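# Latch the chip box, clear the turning waste into it and set the emptied shells out

## Task

Push the chip box's clean-out door shut until its spring latch snaps in, so that nothing falls out again. Then clear the waste through the copper funnel into the chip box: tip the loose cores out of both rough-turned shells, drop in every spindle offcut lying on the bench, and stand the emptied shells upright on the walnut drying tray. Leave the other things on the bench where they are.

Things in the scene. Friction and masses are not known exactly. Their poses are not given: they have to be found in the camera images.
- chip_door (a joint): clean-out door of the plywood chip box, hinged on a vertical line at one end of the box's front. 0 = shut against the box, grows (rad) as it swings outwards; it stays where it is left. Shut, its angle reads within 0.015. Only the spring latch holds it shut; while the tongue is still riding on the keeper it pushes the door back out.
- latch_tongue (a joint): sprung steel tongue at the door's free edge, sloped on the side that meets the box; 0 = fully out, grows (m) to about 0.008 as the keeper on the box presses it back while the door is pushed home, then snaps out to 0 behind the keeper's lip. It meets the keeper with the door at about 0.06 rad, and riding over takes about 10 N (under 20 N) pushed square at the pull block. The latched door cannot be pushed open again.
- door_push (a point): centre of the outer face of the dark wooden pull block on the door, near its free edge (205 mm from the hinge line, 112 mm above the bench): the place to push. The block is 60 mm along the door, 50 mm high and stands 26 mm off the door. The point's -x axis points out of the door, +y towards the hinge.
- door_hinge (a point): point on the door's vertical hinge line, at mid height (76 mm). The door panel is 235 mm wide, 15 mm thick, 144 mm high at its top edge. Axes as for the door: -x out of the door, -y along it to the free edge.
- chip_box: fixed plywood chip box standing on the bench, the waste bin under the copper funnel: 220 mm deep (x), 260 mm wide (y), 150 mm high, hollow. Origin at the centre of its underside; its -x side is the front with the door, hinged at its +y end; the keeper stands at the -y end of the front.
- funnel_mouth (a point): centre of the mouth of the dented copper funnel fixed on the chip box's roof: rim 176 mm across, 235 mm above the bench, narrowing steeply to a 92 mm hole into the box, which passes cores and offcuts freely. Axis vertical; it stands 30 mm behind the middle of the box.
- tray: fixed walnut drying tray on the bench, 150 mm (x) by 250 mm (y), rim 16 mm high and 6 mm thick, floor 6 mm thick. Origin at the centre of its underside. Empty at the start; it takes the two shells side by side along y.
- shell_a: rough-turned hollow wooden shell, open at the top: 92 mm high, 66 mm across at the rim and down to 75 mm height, tapering to a 46 mm foot; wall 4 mm, floor 6 mm, 140 g. Origin at the centre of its underside, z up through the open mouth. The two shells are alike and start standing upright on the bench, each with two loose cores inside.
- shell_b: rough-turned hollow wooden shell, open at the top: 92 mm high, 66 mm across at the rim and down to 75 mm height, tapering to a 46 mm foot; wall 4 mm, floor 6 mm, 140 g. Origin at the centre of its underside, z up through the open mouth. The two shells are alike and start standing upright on the bench, each with two loose cores inside.
- core_a1: bored-out core, a plain wooden plug 26 mm across and 28 mm long, 12 g, loose in shell_a at the start. Origin at the centre of one end face, z along its axis. It slides on the shell's wall at about 18 degrees of slope.
- core_a2: bored-out core, a plain wooden plug 26 mm across and 28 mm long, 12 g, loose in shell_a at the start. Origin at the centre of one end face, z along its axis. It slides on the shell's wall at about 18 degrees of slope.
- core_b1: bored-out core, a plain wooden plug 26 mm across and 28 mm long, 12 g, loose in shell_b at the start. Origin at the centre of one end face, z along its axis. It slides on the shell's wall at about 18 degrees of slope.
- core_b2: bored-out core, a plain wooden plug 26 mm across and 28 mm long, 12 g, loose in shell_b at the start. Origin at the centre of one end face, z along its axis. It slides on the shell's wall at about 18 degrees of slope.
- offcut_1: spindle offcut lying on the bench, waste: a square wooden end 30 x 30 mm and 36 mm long with a turned spigot 20 mm thick and 30 mm long, 66 mm in all, 30 g. It lies along its x axis, square end from x = -33 to +3 mm, spigot from +3 to +33 mm, both centred 15 mm above its underside; origin on the underside. One to three of them are there.
- offcut_2: spindle offcut lying on the bench, waste: a square wooden end 30 x 30 mm and 36 mm long with a turned spigot 20 mm thick and 30 mm long, 66 mm in all, 30 g. It lies along its x axis, square end from x = -33 to +3 mm, spigot from +3 to +33 mm, both centred 15 mm above its underside; origin on the underside. One to three of them are there.
- offcut_3: spindle offcut lying on the bench, waste: a square wooden end 30 x 30 mm and 36 mm long with a turned spigot 20 mm thick and 30 mm long, 66 mm in all, 30 g. It lies along its x axis, square end from x = -33 to +3 mm, spigot from +3 to +33 mm, both centred 15 mm above its underside; origin on the underside. One to three of them are there.
- gold_cap: glossy gold-lacquered turned cap, 70 mm across, 59 mm high, lying loose on the bench; not part of the job, leave it where it is. Origin in its underside.
- dividers: brass dividers lying flat, 150 mm long, lying loose on the bench; not part of the job, leave it where it is. Origin in its underside.
- drive_center: steel Morse-taper drive center, 96 mm long, lying loose on the bench; not part of the job, leave it where it is. Origin in its underside.
- sizing_gauge: flat walnut sizing gauge with notches, 120 mm, lying loose on the bench; not part of the job, leave it where it is. Origin in its underside.
- wax_tin: round aluminium wax tin, 82 mm across, 34 mm high, lying loose on the bench; not part of the job, leave it where it is. Origin in its underside.
- sanding_block: cork sanding block 100 x 60 x 36 mm, lying loose on the bench; not part of the job, leave it where it is. Origin in its underside.

How it is judged:
On the way, in this order (a step that is already met when the one before it is completed fails the run):
1. the clean-out door is shut and its tongue has snapped in (value of joint chip_door below 0.02 rad and value of joint latch_tongue below 0.002 m), for 0.3 s.
2. a shell is tipped over the funnel to drain it (((angle between shell_a's own z axis and vertical above 1.4 rad and horizontal distance between shell_a and funnel_mouth below 0.15 m) or (angle between shell_b's own z axis and vertical above 1.4 rad and horizontal distance between shell_b and funnel_mouth below 0.15 m))), for 0.1 s.
3. all cores and offcuts are in the chip box, the door latched (all of step 1 and x of core_a1 in the frame of chip_box between -0.11 and 0.11 m and y of core_a1 in the frame of chip_box between -0.13 and 0.13 m and z of core_a1 in the frame of chip_box between -0.01 and 0.15 m and x of core_a2 in the frame of chip_box between -0.11 and 0.11 m and y of core_a2 in the frame of chip_box between -0.13 and 0.13 m and z of core_a2 in the frame of chip_box between -0.01 and 0.15 m and x of core_b1 in the frame of chip_box between -0.11 and 0.11 m and y of core_b1 in the frame of chip_box between -0.13 and 0.13 m and z of core_b1 in the frame of chip_box between -0.01 and 0.15 m and x of core_b2 in the frame of chip_box between -0.11 and 0.11 m and y of core_b2 in the frame of chip_box between -0.13 and 0.13 m and z of core_b2 in the frame of chip_box between -0.01 and 0.15 m and x of offcut_1 in the frame of chip_box between -0.11 and 0.11 m and y of offcut_1 in the frame of chip_box between -0.13 and 0.13 m and z of offcut_1 in the frame of chip_box between -0.01 and 0.15 m and x of offcut_2 in the frame of chip_box between -0.11 and 0.11 m and y of offcut_2 in the frame of chip_box between -0.13 and 0.13 m and z of offcut_2 in the frame of chip_box between -0.01 and 0.15 m and x of offcut_3 in the frame of chip_box between -0.11 and 0.11 m and y of offcut_3 in the frame of chip_box between -0.13 and 0.13 m and z of offcut_3 in the frame of chip_box between -0.01 and 0.15 m), for 0.2 s.
At the end, for the whole second after the job is handed in: Door angle under 0.02 rad with the tongue out (under 2 mm pressed), every core and offcut inside the chip box (below its roof), every shell upright (within 0.1 rad) at rest on the floor of the tray (all of step 3 and x of shell_a in the frame of tray between -0.055 and 0.055 m and y of shell_a in the frame of tray between -0.105 and 0.105 m and z of shell_a in the frame of tray between 0.002 and 0.01 m and angle between each of shell_a, shell_b's own z axis and vertical below 0.1 rad and linear speed of each of shell_a, shell_b below 0.02 m/s and x of shell_b in the frame of tray between -0.055 and 0.055 m and y of shell_b in the frame of tray between -0.105 and 0.105 m and z of shell_b in the frame of tray between 0.002 and 0.01 m); the robot touches nothing.
It fails at once if one of the other things on the bench is pushed more than 30 mm aside (distance of any of gold_cap, dividers, drive_center, sizing_gauge, wax_tin, sanding_block from where it was at the start of the episode above 0.03 m).
Of offcut_1, offcut_2, offcut_3 only 1 to 3 are there at a start; the rules pass over those that are not, and their reading is None.
At some moment in a run one of shell_a, shell_b, offcut_1, offcut_2, offcut_3 may be knocked a few centimetres aside while the robot is not near it.
It also fails if it takes over 210 s, if anything falls off the work surface, if the arm or the gripper's body presses on something with over 40 N, if the wrist force passes 120 N, or if a joint passes its speed limit or range.

## Robot

A 6-joint arm with a two-finger parallel gripper is mounted at the origin on the work surface. World frame = base frame: x ahead of the robot, y to its left, z up, the work surface at z = 0. Lengths are in m, angles in rad, forces in N, time in s.
With the tool pointing down it reaches from about 0.3 to 0.775 m from the base axis. Payload 14.6 kg.
Tool frame: the origin (TCP) lies at the very end of the fingers, on their centre line; the grasp point (between the pads) lies 19 mm behind it; z points along the fingers, y is the direction in which the jaws open and shut (so a half turn about z gives the same grasp; the last joint's range is limited). The gripper opens to 94 mm and grips with 3 to 60 N. Pads are 16 mm wide; open, the fingers measure 119 mm over their backs; the gripper's body (75 mm by 177 mm) begins 78 mm behind the grasp point.
Start: joints at [1.125, 0.3, 1.521, -0, 1.321, -0.067], TCP at [0.203, 0.511, 0.183] pointing down, gripper open.
Joint ranges: [-3.03, 3.03], [-0.79, 2.21], [0.23, 2.52], [-1.04, 4.18], [0, 3.07], [-2.55, 2.55]. Speed limits (rad/s): [2.22, 2.22, 2.57, 3.14, 3.14, 3.14].

## Interface

Orientations are given as [roll, pitch, yaw] about the fixed x, y, z axes, in that order (R = Rz(yaw) Ry(pitch) Rx(roll)).
In Python, from station import ctrl, vision, ticket gives the robot as it stands.
- The arm moves only by the tool step_arm, never from a script. Its argument "steps" is a list of rows, each an object of numbers: "x", "y", "z": the shift along the tool's x, y, z in m; "ax", "ay", "az": the turn, a rotation vector about the tool's x, y, z in degrees; "claw": the finger opening in m, from 0 to 0.094. A call has 1 to 5 rows; each row shifts and turns the pose as measured when the row begins, along the tool's axes as they then stand; what a row does not reach is not made up. A row lasts 1/12 s, in which the tool goes at most 41.7 mm and 7.16 degrees, less where a joint would pass 70% of its speed; a pose out of reach is approached as far as the arm can. A call with a gripper value outside its range is refused whole. The fingers move at their own pace and stop on an object; "grip_force" is the grip in N (left out, the last holds). Time passes only in rows, so rows that do not move let the fingers close. It gives the time, the measured TCP pose, the force and the opening at its end, in the units of the state.
- ctrl.get_obs(): the state, without advancing time (a new reading comes with each control period).
- vision.camera(name): name is "scene" or "top"; returns (picture, depth): 420x560x3 uint8, red, green, blue; 420x560 float32, m along the optical axis (not along the pixel's ray), 0 where there is no reading.
- vision.camera_params(name): a dict with "fov_y" (degrees; the focal length in pixels is half the picture's height over the tangent of half this angle, whatever the lens; pixels are square), "cx", "cy" (the principal point, pixels), "k1" (the pictures are not rectified: a ray, as slopes to the right and down, at radius r is drawn at 1 + k1 r^2 times it, then the intrinsics apply), "origin" and "attitude" of the camera in the world. Camera axes: x right, y up, looking along -z (the intrinsics and any distortion apply to the point x, -y, -z); pixel columns grow to the right and rows downward; lengths in m; the calibration is good to about 2 mm. A picture is of the moment at which its call begins. camera_params takes no time and is no camera call.
- ticket.hand_in(): hands the job in, once; it reports no verdict.
The state is a dict: "time_s": time; "qpos": joint angles; "joint_vel": joint speeds; "tau": joint torques, N m; "ee_pos": TCP position; "eef_rot": TCP orientation; "force": force on the tool from outside, world axes, zero at the start; "moment": the same for the moment, N m; "grip_width": finger opening in m.
Only numpy, scipy, OpenCV 4.12 (cv2) and the standard library are available. Lean on these libraries where they do the work, as an engineer would, in place of code of your own. Each camera call takes 0.05 s, during which the arm holds its last target.

## Working session

There is one attempt and no reset: what is moved stays moved. The work goes in short steps, Python scripts to look and compute and a tool call to move; the robot and the scene stay as the last step left them, time stands still between calls to the robot, and variables do not carry over. Pictures are saved under pics/ and viewed, and the job is handed in when it is done.

Besides the shell and the picture viewer there is one more tool, called after "Request:" as a command line: name --argument value ..., lists and objects as JSON in quotes. step_arm: Moves the arm, as the interface text tells. Its arguments: {"type":"object","properties":{"steps":{"type":"array"},"grip_force":{"type":"number"}},"required":["steps"]}

```bash
ls; mkdir -p pics; python3 - <<'E'
from station import ctrl, vision, ticket
import cv2
print(ctrl.get_obs())
for n in ("scene","top"):
    im,d=vision.camera(n); cv2.imwrite(f"pics/{n}0.png",im[:,:,::-1]); print(n,vision.camera_params(n))
E
```

```text
pics
{'time_s': 0.0, 'qpos': array([ 1.12539267e+00,  3.00472517e-01,  1.52159616e+00, -2.25199311e-06,
        1.32071144e+00, -6.66005831e-02]), 'joint_vel': array([-3.34302976e-04,  1.33389067e-03, -6.80176389e-06,  4.46291466e-04,
        9.60823608e-04,  1.91342736e-03]), 'tau': array([ 5.63646372e-04, -5.31828904e+01, -3.52712417e+01,  7.08940532e-02,
        2.45553948e-02, -1.16721890e-04]), 'ee_pos': array([0.2032694 , 0.51073774, 0.1828792 ]), 'eef_rot': array([-3.14040768e+00, -7.68504695e-05,  2.76279009e+00]), 'force': array([0.58539446, 0.2529879 , 0.15263642]), 'moment': array([0.06345431, 0.0337731 , 0.04050482]), 'grip_width': 0.09396455822809706}
scene {'fov_y': 44.31174679244748, 'cx': 272.45745526838385, 'cy': 203.86942950190144, 'k1': -0.1192096866327644, 'origin': array([1.23172175, 0.46087341, 0.94965062]), 'attitude': array([ 7.73978736e-01, -1.12478768e-03,  2.16404464e+00])}
top {'fov_y': 42.49951968672843, 'cx': 291.0624194806455, 'cy': 212.71161180758358, 'k1': -0.12778398615935183, 'origin': array([0.51613401, 0.02305883, 1.30666947]), 'attitude': array([ 0.05034819,  0.01271345, -1.58255982])}
```

View pics/scene0.png

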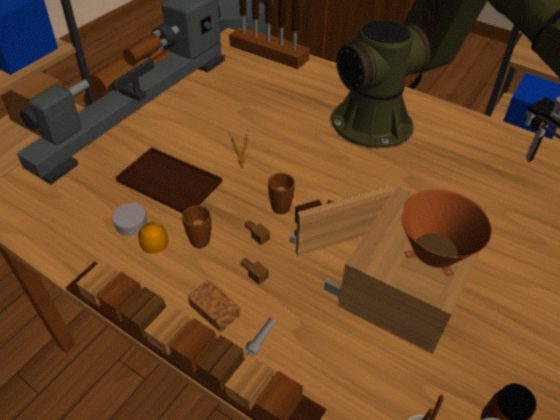

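View pics/top0.png

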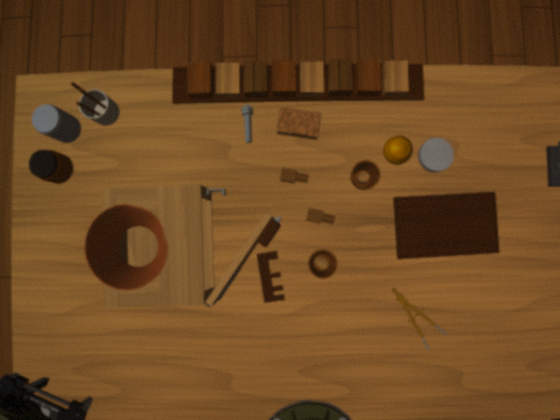

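```bash
cat > h.py <<'E'
import numpy as np, cv2
from scipy.spatial.transform import Rotation as R
from station import ctrl, vision
def K(p):
    f=210/np.tan(np.radians(p['fov_y']/2)); return np.array([[f,0,p['cx']],[0,f,p['cy']],[0,0,1.]])
def rays(n,uv):
    p=vision.camera_params(n); uv=np.asarray(uv,float).reshape(-1,1,2)
    q=cv2.undistortPoints(uv,K(p),np.array([p['k1'],0,0,0.])).reshape(-1,2)
    d=np.c_[q[:,0],-q[:,1],-np.ones(len(q))]
    return p['origin'],d@R.from_euler('xyz',p['attitude']).as_matrix().T
def plane(n,uv,z):
    o,d=rays(n,uv); return o+d*((z-o[2])/d[:,2])[:,None]
def pts(n,depth):
    v,u=np.mgrid[0:420,0:560]; o,d=rays(n,np.c_[u.ravel(),v.ravel()])
    return (o+d*depth.ravel()[:,None]).reshape(420,560,3)
def proj(n,P):
    p=vision.camera_params(n);M=R.from_euler('xyz',p['attitude']).as_matrix()
    c=(np.asarray(P,float).reshape(-1,3)-p['origin'])@M; q=c[:,:2]/-c[:,2:]*[1,-1]
    q=q*(1+p['k1']*(q**2).sum(1))[:,None]; k=K(p); return q*k[0,0]+[k[0,2],k[1,2]]
def snap(tag):
    out={}
    for n in("scene","top"):
        im,d=vision.camera(n); cv2.imwrite(f"pics/{n}{tag}.png",im[:,:,::-1]); np.save(f"pics/{n}{tag}.npy",d); np.save(f"pics/{n}{tag}_im.npy",im); out[n]=(im,d)
    return out
def st():
    o=ctrl.get_obs(); print(round(o['time_s'],2),'q',o['qpos'].round(3),'p',o['ee_pos'].round(4),'r',o['eef_rot'].round(4),'F',o['force'].round(1),'w',round(o['grip_width'],4))
E
python3 - <<'E'
from h import *
o=snap(1)
im,d=o["top"]; P=pts("top",d); z=P[...,2]
z=np.where(d>0,z,0)
m=((z>0.008)&(z<0.4)).astype(np.uint8)
n,l,s,c=cv2.connectedComponentsWithStats(m)
for i in range(1,n):
    if s[i,4]>25:
        q=P[l==i]; print(i,s[i],c[i].round(),'med',np.median(q,0).round(3),'min',q.min(0).round(3),'max',q.max(0).round(3))
zz=np.clip(z/0.25*255,0,255).astype(np.uint8); cv2.imwrite("pics/z1.png",cv2.applyColorMap(zz,cv2.COLORMAP_JET))
cv2.imwrite("pics/topc1.png",cv2.resize(im[120:330,70:460,::-1],None,fx=2,fy=2,interpolation=cv2.INTER_CUBIC))
E
```

```text
1 [ 172   59  253   45 9572] [298.  81.] med [0.893 0.018 0.057] min [ 0.854 -0.291  0.008] max [0.949 0.33  0.077]
8 [  71   82   48   44 1013] [ 97. 105.] med [0.84  0.494 0.068] min [0.805 0.463 0.008] max [0.876 0.536 0.195]
20 [  32  104   49   39 1320] [ 56. 123.] med [0.793 0.582 0.12 ] min [0.763 0.561 0.008] max [0.833 0.635 0.136]
21 [242 104  11  39 292] [248. 121.] med [0.807 0.14  0.021] min [0.754 0.13  0.008] max [0.846 0.155 0.032]
27 [ 277  108   44   31 1056] [298. 123.] med [0.795 0.019 0.036] min [ 0.761 -0.033  0.008] max [0.833 0.071 0.044]
52 [383 136  30  29 678] [398. 150.] med [ 0.725 -0.215  0.049] min [ 0.695 -0.252  0.008] max [ 0.761 -0.186  0.064]
53 [418 137  36  36 964] [435. 155.] med [ 0.714 -0.308  0.034] min [ 0.675 -0.351  0.008] max [ 0.759 -0.268  0.044]
59 [547 141  13  46 480] [554. 165.] med [ 0.692 -0.61   0.02 ] min [ 0.64  -0.624  0.008] max [ 0.748 -0.597  0.035]
67 [  29  149   45   35 1155] [ 51. 166.] med [0.696 0.602 0.094] min [0.663 0.578 0.008] max [0.736 0.651 0.106]
73 [350 160  30  30 626] [365. 174.] med [ 0.667 -0.136  0.062]
[... 1703 characters left out ...]
001  0.098]
502 [263 253   9  11  32] [267. 258.] med [0.474 0.098 0.009] min [0.462 0.088 0.008] max [0.486 0.107 0.013]
589 [393 289  37  32 161] [409. 306.] med [ 0.354 -0.237  0.011] min [ 0.319 -0.29   0.008] max [ 0.395 -0.204  0.02 ]
592 [264 291  11   9  27] [269. 296.] med [0.383 0.094 0.009] min [0.375 0.082 0.008] max [0.395 0.106 0.014]
621 [412 320  11  15  28] [417. 327.] med [ 0.304 -0.259  0.009] min [ 0.286 -0.273  0.008] max [ 0.32  -0.249  0.014]
656 [   0  372   93   48 1892] [ 44. 397.] med [0.223 0.498 0.341] min [0.173 0.418 0.201] max [0.268 0.585 0.4  ]
670 [273 403  75  17 846] [310. 413.] med [ 0.1   -0.001  0.013] min [ 0.084 -0.09   0.008] max [0.125 0.088 0.047]
```

View pics/topc1.png

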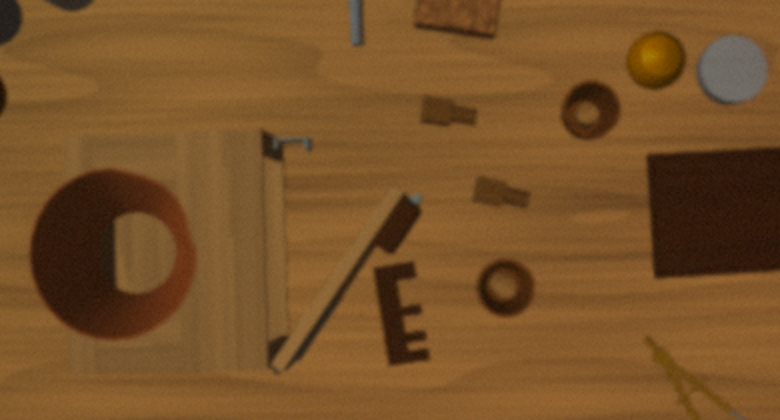

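View pics/z1.png

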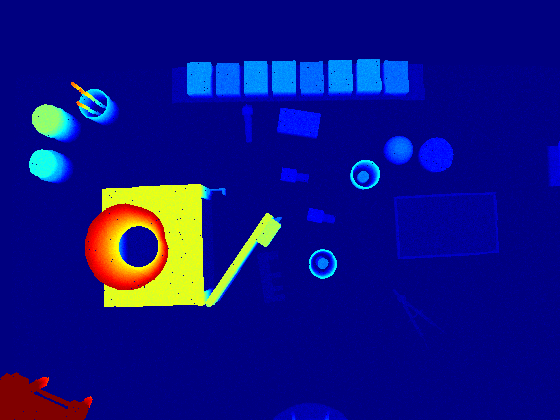

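```bash
python3 - <<'E'
from h import *
d=np.load("pics/top1.npy"); P=pts("top",d); P[d==0]=0; z=P[...,2]
uv=np.mgrid[0:420,0:560]
sl=np.zeros_like(z,bool); sl[180:310,80:206]=1
m=sl&(abs(z-0.15)<0.008); r=cv2.minAreaRect(P[m][:,:2].astype(np.float32)); print('box',r,cv2.boxPoints(r).round(4).tolist(), np.median(z[m]))
m=sl&(z>0.225); 
c,rad=cv2.minEnclosingCircle(P[m][:,:2].astype(np.float32));print('funnel',c,rad,z[m].max())
sl[:]=0; sl[205:310,206:290]=1
m=sl&(z>0.13)&(z<0.16); r=cv2.minAreaRect(P[m][:,:2].astype(np.float32)); print('door+block',r)
q=P[m]; 
vx=cv2.fitLine(q[:,:2].astype(np.float32),cv2.DIST_HUBER,0,0.01,0.01).ravel();print(vx,np.degrees(np.arctan2(vx[1],vx[0])))
for z0,z1 in((0.13,0.16),):print('h',np.histogram(z[sl],[.02,.08,.1,.12,.13,.135,.14,.145,.15,.16]))
m=sl&(z>0.1)&(z<0.139);print(cv2.minAreaRect(P[sl&(z>.125)&(z<.140)][:,:2].astype(np.float32)))
for nm,(a,b,c_,d_) in dict(s1=(345,155,385,195),s2=(303,243,343,284)).items():
    sl[:]=0; sl[b:d_,a:c_]=1; m=sl&(z>0.082)&(z<0.105); c,rad=cv2.minEnclosingCircle(P[m][:,:2].astype(np.float32)); print(nm,c,rad,np.median(z[m]),m.sum(), 'mean-range',(P[m].min(0)+P[m].max(0))/2,P[m].max(0)-P[m].min(0))
for nm,(a,b,c_,d_) in dict(o1=(275,162,315,188),o2=(302,203,342,229)).items():
    sl[:]=0; sl[b:d_,a:c_]=1; m=sl&(z>0.012); q=P[m][:,:2].astype(np.float32); r=cv2.minAreaRect(q); print(nm,r)
    h=sl&(z>0.0275)&(z<.034);print('  sq',np.median(P[h],0),h.sum(),' all',np.median(P[m],0))
sl[:]=0; sl[185:265,388:505]=1; m=sl&(z>0.013)&(z<.03); r=cv2.minAreaRect(P[m][:,:2].astype(np.float32)); print('tray',r)
E
```

```text
box ((0.5074636936187744, 0.339671790599823), (0.2620558440685272, 0.22406688332557678), 1.0603240728378296) [[0.37439998984336853, 0.44929999113082886], [0.3785000145435333, 0.22519999742507935], [0.640500009059906, 0.23010000586509705], [0.6363999843597412, 0.45410001277923584]] 0.14970061580070915
funnel (0.50645512342453, 0.37061500549316406) 0.08848847448825836 0.2405310349503933
door+block ((0.46678030490875244, 0.14331844449043274), (0.0411028191447258, 0.24202857911586761), 54.9322509765625)
[ 0.79339033 -0.6087132   0.49805564  0.1314837 ] -37.496517
h (array([193,  34,  67,  71, 102, 277, 520, 227,   1]), array([0.02 , 0.08 , 0.1  , 0.12 , 0.13 , 0.135, 0.14 , 0.145, 0.15 ,
       0.16 ]))
((0.4669427275657654, 0.1452181041240692), (0.04041650518774986, 0.24257206916809082), 53.011112213134766)
s1 (0.6640099287033081, -0.1311306357383728) 0.03333825618028641 0.09143909297918174 181 mean-range [ 0.66327827 -0.13069408  0.08953098] [0.06436226 0.0642526  0.01496961]
s2 (0.46233075857162476, -0.03125390037894249) 0.03308291360735893 0.09156574909698612 163 mean-range [ 0.46242529 -0.0314683   0.08990285] [0.06525169 0.06088108 0.01577773]
o1 ((0.6697511672973633, 0.029203463345766068), (0.06521165370941162, 0.030382834374904633), 80.54246520996094)
  sq [0.67078836 0.0423859  0.03018074] 158  all [0.66848799 0.03517353 0.02807821]
o2 ((0.5714435577392578, -0.03221418336033821), (0.06591393053531647, 0.029867401346564293), 77.38932800292969)
  sq [ 0.57420005 -0.02030905  0.03013711] 155  all [ 0.57196126 -0.02734676  0.02797621]
tray ((0.5479925870895386, -0.3369814455509186), (0.15149900317192078, 0.25197213888168335), 2.1741814613342285)
```

Request:
step_arm --steps '[{"z":-0.04,"claw":0},{"z":-0.04},{"z":-0.04},{"z":-0.04},{"az":7}]'

```text
validation failed for argument at $.st...
```

```bash
cat >> h.py <<'E'
import json
def st(log=True):
    o=ctrl.get_obs(); print(round(o['time_s'],2),'q',o['qpos'].round(3),'p',o['ee_pos'].round(4),'r',o['eef_rot'].round(4),'F',o['force'].round(1),'w',round(o['grip_width'],4))
    if log: open('log.jsonl','a').write(json.dumps([list(o['qpos']),list(o['ee_pos']),list(o['eef_rot'])])+'\n')
    return o
def plan(pos,rpy,maxmm=38,maxdeg=6.8):
    o=st(); p=o['ee_pos'];r=R.from_euler('xyz',o['eef_rot']);t=R.from_euler('xyz',rpy)
    rv=(r.inv()*t).as_rotvec(); D=np.asarray(pos)-p
    n=int(max(np.ceil(np.linalg.norm(D)*1000/maxmm),np.ceil(np.degrees(np.linalg.norm(rv))/maxdeg),1)); print('rows',n)
    for i in range(n):
        ri=r*R.from_rotvec(rv*i/n); s=ri.inv().apply(D/n)
        print({k:v for k,v in zip(('x','y','z','ax','ay','az'),list(s.round(4))+list(np.degrees(rv/n).round(2)))})
E
python3 - <<'E'
from h import *
plan([0.50,0.03,0.32],[np.pi,0,np.pi/2])
E
```

```text
0.2 q [ 1.125  0.3    1.521 -0.     1.321 -0.067] p [0.2033 0.5109 0.1831] r [-3.141  -0.      2.7628] F [ 0.7  0.2 -0.2] w 0.094
rows 16
{'x': np.float64(-0.0283), 'y': np.float64(-0.0211), 'z': np.float64(-0.0085), 'ax': np.float64(-0.0), 'ay': np.float64(0.0), 'az': np.float64(4.27)}
{'x': np.float64(-0.0298), 'y': np.float64(-0.0189), 'z': np.float64(-0.0085), 'ax': np.float64(-0.0), 'ay': np.float64(0.0), 'az': np.float64(4.27)}
{'x': np.float64(-0.0312), 'y': np.float64(-0.0166), 'z': np.float64(-0.0085), 'ax': np.float64(-0.0), 'ay': np.float64(0.0), 'az': np.float64(4.27)}
{'x': np.float64(-0.0323), 'y': np.float64(-0.0143), 'z': np.float64(-0.0085), 'ax': np.float64(-0.0), 'ay': np.float64(0.0), 'az': np.float64(4.27)}
{'x': np.float64(-0.0333), 'y': np.float64(-0.0118), 'z': np.float64(-0.0085), 'ax': np.float64(-0.0), 'ay': np.float64(0.0), 'az': np.float64(4.27)}
{'x': np.float64(-0.0341), 'y': np.float64(-0.0093), 'z': np.float64(-0.0085), 'ax': np.float64(-0.0), 'ay': np.float64(0.0), 'az': np.float64(4.27)}
{'x': np.float64(-0.0347), 'y': np.float64(-0.0067), 'z': np.f
[... 730 characters left out ...]
.0063), 'z': np.float64(-0.0086), 'ax': np.float64(-0.0), 'ay': np.float64(0.0), 'az': np.float64(4.27)}
{'x': np.float64(-0.0342), 'y': np.float64(0.0089), 'z': np.float64(-0.0086), 'ax': np.float64(-0.0), 'ay': np.float64(0.0), 'az': np.float64(4.27)}
{'x': np.float64(-0.0334), 'y': np.float64(0.0114), 'z': np.float64(-0.0086), 'ax': np.float64(-0.0), 'ay': np.float64(0.0), 'az': np.float64(4.27)}
{'x': np.float64(-0.0325), 'y': np.float64(0.0139), 'z': np.float64(-0.0086), 'ax': np.float64(-0.0), 'ay': np.float64(0.0), 'az': np.float64(4.27)}
{'x': np.float64(-0.0314), 'y': np.float64(0.0163), 'z': np.float64(-0.0086), 'ax': np.float64(-0.0), 'ay': np.float64(0.0), 'az': np.float64(4.27)}
```

Request:
step_arm --steps '[{"x":0,"y":0,"z":-0.04,"ax":0,"ay":0,"az":0,"claw":0}]'

```text
time_s: 0.28
ee_pos: [0.2023, 0.5085, 0.2169]
eef_rot: [-3.129, -0.001, 2.763]
force: [-0.2, -0.1, -0.6]
grip_width: 0.0901
```

Request:
step_arm --steps '[{"x":0,"y":0,"z":-0.04,"ax":0,"ay":0,"az":6,"claw":0},{"x":0,"y":0,"z":-0.04,"ax":0,"ay":0,"az":6,"claw":0},{"x":0,"y":0,"z":-0.04,"ax":0,"ay":0,"az":6,"claw":0},{"x":-0.034,"y":-0.011,"z":0,"ax":0,"ay":0,"az":5,"claw":0},{"x":-0.035,"y":-0.008,"z":0,"ax":0,"ay":0,"az":5,"claw":0}]'

```text
time_s: 0.7
ee_pos: [0.2393, 0.4511, 0.3483]
eef_rot: [-3.136, 0.003, 2.262]
force: [1.6, -0.7, -0.9]
grip_width: 0.0573
```

```bash
sed -i 's/list(s.round(4))+list(np.degrees(rv\/n).round(2))/[float(v) for v in s.round(3)]+[float(v) for v in np.degrees(rv\/n).round(1)]/' h.py; python3 - <<'E'
from h import *
plan([0.50,0.03,0.32],[np.pi,0,np.pi/2])
E
```

```text
0.7 q [ 1.012e+00  1.460e-01  1.333e+00 -1.000e-03  1.668e+00  3.210e-01] p [0.2393 0.4511 0.3483] r [-3.1360e+00  2.8000e-03  2.2617e+00] F [ 1.6 -0.7 -0.9] w 0.0573
rows 14
{'x': -0.035, 'y': -0.005, 'z': 0.002, 'ax': -0.0, 'ay': 0.0, 'az': 2.8}
{'x': -0.035, 'y': -0.003, 'z': 0.002, 'ax': -0.0, 'ay': 0.0, 'az': 2.8}
{'x': -0.035, 'y': -0.001, 'z': 0.002, 'ax': -0.0, 'ay': 0.0, 'az': 2.8}
{'x': -0.035, 'y': 0.0, 'z': 0.002, 'ax': -0.0, 'ay': 0.0, 'az': 2.8}
{'x': -0.035, 'y': 0.002, 'z': 0.002, 'ax': -0.0, 'ay': 0.0, 'az': 2.8}
{'x': -0.035, 'y': 0.004, 'z': 0.002, 'ax': -0.0, 'ay': 0.0, 'az': 2.8}
{'x': -0.035, 'y': 0.006, 'z': 0.002, 'ax': -0.0, 'ay': 0.0, 'az': 2.8}
{'x': -0.035, 'y': 0.007, 'z': 0.002, 'ax': -0.0, 'ay': 0.0, 'az': 2.8}
{'x': -0.034, 'y': 0.009, 'z': 0.002, 'ax': -0.0, 'ay': 0.0, 'az': 2.8}
{'x': -0.034, 'y': 0.011, 'z': 0.002, 'ax': -0.0, 'ay': 0.0, 'az': 2.8}
{'x': -0.033, 'y': 0.012, 'z': 0.002, 'ax': -0.0, 'ay': 0.0, 'az': 2.8}
{'x': -0.032, 'y': 0.014, 'z': 0.002, 'ax': -0.0, 'ay': 0.0, 'az': 2.8}
{'x': -0.032, 'y': 0.016, 'z': 0.002, 'ax': -0.0, 'ay': 0.0, 'az': 2.8}
{'x': -0.031, 'y': 0.017, 'z': 0.002, 'ax': -0.0, 'ay': 0.0, 'az': 2.8}
```

Request:
step_arm --steps '[{"x":-0.036,"y":-0.005,"z":0,"ax":0,"ay":0,"az":3,"claw":0},{"x":-0.036,"y":-0.003,"z":0,"ax":0,"ay":0,"az":3,"claw":0},{"x":-0.036,"y":-0.001,"z":0,"ax":0,"ay":0,"az":3,"claw":0},{"x":-0.036,"y":0,"z":0,"ax":0,"ay":0,"az":3,"claw":0},{"x":-0.036,"y":0.002,"z":0,"ax":0,"ay":0,"az":3,"claw":0}]'

```text
time_s: 1.12
ee_pos: [0.3343, 0.2898, 0.3501]
eef_rot: [-3.14, 0.003, 1.987]
force: [0.6, 0.3, -0.4]
grip_width: 0.0239
```

Request:
step_arm --steps '[{"x":-0.036,"y":0.004,"z":0,"ax":0,"ay":0,"az":3,"claw":0},{"x":-0.036,"y":0.006,"z":0,"ax":0,"ay":0,"az":3,"claw":0},{"x":-0.036,"y":0.007,"z":0,"ax":0,"ay":0,"az":3,"claw":0},{"x":-0.036,"y":0.009,"z":0,"ax":0,"ay":0,"az":3,"claw":0},{"x":-0.036,"y":0.011,"z":0,"ax":0,"ay":0,"az":3,"claw":0}]'

```text
time_s: 1.53
ee_pos: [0.4259, 0.1202, 0.3509]
eef_rot: [3.141, 0.003, 1.713]
force: [1.1, 0.4, -0.1]
grip_width: 0.0003
```

```bash
python3 - <<'E'
from h import *
d=np.load("pics/top1.npy"); P=pts("top",d); P[d==0]=0; z=P[...,2]
sl=np.zeros_like(z,bool); sl[205:308,207:290]=1
m=sl&(z>0.138)&(z<0.152); q=P[m][:,:2].astype(np.float32)
m2=m&(P[...,1]>0.125); q2=P[m2][:,:2].astype(np.float32)
v=cv2.fitLine(q2,cv2.DIST_HUBER,0,0.01,0.01).ravel(); print(v,np.degrees(np.arctan2(v[1],v[0])))
u=v[:2]*np.sign(v[0]); nrm=np.array([u[1],-u[0]]); H=np.array([.3765,.2255])
for a in range(-20,280,20):
    s=(q-H)@u*1000; k=(s>a)&(s<a+20)
    if k.any(): print(a,k.sum(),np.percentile(((q-H)@nrm*1000)[k],[3,50,97]).round(1))
plan([0.52,0.0,0.32],[np.pi,0,np.pi/2-.3])
E
```

```text
[ 0.826345   -0.5631642   0.4582174   0.16514693] -34.27491
0 41 [-3.4  3.8 10.6]
20 67 [-3.9  3.6 10.4]
40 65 [-3.4  3.7 10.9]
60 63 [-2.8  3.6 11.3]
80 69 [-3.1  4.2 11.3]
100 63 [-2.6  4.6 11.4]
120 64 [-2.3  5.  11.7]
140 67 [-2.1  4.8 11.9]
160 66 [-2.   5.2 12.8]
180 95 [-1.6  8.6 36. ]
200 94 [-1.4  8.6 33.7]
220 95 [-1.4  9.2 35.1]
240 7 [ 1.2  5.8 11.6]
1.53 q [ 0.194 -0.02   1.503 -0.003  1.658  0.052] p [0.4259 0.1202 0.3509] r [3.1413e+00 2.8000e-03 1.7128e+00] F [ 1.1  0.4 -0.1] w 0.0003
rows 5
{'x': -0.026, 'y': 0.015, 'z': 0.006, 'ax': 0.0, 'ay': 0.0, 'az': 5.1}
{'x': -0.025, 'y': 0.018, 'z': 0.006, 'ax': 0.0, 'ay': 0.0, 'az': 5.1}
{'x': -0.023, 'y': 0.02, 'z': 0.006, 'ax': 0.0, 'ay': 0.0, 'az': 5.1}
{'x': -0.022, 'y': 0.022, 'z': 0.006, 'ax': 0.0, 'ay': 0.0, 'az': 5.1}
{'x': -0.02, 'y': 0.023, 'z': 0.006, 'ax': 0.0, 'ay': 0.0, 'az': 5.1}
```

```bash
python3 - <<'E'
from h import *
plan([0.502,0.037,0.32],[np.pi,0,.98])
E
```

```text
1.53 q [ 0.194 -0.02   1.503 -0.003  1.658  0.052] p [0.4259 0.1202 0.3509] r [3.1413e+00 2.8000e-03 1.7128e+00] F [ 1.1  0.4 -0.1] w 0.0003
rows 7
{'x': -0.013, 'y': 0.009, 'z': 0.004, 'ax': 0.0, 'ay': 0.0, 'az': 6.0}
{'x': -0.012, 'y': 0.01, 'z': 0.004, 'ax': 0.0, 'ay': 0.0, 'az': 6.0}
{'x': -0.011, 'y': 0.012, 'z': 0.004, 'ax': 0.0, 'ay': 0.0, 'az': 6.0}
{'x': -0.01, 'y': 0.013, 'z': 0.004, 'ax': 0.0, 'ay': 0.0, 'az': 6.0}
{'x': -0.008, 'y': 0.014, 'z': 0.004, 'ax': 0.0, 'ay': 0.0, 'az': 6.0}
{'x': -0.007, 'y': 0.015, 'z': 0.004, 'ax': 0.0, 'ay': 0.0, 'az': 6.0}
{'x': -0.005, 'y': 0.015, 'z': 0.004, 'ax': 0.0, 'ay': 0.0, 'az': 6.0}
```

Request:
step_arm --steps '[{"x":-0.014,"y":0.01,"z":0,"ax":0,"ay":0,"az":6.5,"claw":0},{"x":-0.013,"y":0.011,"z":0,"ax":0,"ay":0,"az":6.5,"claw":0},{"x":-0.012,"y":0.013,"z":0,"ax":0,"ay":0,"az":6.5,"claw":0},{"x":-0.01,"y":0.014,"z":0,"ax":0,"ay":0,"az":6.5,"claw":0},{"x":-0.009,"y":0.015,"z":0,"ax":0,"ay":0,"az":6.5,"claw":0}]'

```text
time_s: 1.95
ee_pos: [0.4866, 0.0472, 0.3509]
eef_rot: [3.14, 0.003, 1.115]
force: [1.4, 0.2, -0.5]
grip_width: 0.0005
```

```bash
python3 - <<'E'
from h import *
plan([0.502,0.037,0.10],[np.pi,0,.98])
E
```

```text
1.95 q [ 0.024  0.09   1.39  -0.003  1.661  0.479] p [0.4866 0.0472 0.3509] r [3.1399e+00 2.8000e-03 1.1152e+00] F [ 1.4  0.2 -0.5] w 0.0005
rows 7
{'x': -0.0, 'y': 0.003, 'z': 0.036, 'ax': 0.0, 'ay': 0.0, 'az': 1.1}
{'x': -0.0, 'y': 0.003, 'z': 0.036, 'ax': 0.0, 'ay': 0.0, 'az': 1.1}
{'x': -0.0, 'y': 0.003, 'z': 0.036, 'ax': 0.0, 'ay': 0.0, 'az': 1.1}
{'x': -0.0, 'y': 0.003, 'z': 0.036, 'ax': 0.0, 'ay': 0.0, 'az': 1.1}
{'x': -0.0, 'y': 0.003, 'z': 0.036, 'ax': 0.0, 'ay': 0.0, 'az': 1.1}
{'x': -0.0, 'y': 0.003, 'z': 0.036, 'ax': 0.0, 'ay': 0.0, 'az': 1.1}
{'x': -0.0, 'y': 0.003, 'z': 0.036, 'ax': 0.0, 'ay': 0.0, 'az': 1.1}
```

Request:
step_arm --steps '[{"x":0,"y":0.006,"z":0.036,"ax":0,"ay":0,"az":3,"claw":0},{"x":0,"y":0.006,"z":0.036,"ax":0,"ay":0,"az":3,"claw":0},{"x":-0.001,"y":0.006,"z":0.036,"ax":0,"ay":0,"az":2,"claw":0},{"x":-0.001,"y":0.003,"z":0.036,"ax":0,"ay":0,"az":0,"claw":0},{"x":0,"y":0,"z":0.036,"ax":0,"ay":0,"az":0,"claw":0}]'

```text
time_s: 2.37
ee_pos: [0.5092, 0.0305, 0.1708]
eef_rot: [3.128, -0.005, 0.955]
force: [0.8, 0.2, 0.1]
grip_width: 0.0006
```

Request:
step_arm --steps '[{"x":0,"y":0,"z":0.036,"ax":0,"ay":0,"az":0,"claw":0},{"x":0,"y":0,"z":0.036,"ax":0,"ay":0,"az":0,"claw":0},{"x":0,"y":0,"z":0.012,"ax":0,"ay":0,"az":0,"claw":0},{"x":0,"y":0,"z":0,"ax":0,"ay":0,"az":0,"claw":0}]'

```text
time_s: 2.7
ee_pos: [0.5058, 0.0298, 0.0756]
eef_rot: [3.137, 0.001, 0.954]
force: [0.3, 0.2, -0.3]
grip_width: 0.0003
```

```bash
python3 - <<'E'
from h import *
st()
im,d=vision.camera("scene"); cv2.imwrite("pics/s2.png",cv2.resize(im[120:330,150:520,::-1],None,fx=2,fy=2))
E
```

```text
2.7 q [-0.012  0.323  1.761 -0.004  1.055  0.607] p [0.5058 0.0298 0.0756] r [3.1372e+00 1.1000e-03 9.5410e-01] F [ 0.3  0.2 -0.3] w 0.0003
```

View pics/s2.png

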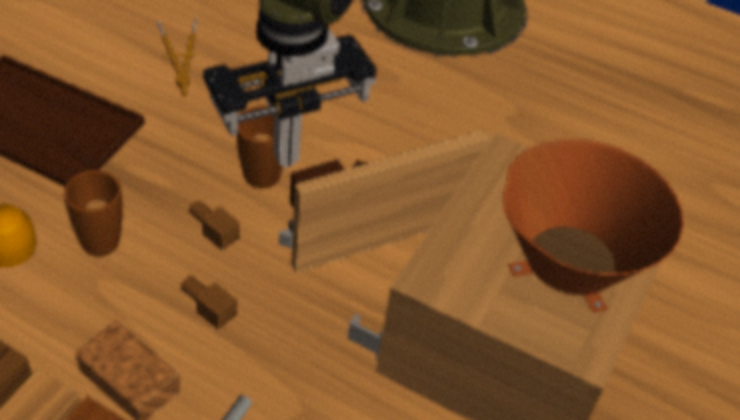

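Request:
step_arm --steps '[{"x":0.01,"y":0,"z":-0.02,"ax":0,"ay":0,"az":0,"claw":0},{"x":0.02,"y":0,"z":0,"ax":0,"ay":0,"az":0,"claw":0},{"x":0.015,"y":0,"z":0,"ax":0,"ay":0,"az":0,"claw":0},{"x":0.015,"y":0,"z":0,"ax":0,"ay":0,"az":-2,"claw":0},{"x":0.015,"y":0,"z":0,"ax":0,"ay":0,"az":-4,"claw":0}]'

```text
time_s: 3.17
ee_pos: [0.5521, 0.0919, 0.1049]
eef_rot: [3.131, -0.002, 1.056]
force: [-0.6, -1.4, -0.0]
grip_width: 0.0007
```

```bash
python3 - <<'E'
from h import *
st()
im,d=vision.camera("top"); cv2.imwrite("pics/t3.png",cv2.resize(im[150:330,80:400,::-1],None,fx=2,fy=2))
E
```

```text
3.17 q [ 0.102  0.391  1.59  -0.005  1.151  0.618] p [0.5521 0.0919 0.1049] r [ 3.1310e+00 -2.3000e-03  1.0563e+00] F [-0.6 -1.4 -0. ] w 0.0007
```

View pics/t3.png

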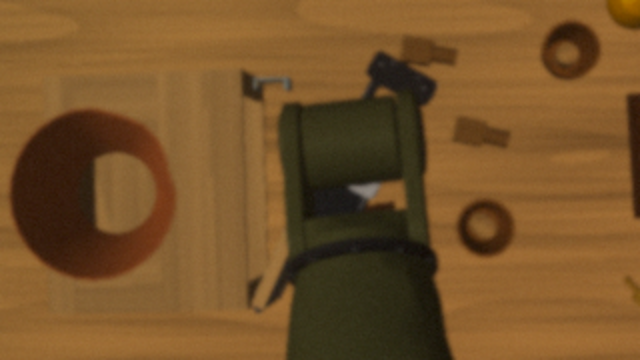

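Request:
step_arm --steps '[{"x":0.016,"y":0,"z":0,"ax":0,"ay":0,"az":-5,"claw":0},{"x":0.016,"y":0,"z":0,"ax":0,"ay":0,"az":-5,"claw":0},{"x":0.016,"y":0,"z":0,"ax":0,"ay":0,"az":-5,"claw":0},{"x":0.012,"y":0,"z":0,"ax":0,"ay":0,"az":-5,"claw":0}]'

```text
time_s: 3.55
ee_pos: [0.5783, 0.15, 0.1119]
eef_rot: [3.123, -0.001, 1.421]
force: [-1.1, -0.5, 0.2]
grip_width: 0.0005
```

```bash
python3 - <<'E'
from h import *
plan([.586,.183,.102],[np.pi,0,1.59],maxmm=8)
E
```

```text
3.55 q [ 0.195  0.457  1.477 -0.006  1.189  0.348] p [0.5783 0.15   0.1119] r [ 3.1225e+00 -9.0000e-04  1.4206e+00] F [-1.1 -0.5  0.2] w 0.0005
rows 5
{'x': 0.007, 'y': 0.0, 'z': 0.002, 'ax': 0.2, 'ay': 0.0, 'az': -1.9}
{'x': 0.007, 'y': 0.001, 'z': 0.002, 'ax': 0.2, 'ay': 0.0, 'az': -1.9}
{'x': 0.007, 'y': 0.001, 'z': 0.002, 'ax': 0.2, 'ay': 0.0, 'az': -1.9}
{'x': 0.007, 'y': 0.001, 'z': 0.002, 'ax': 0.2, 'ay': 0.0, 'az': -1.9}
{'x': 0.007, 'y': 0.001, 'z': 0.002, 'ax': 0.2, 'ay': 0.0, 'az': -1.9}
```

Request:
step_arm --steps '[{"x":0.007,"y":0,"z":0.004,"ax":0,"ay":0,"az":-3,"claw":0},{"x":0.006,"y":0,"z":0.003,"ax":0,"ay":0,"az":-3,"claw":0},{"x":0.005,"y":0,"z":0.002,"ax":0,"ay":0,"az":-3,"claw":0}]'

```text
time_s: 3.8
ee_pos: [0.5823, 0.1695, 0.1081]
eef_rot: [3.116, 0.001, 1.586]
force: [5.1, -9.3, 4.4]
grip_width: 0.0005
```

Request:
step_arm --steps '[{"x":0.005,"y":0,"z":0,"ax":0,"ay":0,"az":0,"claw":0},{"x":0.005,"y":0,"z":0,"ax":0,"ay":0,"az":0,"claw":0}]'

```text
time_s: 3.97
ee_pos: [0.5829, 0.1782, 0.1103]
eef_rot: [3.113, 0.004, 1.588]
force: [0.2, -0.2, -0.3]
grip_width: 0.0008
```

Request:
step_arm --steps '[{"x":0.004,"y":0,"z":0,"ax":0,"ay":0,"az":0,"claw":0},{"x":0.003,"y":0,"z":0,"ax":0,"ay":0,"az":0,"claw":0}]'

```text
time_s: 4.13
ee_pos: [0.5828, 0.1803, 0.111]
eef_rot: [3.114, 0.013, 1.585]
force: [3.3, -26.5, -8.5]
grip_width: 0.0004
```

Request:
step_arm --steps '[{"x":-0.02,"y":0,"z":0,"ax":0,"ay":0,"az":0,"claw":0},{"x":-0.02,"y":0,"z":0,"ax":0,"ay":0,"az":0,"claw":0},{"x":-0.03,"y":0,"z":-0.03,"ax":0,"ay":0,"az":0,"claw":0},{"x":-0.03,"y":0,"z":-0.035,"ax":0,"ay":0,"az":0,"claw":0},{"x":0,"y":0,"z":-0.04,"ax":0,"ay":0,"az":0,"claw":0}]'

```text
time_s: 4.55
ee_pos: [0.5779, 0.0799, 0.2136]
eef_rot: [3.125, 0.015, 1.582]
force: [0.1, 0.4, -0.1]
grip_width: 0.0004
```

Request:
step_arm --steps '[{"x":-0.035,"y":0,"z":-0.02,"ax":0,"ay":0,"az":0,"claw":0},{"x":-0.035,"y":0,"z":-0.02,"ax":0,"ay":0,"az":0,"claw":0},{"x":-0.035,"y":0,"z":-0.02,"ax":0,"ay":0,"az":0,"claw":0}]'

```text
time_s: 4.8
ee_pos: [0.5778, -0.0211, 0.2848]
eef_rot: [3.115, 0.013, 1.585]
force: [0.6, -0.4, 0.1]
grip_width: 0.0006
```

```bash
python3 - <<'E'
from h import *
st()
im,d=vision.camera("top"); cv2.imwrite("pics/t4.png",cv2.resize(im[150:330,80:400,::-1],None,fx=2,fy=2))
im,d=vision.camera("scene"); cv2.imwrite("pics/s4.png",cv2.resize(im[120:330,150:520,::-1],None,fx=2,fy=2))
E
```

```text
4.8 q [-0.095  0.293  1.299 -0.01   1.522 -0.108] p [ 0.5778 -0.0211  0.2848] r [3.1145 0.0134 1.5846] F [ 0.6 -0.4  0.1] w 0.0006
```

View pics/t4.png

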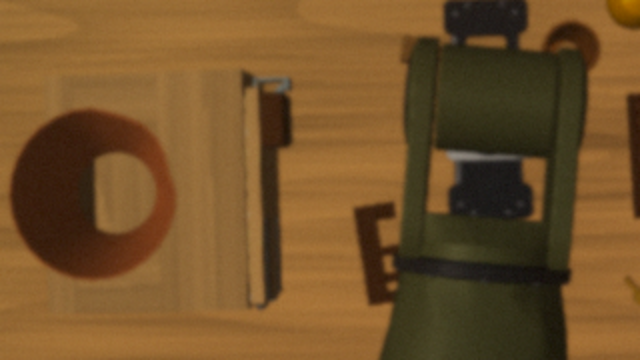

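View pics/s4.png

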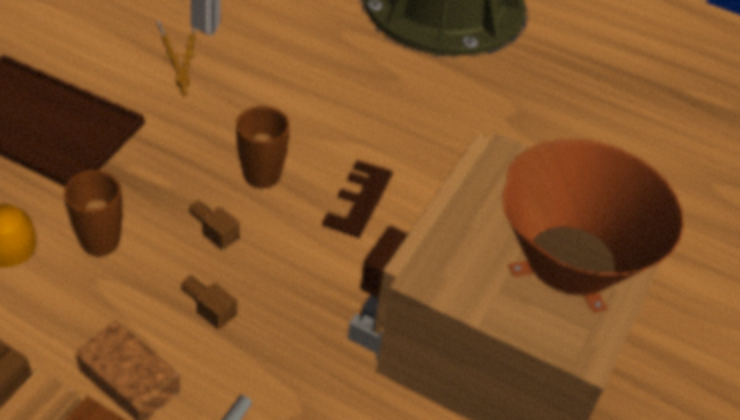

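Request:
step_arm --steps '[{"x":0.001,"y":0,"z":0.035,"ax":0,"ay":0,"az":6.5,"claw":0.06},{"x":0,"y":-0.001,"z":0.035,"ax":0,"ay":0,"az":6.5,"claw":0.06},{"x":0,"y":0,"z":0.035,"ax":0,"ay":0,"az":0,"claw":0.06},{"x":0,"y":0,"z":0.035,"ax":0,"ay":0,"az":0,"claw":0.06},{"x":0,"y":0,"z":0.035,"ax":0,"ay":0,"az":0,"claw":0.06}]'

```text
time_s: 5.32
ee_pos: [0.5884, -0.0262, 0.1194]
eef_rot: [3.085, 0.002, 1.334]
force: [0.8, 0.0, 0.1]
grip_width: 0.0303
```

```bash
python3 - <<'E'
from h import *
plan([.5745,-.0185,.009],[np.pi,0,1.351],maxmm=30)
E
```

```text
5.32 q [-0.102  0.409  1.529 -0.01   1.147  0.139] p [ 0.5884 -0.0262  0.1194] r [3.0846e+00 1.9000e-03 1.3338e+00] F [0.8 0.  0.1] w 0.0303
rows 4
{'x': 0.001, 'y': -0.005, 'z': 0.027, 'ax': 0.8, 'ay': 0.0, 'az': -0.2}
{'x': 0.001, 'y': -0.005, 'z': 0.027, 'ax': 0.8, 'ay': 0.0, 'az': -0.2}
{'x': 0.001, 'y': -0.005, 'z': 0.027, 'ax': 0.8, 'ay': 0.0, 'az': -0.2}
{'x': 0.001, 'y': -0.004, 'z': 0.028, 'ax': 0.8, 'ay': 0.0, 'az': -0.2}
```

Request:
step_arm --steps '[{"x":0.001,"y":-0.007,"z":0.025,"ax":2,"ay":0,"az":0,"claw":0.06},{"x":0.001,"y":-0.006,"z":0.025,"ax":1,"ay":0,"az":0,"claw":0.06},{"x":0.001,"y":-0.003,"z":0.02,"ax":0.5,"ay":0,"az":0,"claw":0.06},{"x":0,"y":0,"z":0,"ax":0,"ay":0,"az":0,"claw":0.06}]'

```text
time_s: 5.65
ee_pos: [0.5709, -0.0176, 0.0403]
eef_rot: [-3.126, 0.002, 1.331]
force: [-0.2, 0.5, 0.6]
grip_width: 0.0568
```

```bash
python3 - <<'E'
from h import *
plan([.5745,-.0185,.009],[np.pi,0,1.351],maxmm=30)
E
```

```text
5.65 q [-0.095  0.51   1.583  0.     1.064  0.145] p [ 0.5709 -0.0176  0.0403] r [-3.1264e+00  2.1000e-03  1.3309e+00] F [-0.2  0.5  0.6] w 0.0568
rows 2
{'x': 0.0, 'y': 0.002, 'z': 0.016, 'ax': -0.4, 'ay': 0.1, 'az': -0.6}
{'x': -0.0, 'y': 0.002, 'z': 0.016, 'ax': -0.4, 'ay': 0.1, 'az': -0.6}
```

Request:
step_arm --grip_force 20 --steps '[{"x":0,"y":0.002,"z":0.015,"ax":-0.4,"ay":0,"az":-0.6,"claw":0.06},{"x":0,"y":0.002,"z":0.012,"ax":-0.3,"ay":0,"az":-0.4,"claw":0.06},{"x":0,"y":0,"z":0,"ax":0,"ay":0,"az":0,"claw":0.06},{"x":0,"y":0,"z":0,"ax":0,"ay":0,"az":0,"claw":0.0},{"x":0,"y":0,"z":0,"ax":0,"ay":0,"az":0,"claw":0.0}]'

```text
time_s: 6.07
ee_pos: [0.5768, -0.0171, 0.0182]
eef_rot: [3.139, 0.001, 1.347]
force: [-0.3, 0.0, -0.2]
grip_width: 0.0499
```

Request:
step_arm --steps '[{"x":0,"y":0,"z":0,"ax":0,"ay":0,"az":0,"claw":0.0},{"x":0,"y":0,"z":0,"ax":0,"ay":0,"az":0,"claw":0.0},{"x":0,"y":0,"z":0,"ax":0,"ay":0,"az":0,"claw":0.0},{"x":0,"y":0,"z":-0.03,"ax":0,"ay":0,"az":0,"claw":0.0},{"x":0,"y":0,"z":-0.04,"ax":0,"ay":0,"az":0,"claw":0.0}]'

```text
time_s: 6.48
ee_pos: [0.5742, -0.0167, 0.0871]
eef_rot: [-3.137, 0.001, 1.346]
force: [2.1, -1.1, 0.2]
grip_width: 0.0166
```

```bash
python3 - <<'E'
from h import *
plan([.5065,.371,.33],[np.pi,0,1.8],maxmm=38)
E
```

```text
6.48 q [-9.200e-02  4.500e-01  1.549e+00 -1.000e-03  1.146e+00  1.320e-01] p [ 0.5742 -0.0167  0.0871] r [-3.1375e+00  1.5000e-03  1.3464e+00] F [ 2.1 -1.1  0.2] w 0.0166
rows 13
{'x': 0.028, 'y': -0.012, 'z': -0.019, 'ax': -0.0, 'ay': 0.0, 'az': -2.0}
{'x': 0.028, 'y': -0.011, 'z': -0.019, 'ax': -0.0, 'ay': 0.0, 'az': -2.0}
{'x': 0.029, 'y': -0.01, 'z': -0.019, 'ax': -0.0, 'ay': 0.0, 'az': -2.0}
{'x': 0.029, 'y': -0.009, 'z': -0.019, 'ax': -0.0, 'ay': 0.0, 'az': -2.0}
{'x': 0.029, 'y': -0.008, 'z': -0.019, 'ax': -0.0, 'ay': 0.0, 'az': -2.0}
{'x': 0.03, 'y': -0.007, 'z': -0.019, 'ax': -0.0, 'ay': 0.0, 'az': -2.0}
{'x': 0.03, 'y': -0.006, 'z': -0.019, 'ax': -0.0, 'ay': 0.0, 'az': -2.0}
{'x': 0.03, 'y': -0.005, 'z': -0.019, 'ax': -0.0, 'ay': 0.0, 'az': -2.0}
{'x': 0.03, 'y': -0.004, 'z': -0.019, 'ax': -0.0, 'ay': 0.0, 'az': -2.0}
{'x': 0.03, 'y': -0.003, 'z': -0.019, 'ax': -0.0, 'ay': 0.0, 'az': -2.0}
{'x': 0.03, 'y': -0.001, 'z': -0.019, 'ax': -0.0, 'ay': 0.0, 'az': -2.0}
{'x': 0.03, 'y': -0.0, 'z': -0.019, 'ax': -0.0, 'ay': 0.0, 'az': -2.0}
{'x': 0.03, 'y': 0.001, 'z': -0.019, 'ax': -0.0, 'ay': 0.0, 'az': -2.0}
```

Request:
step_arm --steps '[{"x":0,"y":0,"z":-0.04,"ax":0,"ay":0,"az":0,"claw":0.06},{"x":-0.04,"y":0,"z":-0.04,"ax":0,"ay":0,"az":0,"claw":0.06},{"x":-0.04,"y":0,"z":-0.04,"ax":0,"ay":0,"az":0,"claw":0.06},{"x":-0.04,"y":0,"z":0,"ax":0,"ay":0,"az":0,"claw":0.06}]'

```text
time_s: 6.82
ee_pos: [0.5546, -0.1105, 0.1975]
eef_rot: [3.136, 0.001, 1.354]
force: [1.6, -0.6, -0.3]
grip_width: 0.0398
```

```bash
cat >> h.py <<'E'
def find(tag):
    "offcuts/shells on bench from top depth, skipping things above .12"
    o=snap(tag); im,d=o['top']; P=pts("top",d); P[d==0]=0; z=P[...,2]
    m=((z>0.012)&(z<0.12)&(P[...,1]<0.21)&(P[...,0]>.25)&(P[...,0]<.85)&(P[...,1]>-.5)).astype(np.uint8)
    n,l,s,c=cv2.connectedComponentsWithStats(m)
    for i in range(1,n):
        if s[i,4]>60:
            q=P[l==i]; r=cv2.minAreaRect(q[:,:2].astype(np.float32)); zm=np.percentile(q[:,2],90)
            h=q[(q[:,2]>.0275)&(q[:,2]<.034)]; e=''
            if zm>.07:
                t=q[q[:,2]>.082]; e='rim '+str(np.round(cv2.minEnclosingCircle(t[:,:2].astype(np.float32)),4) if 0 else [np.round(v,4) for v in cv2.minEnclosingCircle(t[:,:2].astype(np.float32))])+str(((t.min(0)+t.max(0))/2).round(4))
            print(s[i,4],'px',c[i].round(),'rect',np.round(r[0],4),np.round(r[1],3),round(r[2],1),'z90',round(zm,3),'sq',np.median(h,0).round(4) if len(h) else '',e)
E
python3 - <<'E'
from h import *
st(); find(5)
E
```

```text
6.82 q [-2.610e-01  3.200e-01  1.462e+00 -1.000e-03  1.354e+00 -4.400e-02] p [ 0.5546 -0.1105  0.1975] r [3.1355e+00 8.0000e-04 1.3539e+00] F [ 1.6 -0.6 -0.3] w 0.0398
286 px [248. 121.] rect [0.7999 0.1434] [0.025 0.091] 88.4 z90 0.027 sq [0.8268 0.1438 0.0297] 
1041 px [298. 123.] rect [0.7975 0.0183] [0.098 0.059] 80.4 z90 0.039 sq [0.7979 0.0239 0.0327] 
670 px [398. 150.] rect [ 0.728  -0.2184] [0.066 0.067] 86.6 z90 0.058 sq [ 0.7125 -0.1964  0.0309] 
957 px [436. 155.] rect [ 0.7158 -0.3101] [0.082 0.081] 14.2 z90 0.038 sq [ 0.7124 -0.3088  0.0325] 
242 px [361. 168.] rect [ 0.6731 -0.1229] [0.039 0.065] 39.9 z90 0.093 sq [ 0.6872 -0.1243  0.0311] rim [array([ 0.6647, -0.1305]), np.float64(0.0332)][ 0.6672 -0.1295  0.0894]
301 px [293. 175.] rect [0.6697 0.0294] [0.066 0.031] 80.0 z90 0.033 sq [0.6725 0.0425 0.0302] 
79 px [361. 177.] rect [ 0.6622 -0.1256] [0.018 0.024] 89.3 z90 0.065 sq  
133 px [223. 203.] rect [0.5975 0.1977] [0.084 0.021] 3.0 z90 0.116 sq [0.6248 0.1953 0.0299] rim [array([0.5847, 0.1977]), np.float64(0.0304)][0.5847 0.1965 0.1056]
506 px [467. 222.] rect [ 0.5489 -0.3579] [0.152 0.209] 2.5 z90 0.02 sq  
302 px [319. 216.] rect [ 0.5715 -0.0322] [0.066 0.03 ] 77.2 z90 0.033 sq [ 0.5744 -0.0181  0.0299] 
545 px [323. 264.] rect [ 0.4626 -0.0315] [0.065 0.061] 0.0 z90 0.093 sq [ 0.4692 -0.0296  0.0315] rim [array([ 0.4625, -0.0312]), np.float64(0.033)][ 0.4626 -0.0315  0.0896]
```

View pics/scene5.png

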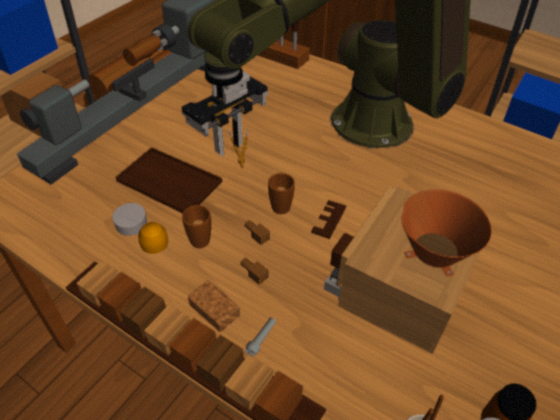

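```bash
python3 - <<'E'
from h import *
plan([.5745,-.018,.06],[np.pi,0,1.351],maxmm=34)
E
```

```text
6.92 q [-0.269  0.324  1.467 -0.002  1.35  -0.045] p [ 0.5524 -0.1146  0.193 ] r [3.1411e+00 1.7000e-03 1.3475e+00] F [-0.4  0.5  0.3] w 0.0482
rows 5
{'x': 0.02, 'y': 0.0, 'z': 0.027, 'ax': 0.0, 'ay': 0.0, 'az': -0.0}
{'x': 0.02, 'y': 0.0, 'z': 0.027, 'ax': 0.0, 'ay': 0.0, 'az': -0.0}
{'x': 0.02, 'y': 0.0, 'z': 0.027, 'ax': 0.0, 'ay': 0.0, 'az': -0.0}
{'x': 0.02, 'y': 0.0, 'z': 0.027, 'ax': 0.0, 'ay': 0.0, 'az': -0.0}
{'x': 0.02, 'y': 0.0, 'z': 0.027, 'ax': 0.0, 'ay': 0.0, 'az': -0.0}
```

Request:
step_arm --steps '[{"x":0.022,"y":0,"z":0.02,"ax":0,"ay":0,"az":0,"claw":0.055},{"x":0.022,"y":0,"z":0.02,"ax":0,"ay":0,"az":0,"claw":0.055},{"x":0.022,"y":0,"z":0.025,"ax":0,"ay":0,"az":0,"claw":0.055},{"x":0.02,"y":0,"z":0.03,"ax":0,"ay":0,"az":0,"claw":0.055},{"x":0.01,"y":0,"z":0.03,"ax":0,"ay":0,"az":0,"claw":0.055}]'

```text
time_s: 7.33
ee_pos: [0.578, -0.0215, 0.0716]
eef_rot: [3.127, 0.001, 1.338]
force: [0.9, 0.4, -0.4]
grip_width: 0.0552
```

```bash
python3 - <<'E'
from h import *
plan([.5745,-.018,.010],[np.pi,0,1.351],maxmm=34)
E
```

```text
7.33 q [-0.099  0.466  1.567 -0.003  1.094  0.135] p [ 0.578  -0.0215  0.0716] r [3.1266e+00 7.0000e-04 1.3384e+00] F [ 0.9  0.4 -0.4] w 0.0552
rows 2
{'x': 0.001, 'y': -0.003, 'z': 0.031, 'ax': 0.4, 'ay': 0.0, 'az': -0.4}
{'x': 0.001, 'y': -0.002, 'z': 0.031, 'ax': 0.4, 'ay': 0.0, 'az': -0.4}
```

Request:
step_arm --steps '[{"x":0.001,"y":-0.003,"z":0.028,"ax":0.4,"ay":0,"az":-0.4,"claw":0.055},{"x":0.001,"y":0,"z":0.024,"ax":0.4,"ay":0,"az":-0.4,"claw":0.055},{"x":0,"y":0,"z":0.005,"ax":0,"ay":0,"az":0,"claw":0.055},{"x":0,"y":0,"z":0,"ax":0,"ay":0,"az":0,"claw":0},{"x":0,"y":0,"z":0,"ax":0,"ay":0,"az":0,"claw":0.0}]'

```text
time_s: 7.75
ee_pos: [0.5728, -0.0138, 0.0068]
eef_rot: [-3.133, 0.001, 1.356]
force: [0.1, 0.4, -0.5]
grip_width: 0.0449
```

Request:
step_arm --steps '[{"x":0,"y":0,"z":0,"ax":0,"ay":0,"az":0,"claw":0},{"x":0,"y":0,"z":0,"ax":0,"ay":0,"az":0,"claw":0},{"x":0,"y":0,"z":0,"ax":0,"ay":0,"az":0,"claw":0},{"x":0,"y":0,"z":0,"ax":0,"ay":0,"az":0,"claw":0}]'

```text
time_s: 8.08
ee_pos: [0.5753, -0.0144, 0.012]
eef_rot: [-3.141, 0.001, 1.355]
force: [0.5, 0.0, 0.1]
grip_width: 0.0181
```

Request:
step_arm --steps '[{"x":0,"y":0,"z":0,"ax":0,"ay":0,"az":0,"claw":0},{"x":0,"y":0,"z":0,"ax":0,"ay":0,"az":0,"claw":0}]'

```text
time_s: 8.25
ee_pos: [0.576, -0.0147, 0.0134]
eef_rot: [3.14, 0.0, 1.355]
force: [-0.0, -0.4, -0.2]
grip_width: 0.0051
```

```bash
python3 - <<'E'
from h import *
st(); o=snap(6); im=o['scene'][0]; cv2.imwrite("pics/s6.png",cv2.resize(im[170:310,170:360,::-1],None,fx=4,fy=4))
print(proj("scene",[[.5745,-.018,.03]]),proj("top",[[.5745,-.018,.03]]))
E
```

```text
8.25 q [-0.089  0.548  1.596 -0.     0.996  0.128] p [ 0.576  -0.0147  0.0134] r [3.1403e+00 2.0000e-04 1.3546e+00] F [-0.  -0.4 -0.2] w 0.0051
[[259.56253916 229.80097666]] [[314.98261564 215.01479239]]
```

View pics/s6.png

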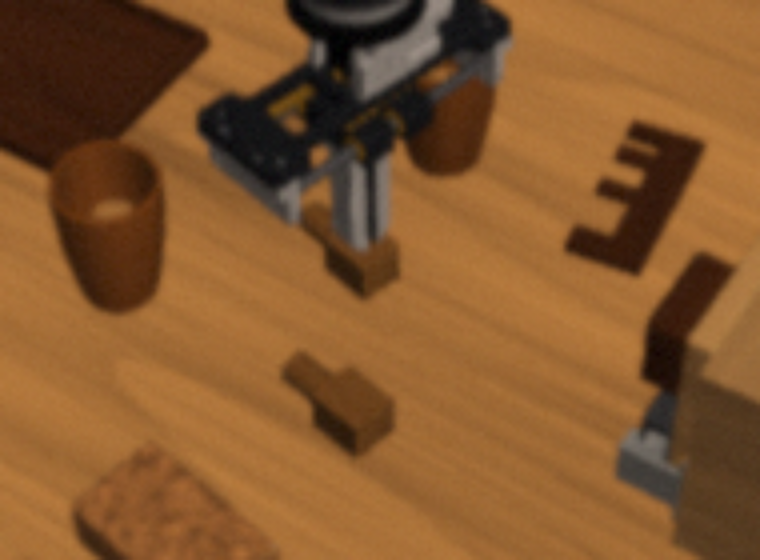

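```bash
python3 - <<'E'
from h import *
d=np.load("pics/scene6.npy"); P=pts("scene",d)
for v in range(205,246,3): print(v,P[v,258].round(3),P[v,261].round(3),P[v,264].round(3))
print(proj("scene",[[.576,-.0147,.0134]]))
E
```

```text
205 [0.606 0.002 0.153] [0.607 0.011 0.158] [0.6   0.014 0.154]
208 [0.61  0.006 0.149] [0.607 0.011 0.15 ] [0.598 0.012 0.142]
211 [ 0.592 -0.008  0.116] [0.609 0.012 0.143] [ 0.572 -0.006  0.1  ]
214 [ 0.59  -0.01   0.103] [ 0.581 -0.008  0.096] [ 0.573 -0.005  0.091]
217 [ 0.589 -0.011  0.092] [ 0.58  -0.009  0.086] [ 0.574 -0.005  0.082]
220 [ 0.59  -0.01   0.083] [ 0.581 -0.009  0.076] [ 0.574 -0.005  0.072]
223 [ 0.592 -0.009  0.075] [ 0.582 -0.008  0.066] [ 0.572 -0.007  0.058]
226 [ 0.592 -0.009  0.065] [ 0.584 -0.007  0.059] [ 0.574 -0.005  0.051]
229 [ 0.591 -0.011  0.053] [ 0.58  -0.009  0.044] [ 0.576 -0.004  0.043]
232 [ 0.584 -0.016  0.032] [ 0.578 -0.011  0.03 ] [ 0.575 -0.005  0.031]
235 [ 0.59  -0.011  0.031] [ 0.587 -0.005  0.032] [ 0.58  -0.001  0.028]
238 [ 0.59  -0.012  0.019] [ 0.589 -0.004  0.023] [ 0.582 -0.     0.018]
241 [ 0.592 -0.011  0.01 ] [ 0.592 -0.002  0.016] [ 0.581 -0.001  0.007]
244 [ 0.593 -0.01   0.001] [ 0.59  -0.004  0.002] [ 0.582 -0.    -0.003]
[[260.4495899  235.35724403]]
```

```bash
python3 - <<'E'
from h import *
from scipy.spatial.transform import Rotation as R
# scene5 pose around 6.87s: (.5535,-.1125,.195), yaw 1.35
c=np.array([.5530,-.113,.195]); y=np.array([np.sin(1.35),-np.cos(1.35),0])
for dz in(0,.02):
  print(dz,proj("scene",[c+s*y*.026+[0,0,dz] for s in(-1,0,1)]).round(1).tolist())
im=np.load("pics/scene5_im.npy"); cv2.imwrite("pics/s5c.png",cv2.resize(im[60:180,160:300,::-1],None,fx=5,fy=5))
d=np.load("pics/scene5.npy");P=pts("scene",d)
for u in(220,222,237,239):
  for v in range(130,160,3): print(u,v,P[v,u].round(3))
E
```

```text
0 [[238.0, 152.3], [229.2, 157.4], [220.2, 162.6]]
0.02 [[237.6, 145.4], [228.7, 150.5], [219.6, 155.8]]
220 130 [ 0.584 -0.106  0.294]
220 133 [ 0.584 -0.107  0.286]
220 136 [ 0.586 -0.106  0.281]
220 139 [ 0.583 -0.109  0.269]
220 142 [ 0.587 -0.106  0.265]
220 145 [ 0.587 -0.107  0.257]
220 148 [ 0.59  -0.105  0.251]
220 151 [ 0.586 -0.109  0.238]
220 154 [ 0.588 -0.109  0.231]
220 157 [ 0.394 -0.282  0.003]
222 130 [ 0.291 -0.355  0.002]
222 133 [ 0.575 -0.109  0.28 ]
222 136 [ 0.579 -0.106  0.276]
222 139 [ 0.578 -0.108  0.266]
222 142 [ 0.581 -0.106  0.261]
222 145 [ 0.582 -0.106  0.254]
222 148 [ 0.582 -0.106  0.246]
222 151 [ 0.582 -0.107  0.237]
222 154 [ 0.582 -0.109  0.227]
222 157 [ 0.393 -0.275  0.006]
237 130 [ 0.536 -0.1    0.267]
237 133 [ 0.538 -0.099  0.261]
237 136 [ 0.536 -0.1    0.25 ]
237 139 [ 0.538 -0.1    0.243]
237 142 [ 0.536 -0.102  0.233]
237 145 [ 0.535 -0.103  0.223]
237 148 [ 0.339 -0.262  0.007]
237 151 [ 0.354 -0.25   0.013]
237 154 [ 0.355 -0.251  0.001]
237 157 [ 0.364 -0.244  0.   ]
239 130 [ 0.53  -0.099  0.264]
239 133 [ 0.534 -0.096  0.259]
239 136 [ 0.533 -0.097  0.25 ]
239 139 [ 0.534 -0.097  0.242]
239 142 [ 0.535 -0.097  0.235]
239 145 [ 0.533 -0.099  0.224]
239 148 [ 0.332 -0.261  0.003]
239 151 [ 0.354 -0.243  0.016]
239 154 [ 0.359 -0.24   0.01 ]
239 157 [ 0.371 -0.231  0.012]
```

View pics/s5c.png

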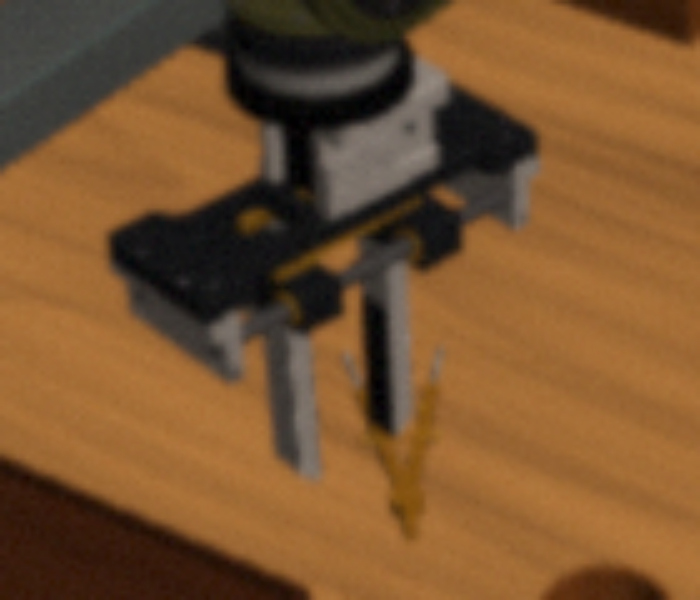

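Request:
step_arm --steps '[{"x":-0.003,"y":0,"z":0,"ax":0,"ay":0,"az":0,"claw":0.055},{"x":0,"y":0,"z":0,"ax":0,"ay":0,"az":0,"claw":0.055},{"x":0,"y":0,"z":0,"ax":0,"ay":0,"az":0,"claw":0.055},{"x":0,"y":0,"z":0,"ax":0,"ay":0,"az":0,"claw":0.055},{"x":0,"y":0,"z":0,"ax":0,"ay":0,"az":0,"claw":0.055}]'

```text
time_s: 8.77
ee_pos: [0.575, -0.018, 0.0129]
eef_rot: [3.141, 0.0, 1.354]
force: [0.5, 0.0, -0.2]
grip_width: 0.0309
```

Request:
step_arm --steps '[{"x":0,"y":0,"z":0.005,"ax":0,"ay":0,"az":0,"claw":0.055},{"x":0,"y":0,"z":0.005,"ax":0,"ay":0,"az":0,"claw":0.055},{"x":0,"y":0,"z":0.005,"ax":0,"ay":0,"az":0,"claw":0.055},{"x":0,"y":0,"z":0,"ax":0,"ay":0,"az":0,"claw":0.055}]'

```text
time_s: 9.1
ee_pos: [0.5748, -0.018, -0.0038]
eef_rot: [3.142, 0.0, 1.355]
force: [0.0, -0.1, -0.2]
grip_width: 0.0543
```

Request:
step_arm --steps '[{"x":0,"y":0,"z":0.005,"ax":0,"ay":0,"az":0,"claw":0.055},{"x":0,"y":0,"z":0.004,"ax":0,"ay":0,"az":0,"claw":0.055},{"x":0,"y":0,"z":0,"ax":0,"ay":0,"az":0,"claw":0.055}]'

```text
time_s: 9.35
ee_pos: [0.5745, -0.0179, -0.0144]
eef_rot: [-3.141, 0.001, 1.355]
force: [-0.6, 0.4, 0.3]
grip_width: 0.0551
```

Request:
step_arm --steps '[{"x":0,"y":0,"z":0.002,"ax":0,"ay":0,"az":0,"claw":0.055},{"x":0,"y":0,"z":0.002,"ax":0,"ay":0,"az":0,"claw":0.055}]'

```text
time_s: 9.52
ee_pos: [0.5747, -0.0179, -0.0186]
eef_rot: [-3.141, 0.0, 1.355]
force: [0.0, -0.9, 1.3]
grip_width: 0.0548
```

Request:
step_arm --steps '[{"x":0,"y":0,"z":0.002,"ax":0,"ay":0,"az":0,"claw":0.055}]'

```text
time_s: 9.6
ee_pos: [0.5747, -0.0179, -0.0208]
eef_rot: [-3.141, 0.0, 1.355]
force: [-0.2, -0.1, -0.4]
grip_width: 0.0548
```

Request:
step_arm --steps '[{"x":0,"y":0,"z":0,"ax":0,"ay":0,"az":0,"claw":0},{"x":0,"y":0,"z":0,"ax":0,"ay":0,"az":0,"claw":0},{"x":0,"y":0,"z":0,"ax":0,"ay":0,"az":0,"claw":0},{"x":0,"y":0,"z":0,"ax":0,"ay":0,"az":0,"claw":0},{"x":0,"y":0,"z":0,"ax":0,"ay":0,"az":0,"claw":0}]'

```text
time_s: 10.02
ee_pos: [0.5747, -0.0179, -0.0209]
eef_rot: [-3.141, 0.0, 1.355]
force: [0.3, -0.7, -0.5]
grip_width: 0.0298
```

Request:
step_arm --steps '[{"x":0,"y":0,"z":0,"ax":0,"ay":0,"az":0,"claw":0},{"x":0,"y":0,"z":-0.02,"ax":0,"ay":0,"az":0,"claw":0},{"x":0,"y":0,"z":-0.035,"ax":0,"ay":0,"az":0,"claw":0},{"x":0,"y":0,"z":-0.04,"ax":0,"ay":0,"az":0,"claw":0},{"x":0,"y":0,"z":-0.04,"ax":0,"ay":0,"az":0,"claw":0}]'

```text
time_s: 10.43
ee_pos: [0.5701, -0.0175, 0.1099]
eef_rot: [-3.125, 0.002, 1.355]
force: [0.2, -0.1, -0.9]
grip_width: 0.0295
```

```bash
python3 - <<'E'
from h import *
plan([.5065,.371,.28],[np.pi,0,1.355],maxmm=34)
E
```

```text
10.43 q [-0.095  0.424  1.53  -0.     1.204  0.122] p [ 0.5701 -0.0175  0.1099] r [-3.1247e+00  2.5000e-03  1.3546e+00] F [ 0.2 -0.1 -0.9] w 0.0295
rows 13
{'x': 0.028, 'y': -0.011, 'z': -0.013, 'ax': -0.1, 'ay': 0.0, 'az': -0.0}
{'x': 0.028, 'y': -0.011, 'z': -0.013, 'ax': -0.1, 'ay': 0.0, 'az': -0.0}
{'x': 0.028, 'y': -0.011, 'z': -0.013, 'ax': -0.1, 'ay': 0.0, 'az': -0.0}
{'x': 0.028, 'y': -0.011, 'z': -0.013, 'ax': -0.1, 'ay': 0.0, 'az': -0.0}
{'x': 0.028, 'y': -0.011, 'z': -0.013, 'ax': -0.1, 'ay': 0.0, 'az': -0.0}
{'x': 0.028, 'y': -0.011, 'z': -0.013, 'ax': -0.1, 'ay': 0.0, 'az': -0.0}
{'x': 0.028, 'y': -0.011, 'z': -0.013, 'ax': -0.1, 'ay': 0.0, 'az': -0.0}
{'x': 0.028, 'y': -0.011, 'z': -0.013, 'ax': -0.1, 'ay': 0.0, 'az': -0.0}
{'x': 0.028, 'y': -0.011, 'z': -0.013, 'ax': -0.1, 'ay': 0.0, 'az': -0.0}
{'x': 0.028, 'y': -0.011, 'z': -0.013, 'ax': -0.1, 'ay': 0.0, 'az': -0.0}
{'x': 0.028, 'y': -0.011, 'z': -0.013, 'ax': -0.1, 'ay': 0.0, 'az': -0.0}
{'x': 0.028, 'y': -0.011, 'z': -0.013, 'ax': -0.1, 'ay': 0.0, 'az': -0.0}
{'x': 0.028, 'y': -0.011, 'z': -0.013, 'ax': -0.1, 'ay': 0.0, 'az': -0.0}
```

Request:
step_arm --steps '[{"x":0.02,"y":-0.01,"z":-0.034,"ax":0,"ay":0,"az":0,"claw":0},{"x":0.02,"y":-0.01,"z":-0.034,"ax":0,"ay":0,"az":0,"claw":0},{"x":0.02,"y":-0.01,"z":-0.034,"ax":0,"ay":0,"az":0,"claw":0},{"x":0.02,"y":-0.01,"z":-0.034,"ax":0,"ay":0,"az":0,"claw":0},{"x":0.02,"y":-0.01,"z":-0.034,"ax":0,"ay":0,"az":0,"claw":0}]'

```text
time_s: 10.85
ee_pos: [0.5441, 0.0894, 0.2883]
eef_rot: [-3.127, 0.002, 1.349]
force: [1.0, -0.3, -0.0]
grip_width: 0.0299
```

Request:
step_arm --steps '[{"x":0.035,"y":-0.013,"z":0,"ax":0,"ay":0,"az":0,"claw":0},{"x":0.035,"y":-0.013,"z":0,"ax":0,"ay":0,"az":0,"claw":0},{"x":0.035,"y":-0.013,"z":0,"ax":0,"ay":0,"az":0,"claw":0},{"x":0.035,"y":-0.013,"z":0,"ax":0,"ay":0,"az":0,"claw":0},{"x":0.035,"y":-0.013,"z":0,"ax":0,"ay":0,"az":0,"claw":0}]'

```text
time_s: 11.27
ee_pos: [0.5192, 0.2802, 0.3005]
eef_rot: [3.14, -0.005, 1.344]
force: [0.7, 0.6, -0.0]
grip_width: 0.0295
```

```bash
python3 - <<'E'
from h import *
plan([.5065,.371,.265],[np.pi,0,1.355],maxmm=34)
E
```

```text
11.27 q [0.431 0.334 1.209 0.003 1.594 0.658] p [0.5192 0.2802 0.3005] r [ 3.1403 -0.0046  1.3441] F [ 0.7  0.6 -0. ] w 0.0295
rows 3
{'x': 0.028, 'y': -0.011, 'z': 0.012, 'ax': 0.0, 'ay': -0.1, 'az': -0.2}
{'x': 0.029, 'y': -0.011, 'z': 0.012, 'ax': 0.0, 'ay': -0.1, 'az': -0.2}
{'x': 0.029, 'y': -0.011, 'z': 0.012, 'ax': 0.0, 'ay': -0.1, 'az': -0.2}
```

Request:
step_arm --steps '[{"x":0.03,"y":-0.01,"z":0.01,"ax":0,"ay":0,"az":0,"claw":0},{"x":0.027,"y":-0.01,"z":0.01,"ax":0,"ay":0,"az":0,"claw":0},{"x":0.02,"y":-0.008,"z":0.01,"ax":0,"ay":0,"az":0,"claw":0},{"x":0,"y":0,"z":0.005,"ax":0,"ay":0,"az":0,"claw":0},{"x":0,"y":0,"z":0,"ax":0,"ay":0,"az":0,"claw":0}]'

```text
time_s: 11.68
ee_pos: [0.5053, 0.3726, 0.2643]
eef_rot: [3.14, -0.006, 1.352]
force: [-0.4, -0.7, -0.3]
grip_width: 0.0299
```

Request:
step_arm --steps '[{"x":0,"y":0,"z":0,"ax":0,"ay":0,"az":0,"claw":0.06},{"x":0,"y":0,"z":0,"ax":0,"ay":0,"az":0,"claw":0.06},{"x":0,"y":0,"z":0,"ax":0,"ay":0,"az":0,"claw":0.06},{"x":0,"y":0,"z":0,"ax":0,"ay":0,"az":0,"claw":0.06},{"x":0,"y":0,"z":0,"ax":0,"ay":0,"az":0,"claw":0.06}]'

```text
time_s: 12.1
ee_pos: [0.5069, 0.3692, 0.2667]
eef_rot: [3.138, -0.007, 1.348]
force: [-0.4, 0.4, 0.1]
grip_width: 0.0584
```

```bash
python3 - <<'E'
from h import *
st()
L=[json.loads(l) for l in open('log.jsonl')]
Q=np.array([l[0] for l in L]);Pp=np.array([l[1] for l in L])
r=np.hypot(Pp[:,0],Pp[:,1]); print(np.c_[Q[:,1:5].round(3),r.round(3),Pp[:,2].round(3),(np.arctan2(Pp[:,1],Pp[:,0])-Q[:,0]).round(3)])
a,b,c=Q[:,1],Q[:,1]+Q[:,2],Q[:,1]+Q[:,2]+Q[:,4]
n=len(r);I=np.ones(n);O=0*I
A=np.r_[np.c_[I,O,np.sin(a),np.sin(b),np.cos(b),np.sin(c)],np.c_[O,I,np.cos(a),np.cos(b),-np.sin(b),np.cos(c)]]
s=np.linalg.lstsq(A,np.r_[r,Pp[:,2]],rcond=None);print(s[0].round(4),np.abs(A@s[0]-np.r_[r,Pp[:,2]]).max(),s[3])
im,d=vision.camera("scene"); cv2.imwrite("pics/s7.png",im[:,:,::-1])
E
```

```text
12.1 q [0.57  0.43  1.155 0.002 1.549 0.793] p [0.5069 0.3692 0.2667] r [ 3.138  -0.007   1.3481] F [-0.4  0.4  0.1] w 0.0584
[[ 3.000e-01  1.521e+00 -0.000e+00  1.321e+00  5.500e-01  1.830e-01
   6.700e-02]
 [ 1.460e-01  1.333e+00 -1.000e-03  1.668e+00  5.110e-01  3.480e-01
   7.100e-02]
 [-2.000e-02  1.503e+00 -3.000e-03  1.658e+00  4.430e-01  3.510e-01
   8.100e-02]
 [-2.000e-02  1.503e+00 -3.000e-03  1.658e+00  4.430e-01  3.510e-01
   8.100e-02]
 [ 9.000e-02  1.390e+00 -3.000e-03  1.661e+00  4.890e-01  3.510e-01
   7.300e-02]
 [ 3.230e-01  1.761e+00 -4.000e-03  1.055e+00  5.070e-01  7.600e-02
   7.000e-02]
 [ 3.910e-01  1.590e+00 -5.000e-03  1.151e+00  5.600e-01  1.050e-01
   6.300e-02]
 [ 4.570e-01  1.477e+00 -6.000e-03  1.189e+00  5.970e-01  1.120e-01
   5.900e-02]
 [ 2.930e-01  1.299e+00 -1.000e-02  1.522e+00  5.780e-01  2.850e-01
   5.800e-02]
 [ 4.090e-01  1.529e+00 -1.000e-02  1.147e+00  5.890e-01  1.190e-01
   5.700e-02]
 [ 5.100e-01  1.583e+00  0.000e+00  1.064e+00  5.710e-01  4.000e-02
   6.400e-02]
 [ 4.500e-01  1.549e+00 -1.000e-03  1.146e+00  5.740e-01  8.700e-02
   6.300e-02]
 [ 3.200e-01  1.462e+00 -1.000e-03  1.354e+00  5.660e-01  1.970e-01
   6.500e-02]
 [ 3.240e-01  1.467e+00 -2.000e-03  1.350e+00  5.640e-01  1.930e-01
   6.400e-02]
 [ 4.660e-01  1.567e+00 -3.000e-03  1.094e+00  5.780e-01  7.200e-02
   6.200e-02]
 [ 5.480e-01  1.596e+00 -0.000e+00  9.960e-01  5.760e-01  1.300e-02
   6.300e-02]
 [ 4.240e-01  1.530e+00 -0.000e+00  1.204e+00  5.700e-01  1.100e-01
   6.400e-02]
 [ 3.340e-01  1.209e+00  3.000e-03  1.594e+00  5.900e-01  3.010e-01
   6.300e-02]
 [ 4.300e-01  1.155e+00  2.000e-03  1.549e+00  6.270e-01  2.670e-01
   6.000e-02]]
[0.0013 0.2178 0.4234 0.4476 0.0407 0.2887] 0.00010684708354868899 [8.60921689 6.20591604 0.85467427 0.71662074 0.34888584 0.04749669]
```

View pics/s7.png

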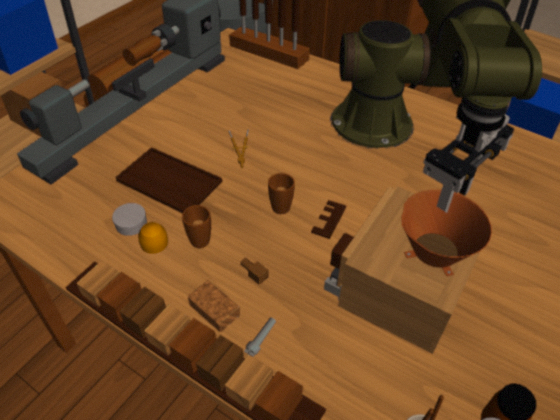

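Request:
step_arm --steps '[{"x":-0.036,"y":0.014,"z":-0.02,"ax":0,"ay":0,"az":0,"claw":0.06},{"x":-0.036,"y":0.006,"z":0,"ax":0,"ay":0,"az":0,"claw":0.06},{"x":-0.036,"y":0.006,"z":0,"ax":0,"ay":0,"az":0,"claw":0.06},{"x":-0.036,"y":0.006,"z":0,"ax":0,"ay":0,"az":0,"claw":0.06},{"x":-0.036,"y":0.006,"z":0,"ax":0,"ay":0,"az":0,"claw":0.06}]'

```text
time_s: 12.57
ee_pos: [0.503, 0.1851, 0.2843]
eef_rot: [3.138, -0.007, 1.354]
force: [0.8, 0.1, 0.2]
grip_width: 0.0598
```

```bash
python3 - <<'E'
from h import *
find(8); plan([.6725,.043,.1],[np.pi,0,1.396],maxmm=34)
E
```

```text
282 px [248. 121.] rect [0.8011 0.1432] [0.025 0.092] 89.0 z90 0.027 sq [0.8293 0.1394 0.0291] 
1044 px [298. 123.] rect [0.7973 0.0184] [0.098 0.06 ] 80.1 z90 0.039 sq [0.7965 0.0214 0.0327] 
675 px [398. 150.] rect [ 0.7277 -0.2182] [0.067 0.066] 89.3 z90 0.058 sq [ 0.7086 -0.2014  0.0313] 
955 px [436. 155.] rect [ 0.7159 -0.3104] [0.081 0.081] 12.3 z90 0.038 sq [ 0.7148 -0.308   0.0325] 
595 px [365. 174.] rect [ 0.6633 -0.1303] [0.065 0.065] 0.5 z90 0.093 sq [ 0.6766 -0.1452  0.0308] rim [array([ 0.6638, -0.131 ]), np.float64(0.0334)][ 0.6633 -0.1307  0.0904]
305 px [293. 175.] rect [0.6698 0.0294] [0.066 0.03 ] 80.4 z90 0.032 sq [0.6725 0.0424 0.0302] 
758 px [445. 224.] rect [ 0.5481 -0.3369] [0.152 0.253] 2.1 z90 0.02 sq  
538 px [323. 264.] rect [ 0.4624 -0.0315] [0.061 0.065] 89.4 z90 0.092 sq [ 0.4654 -0.0237  0.032 ] rim [array([ 0.4625, -0.0312]), np.float64(0.033)][ 0.4625 -0.0315  0.0896]
12.67 q [0.278 0.206 1.405 0.004 1.523 0.498] p [0.5035 0.1827 0.285 ] r [ 3.137  -0.007   1.3497] F [0.  0.1 0.5] w 0.0601
rows 9
{'x': -0.011, 'y': 0.022, 'z': 0.021, 'ax': 0.0, 'ay': -0.0, 'az': -0.3}
{'x': -0.011, 'y': 0.022, 'z': 0.021, 'ax': 0.0, 'ay': -0.0, 'az': -0.3}
{'x': -0.011, 'y': 0.022, 'z': 0.021, 'ax': 0.0, 'ay': -0.0, 'az': -0.3}
{'x': -0.011, 'y': 0.021, 'z': 0.021, 'ax': 0.0, 'ay': -0.0, 'az': -0.3}
{'x': -0.012, 'y': 0.021, 'z': 0.021, 'ax': 0.0, 'ay': -0.0, 'az': -0.3}
{'x': -0.012, 'y': 0.021, 'z': 0.021, 'ax': 0.0, 'ay': -0.0, 'az': -0.3}
{'x': -0.012, 'y': 0.021, 'z': 0.021, 'ax': 0.0, 'ay': -0.0, 'az': -0.3}
{'x': -0.012, 'y': 0.021, 'z': 0.021, 'ax': 0.0, 'ay': -0.0, 'az': -0.3}
{'x': -0.012, 'y': 0.021, 'z': 0.021, 'ax': 0.0, 'ay': -0.0, 'az': -0.3}
```

View pics/top8.png

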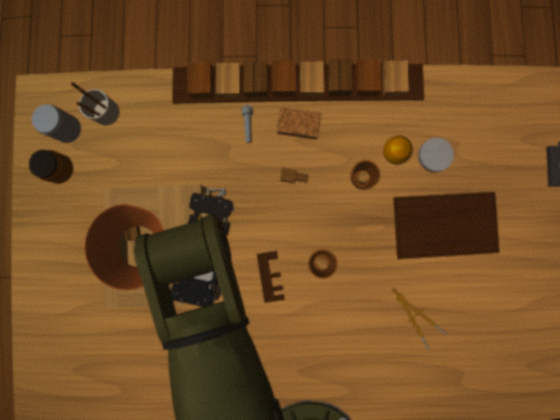

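Request:
step_arm --steps '[{"x":-0.028,"y":0.026,"z":0,"ax":0,"ay":0,"az":0,"claw":0.055},{"x":-0.028,"y":0.026,"z":0,"ax":0,"ay":0,"az":0,"claw":0.055},{"x":-0.028,"y":0.026,"z":0.01,"ax":0,"ay":0,"az":-0.5,"claw":0.055},{"x":-0.018,"y":0.03,"z":0.025,"ax":0,"ay":0,"az":-1,"claw":0.055},{"x":-0.008,"y":0.03,"z":0.03,"ax":0,"ay":0,"az":-1,"claw":0.055}]'

```text
time_s: 13.08
ee_pos: [0.6171, 0.0447, 0.23]
eef_rot: [3.121, -0.012, 1.398]
force: [0.7, 0.3, -0.0]
grip_width: 0.0548
```

```bash
python3 - <<'E'
from h import *
plan([.6725,.043,.03],[np.pi,0,1.396],maxmm=34)
E
```

```text
13.08 q [0.009 0.413 1.263 0.008 1.444 0.182] p [0.6171 0.0447 0.23  ] r [ 3.1207 -0.0119  1.3976] F [ 0.7  0.3 -0. ] w 0.0548
rows 7
{'x': 0.001, 'y': 0.007, 'z': 0.029, 'ax': 0.2, 'ay': -0.1, 'az': 0.0}
{'x': 0.001, 'y': 0.007, 'z': 0.029, 'ax': 0.2, 'ay': -0.1, 'az': 0.0}
{'x': 0.001, 'y': 0.007, 'z': 0.029, 'ax': 0.2, 'ay': -0.1, 'az': 0.0}
{'x': 0.001, 'y': 0.007, 'z': 0.029, 'ax': 0.2, 'ay': -0.1, 'az': 0.0}
{'x': 0.001, 'y': 0.008, 'z': 0.029, 'ax': 0.2, 'ay': -0.1, 'az': 0.0}
{'x': 0.001, 'y': 0.008, 'z': 0.029, 'ax': 0.2, 'ay': -0.1, 'az': 0.0}
{'x': 0.001, 'y': 0.008, 'z': 0.029, 'ax': 0.2, 'ay': -0.1, 'az': 0.0}
```

Request:
step_arm --steps '[{"x":0.001,"y":0.012,"z":0.03,"ax":0.2,"ay":0,"az":0,"claw":0.055},{"x":0.001,"y":0.012,"z":0.03,"ax":0.2,"ay":0,"az":0,"claw":0.055},{"x":0.001,"y":0.012,"z":0.03,"ax":0.2,"ay":0,"az":0,"claw":0.055},{"x":0,"y":0.008,"z":0.03,"ax":0.2,"ay":0,"az":0,"claw":0.055},{"x":0,"y":0.006,"z":0.03,"ax":0.2,"ay":0,"az":0,"claw":0.055}]'

```text
time_s: 13.5
ee_pos: [0.6761, 0.0361, 0.0749]
eef_rot: [3.134, -0.013, 1.393]
force: [0.8, 0.8, 0.1]
grip_width: 0.0549
```

Request:
step_arm --steps '[{"x":0,"y":0.004,"z":0.02,"ax":0.2,"ay":0,"az":0,"claw":0.055},{"x":0,"y":0,"z":0.0,"ax":0,"ay":0,"az":0,"claw":0.055}]'

```text
time_s: 13.67
ee_pos: [0.6784, 0.0358, 0.0465]
eef_rot: [-3.137, -0.011, 1.392]
force: [-1.1, 0.1, 0.1]
grip_width: 0.0549
```

```bash
python3 - <<'E'
from h import *
plan([.6725,.043,-.019],[np.pi,0,1.396],maxmm=20)
E
```

```text
13.67 q [-0.006  0.714  1.233  0.013  1.197  0.168] p [0.6784 0.0358 0.0465] r [-3.1368 -0.0113  1.3921] F [-1.1  0.1  0.1] w 0.0549
rows 4
{'x': 0.001, 'y': -0.002, 'z': 0.016, 'ax': -0.1, 'ay': -0.2, 'az': -0.1}
{'x': 0.001, 'y': -0.002, 'z': 0.016, 'ax': -0.1, 'ay': -0.2, 'az': -0.1}
{'x': 0.001, 'y': -0.002, 'z': 0.016, 'ax': -0.1, 'ay': -0.2, 'az': -0.1}
{'x': 0.001, 'y': -0.002, 'z': 0.016, 'ax': -0.1, 'ay': -0.2, 'az': -0.1}
```

Request:
step_arm --steps '[{"x":0.003,"y":-0.004,"z":0.008,"ax":0,"ay":-0.3,"az":0,"claw":0.055},{"x":0.002,"y":-0.003,"z":0.016,"ax":0,"ay":-0.3,"az":0,"claw":0.055},{"x":0.001,"y":0,"z":0.016,"ax":0,"ay":0,"az":0,"claw":0.055},{"x":0,"y":0,"z":0.014,"ax":0,"ay":0,"az":0,"claw":0.055},{"x":0,"y":0,"z":0.006,"ax":0,"ay":0,"az":0,"claw":0.055}]'

```text
time_s: 14.08
ee_pos: [0.6742, 0.0456, -0.0098]
eef_rot: [3.138, -0.001, 1.393]
force: [0.2, 0.2, -0.2]
grip_width: 0.055
```

Request:
step_arm --steps '[{"x":0,"y":0,"z":0,"ax":0,"ay":0,"az":0,"claw":0.055}]'

```text
time_s: 14.17
ee_pos: [0.6738, 0.0459, -0.0102]
eef_rot: [3.139, -0.001, 1.393]
force: [-0.4, 0.1, -0.4]
grip_width: 0.0548
```

Request:
step_arm --steps '[{"x":-0.002,"y":0,"z":0.007,"ax":0,"ay":0,"az":0,"claw":0.055},{"x":0,"y":0,"z":0,"ax":0,"ay":0,"az":0,"claw":0},{"x":0,"y":0,"z":0,"ax":0,"ay":0,"az":0,"claw":0},{"x":0,"y":0,"z":0,"ax":0,"ay":0,"az":0,"claw":0},{"x":0,"y":0,"z":0,"ax":0,"ay":0,"az":0,"claw":0}]'

```text
time_s: 14.58
ee_pos: [0.6751, 0.0437, -0.0141]
eef_rot: [3.134, -0.002, 1.393]
force: [-0.2, -0.2, 0.3]
grip_width: 0.032
```

Request:
step_arm --steps '[{"x":0,"y":0,"z":0,"ax":0,"ay":0,"az":0,"claw":0},{"x":0,"y":0,"z":0,"ax":0,"ay":0,"az":0,"claw":0},{"x":0,"y":0,"z":-0.03,"ax":0,"ay":0,"az":0,"claw":0},{"x":0,"y":0,"z":-0.04,"ax":0,"ay":0,"az":0,"claw":0},{"x":0,"y":0,"z":-0.04,"ax":0,"ay":0,"az":0,"claw":0}]'

```text
time_s: 15.0
ee_pos: [0.67, 0.0434, 0.0901]
eef_rot: [-3.134, 0.001, 1.392]
force: [0.6, 0.2, 0.3]
grip_width: 0.0299
```

Request:
step_arm --steps '[{"x":0.005,"y":-0.01,"z":-0.037,"ax":0,"ay":0,"az":0,"claw":0},{"x":0.005,"y":-0.01,"z":-0.037,"ax":0,"ay":0,"az":0,"claw":0},{"x":0.005,"y":-0.01,"z":-0.037,"ax":0,"ay":0,"az":0,"claw":0},{"x":0.005,"y":-0.01,"z":-0.037,"ax":0,"ay":0,"az":0,"claw":0},{"x":0.015,"y":-0.02,"z":-0.03,"ax":0,"ay":0,"az":0,"claw":0}]'

```text
time_s: 15.42
ee_pos: [0.6168, 0.0868, 0.2786]
eef_rot: [-3.136, 0.001, 1.388]
force: [1.3, 0.1, -0.0]
grip_width: 0.0296
```

```bash
python3 - <<'E'
from h import *
plan([.5065,.371,.28],[np.pi,0,1.396],maxmm=37)
E
```

```text
15.42 q [0.081 0.427 1.133 0.    1.587 0.263] p [0.6168 0.0868 0.2786] r [-3.1360e+00  1.2000e-03  1.3883e+00] F [ 1.3  0.1 -0. ] w 0.0296
rows 9
{'x': 0.029, 'y': -0.018, 'z': -0.0, 'ax': -0.0, 'ay': 0.0, 'az': -0.0}
{'x': 0.029, 'y': -0.018, 'z': -0.0, 'ax': -0.0, 'ay': 0.0, 'az': -0.0}
{'x': 0.029, 'y': -0.018, 'z': -0.0, 'ax': -0.0, 'ay': 0.0, 'az': -0.0}
{'x': 0.029, 'y': -0.018, 'z': -0.0, 'ax': -0.0, 'ay': 0.0, 'az': -0.0}
{'x': 0.029, 'y': -0.018, 'z': -0.0, 'ax': -0.0, 'ay': 0.0, 'az': -0.0}
{'x': 0.029, 'y': -0.018, 'z': -0.0, 'ax': -0.0, 'ay': 0.0, 'az': -0.0}
{'x': 0.029, 'y': -0.018, 'z': -0.0, 'ax': -0.0, 'ay': 0.0, 'az': -0.0}
{'x': 0.029, 'y': -0.018, 'z': -0.0, 'ax': -0.0, 'ay': 0.0, 'az': -0.0}
{'x': 0.029, 'y': -0.018, 'z': -0.0, 'ax': -0.0, 'ay': 0.0, 'az': -0.0}
```

Request:
step_arm --steps '[{"x":0.03,"y":-0.019,"z":-0.002,"ax":0,"ay":0,"az":0,"claw":0},{"x":0.03,"y":-0.019,"z":-0.002,"ax":0,"ay":0,"az":0,"claw":0},{"x":0.03,"y":-0.019,"z":0,"ax":0,"ay":0,"az":0,"claw":0},{"x":0.03,"y":-0.019,"z":0,"ax":0,"ay":0,"az":0,"claw":0},{"x":0.03,"y":-0.019,"z":0,"ax":0,"ay":0,"az":0,"claw":0}]'

```text
time_s: 15.83
ee_pos: [0.5492, 0.2548, 0.295]
eef_rot: [3.131, -0.005, 1.382]
force: [0.2, -0.4, -0.1]
grip_width: 0.0298
```

Request:
step_arm --steps '[{"x":0.03,"y":-0.019,"z":0,"ax":0,"ay":0,"az":0,"claw":0},{"x":0.03,"y":-0.019,"z":0,"ax":0,"ay":0,"az":0,"claw":0},{"x":0.025,"y":-0.014,"z":0.005,"ax":0,"ay":0,"az":0,"claw":0},{"x":0.015,"y":-0.008,"z":0.005,"ax":0,"ay":0,"az":0,"claw":0},{"x":0,"y":0,"z":0.01,"ax":0,"ay":0,"az":0,"claw":0}]'

```text
time_s: 16.25
ee_pos: [0.5033, 0.3753, 0.2779]
eef_rot: [3.127, -0.01, 1.388]
force: [0.4, 0.7, -1.2]
grip_width: 0.0299
```

Request:
step_arm --steps '[{"x":0,"y":0,"z":0,"ax":0,"ay":0,"az":0,"claw":0.06},{"x":0,"y":0,"z":0,"ax":0,"ay":0,"az":0,"claw":0.06},{"x":0,"y":0,"z":0,"ax":0,"ay":0,"az":0,"claw":0.06},{"x":0,"y":0,"z":0,"ax":0,"ay":0,"az":0,"claw":0.06},{"x":0,"y":0,"z":-0.01,"ax":0,"ay":0,"az":0,"claw":0.06}]'

```text
time_s: 16.67
ee_pos: [0.5035, 0.3723, 0.2851]
eef_rot: [3.131, -0.005, 1.386]
force: [-0.3, -0.4, -0.8]
grip_width: 0.0585
```

Request:
step_arm --steps '[{"x":-0.036,"y":0.01,"z":-0.02,"ax":0,"ay":0,"az":0,"claw":0.094},{"x":-0.036,"y":0,"z":-0.02,"ax":0,"ay":0,"az":0,"claw":0.094},{"x":-0.036,"y":0,"z":0,"ax":0,"ay":0,"az":0,"claw":0.094},{"x":-0.036,"y":0,"z":0,"ax":0,"ay":0,"az":0,"claw":0.094},{"x":-0.036,"y":0,"z":0,"ax":0,"ay":0,"az":0,"claw":0.094}]'

```text
time_s: 17.08
ee_pos: [0.48, 0.1901, 0.3302]
eef_rot: [3.127, -0.008, 1.388]
force: [1.2, -1.6, 0.2]
grip_width: 0.09
```

Request:
step_arm --steps '[{"x":-0.036,"y":0,"z":0,"ax":0,"ay":0,"az":0,"claw":0.094},{"x":-0.036,"y":0,"z":0,"ax":0,"ay":0,"az":0,"claw":0.094},{"x":-0.036,"y":0,"z":0,"ax":0,"ay":0,"az":0,"claw":0.094}]'

```text
time_s: 17.33
ee_pos: [0.4585, 0.0776, 0.3334]
eef_rot: [3.121, -0.009, 1.386]
force: [0.4, -0.2, 0.1]
grip_width: 0.094
```

```bash
python3 - <<'E'
from h import *
st(); find(9)
im=np.load("pics/top9_im.npy"); cv2.imwrite("pics/t9.png",cv2.resize(im[170:330,70:350,::-1],None,fx=2.8,fy=2.8))
L=[json.loads(l) for l in open('log.jsonl')]
E
```

```text
17.33 q [0.087 0.019 1.503 0.003 1.597 0.271] p [0.4585 0.0776 0.3334] r [ 3.1215 -0.0092  1.3864] F [ 0.4 -0.2  0.1] w 0.094
286 px [248. 121.] rect [0.8003 0.1427] [0.025 0.091] 89.7 z90 0.027 sq [0.8285 0.1419 0.0286] 
1043 px [298. 123.] rect [0.7976 0.0182] [0.098 0.06 ] 80.7 z90 0.039 sq [0.7935 0.0193 0.0329] 
672 px [398. 150.] rect [ 0.7275 -0.219 ] [0.067 0.066] 89.4 z90 0.058 sq [ 0.7124 -0.2008  0.0315] 
954 px [436. 155.] rect [ 0.7158 -0.3111] [0.081 0.082] 44.2 z90 0.037 sq [ 0.715  -0.3095  0.0323] 
600 px [365. 174.] rect [ 0.6633 -0.13  ] [0.065 0.064] 88.8 z90 0.092 sq [ 0.6777 -0.1459  0.0308] rim [array([ 0.6641, -0.1306]), np.float64(0.0335)][ 0.6633 -0.1301  0.0913]
128 px [223. 203.] rect [0.5973 0.1972] [0.083 0.019] 4.1 z90 0.115 sq [0.6032 0.195  0.0327] rim [array([0.5847, 0.1967]), np.float64(0.0302)][0.5847 0.1957 0.1068]
755 px [445. 225.] rect [ 0.548  -0.3371] [0.152 0.253] 2.2 z90 0.02 sq  
545 px [323. 264.] rect [ 0.4626 -0.0308] [0.064 0.062] 25.8 z90 0.093 sq [ 0.4636 -0.026   0.0312] rim [array([ 0.4624, -0.0317]), np.float64(0.0329)][ 0.4624 -0.0315  0.0908]
```

View pics/t9.png

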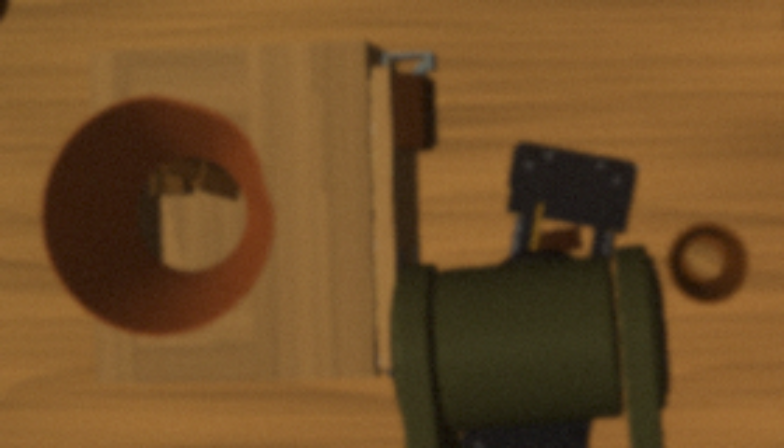

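```bash
cat > kin.py <<'E'
import numpy as np,json
from scipy.spatial.transform import Rotation as R
from scipy.optimize import least_squares
def fk(q,p):
    r0,h,L1,L2,e,L3,lat=p
    A=R.from_euler('z',q[0]); B=A*R.from_euler('y',q[1]); C=B*R.from_euler('y',q[2])
    D=C*R.from_euler('z',q[3])*R.from_euler('y',q[4]); T=D*R.from_euler('z',q[5])
    return A.apply([r0,lat,h])+B.apply([0,0,L1])+C.apply([e,0,L2])+D.apply([0,0,L3]),T
def fit():
    L=[json.loads(l) for l in open('log.jsonl')]
    f=lambda p:np.concatenate([fk(l[0],p)[0]-l[1] for l in L])
    s=least_squares(f,[0,.218,.4234,.4476,.04,.289,.036]);
    C=(fk(L[0][0],s.x)[1].inv()*R.from_euler('xyz',L[0][2]))
    err=max((fk(l[0],s.x)[1]*C*R.from_euler('xyz',l[2]).inv()).magnitude() for l in L)
    return s.x,np.abs(s.fun).max(),C,err
lo=np.array([-3.03,-.79,.23,-1.04,0,-2.55]);hi=np.array([3.03,2.21,2.52,4.18,3.07,2.55])
def ik(pos,Rt,p,C,q0):
    f=lambda q:np.r_[(fk(q,p)[0]-pos)*5,((fk(q,p)[1]*C).inv()*Rt).as_rotvec()]
    s=least_squares(f,np.clip(q0,lo+1e-3,hi-1e-3),bounds=(lo,hi)); return s.x,np.abs(s.fun).max()
E
python3 - <<'E'
from kin import *
p,e,C,ee=fit(); print(p.round(4),e,C.as_euler('xyz'),ee)
def pose(az,ay):  # tool-down jaws radial, then ay about tool y
    return R.from_euler('xyz',[np.pi,0,np.pi/2+az])*R.from_euler('y',ay,degrees=True)
def go(name,pt,az,ay0,ay1,q0,back=.041):
    q=q0
    for ay in np.linspace(ay0,ay1,8):
        Rt=pose(az,ay); tcp=np.array(pt)+Rt.apply([0,0,back]); q,er=ik(tcp,Rt,p,C,q)
        print(name,round(ay),q.round(2),round(er,4))
    return q
q0=np.array([.087,.019,1.5,0,1.6,.27])
q=go('s2',[.4624,-.0315,.083],np.arctan2(-.0315,.4624),0,-30,q0)
go('s1',[.664,-.1306,.083],np.arctan2(-.1306,.664),0,-30,q0)
q=go('tip',[.5065,.371,.33],np.arctan2(.371,.5065),-30,90,q0)
go('tray-',[.548,-.392,.089],np.arctan2(-.392,.548),0,-30,q0)
E
```

```text
[-0.      0.2212  0.4242  0.4475  0.0409  0.2926  0.0366] 4.369837824924616e-12 [0.         0.         1.57079633] 1.1529722743453477e-15
s2 0 [-0.15  0.29  1.9  -0.    0.95 -0.08] 0.0
s2 -4 [-0.11  0.29  1.9  -0.09  0.95  0.02] 0.0
s2 -9 [-0.07  0.3   1.9  -0.18  0.95  0.11] 0.0
s2 -13 [-0.03  0.31  1.89 -0.27  0.97  0.2 ] 0.0
s2 -17 [ 0.01  0.32  1.89 -0.36  0.99  0.29] 0.0
s2 -21 [ 0.05  0.34  1.89 -0.44  1.01  0.37] 0.0
s2 -26 [ 0.09  0.36  1.88 -0.52  1.04  0.45] 0.0
s2 -30 [ 0.12  0.38  1.87 -0.59  1.08  0.53] 0.0
s1 0 [-0.25  0.71  1.25  0.    1.18 -0.05] 0.0
s1 -4 [-0.22  0.71  1.25 -0.08  1.18  0.  ] 0.0
s1 -9 [-0.19  0.72  1.25 -0.16  1.18  0.06] 0.0
s1 -13 [-0.17  0.72  1.24 -0.24  1.19  0.12] 0.0
s1 -17 [-0.14  0.73  1.24 -0.32  1.2   0.18] 0.0
s1 -21 [-0.11  0.75  1.23 -0.4   1.22  0.23] 0.0
s1 -26 [-0.09  0.76  1.23 -0.47  1.24  0.28] 0.0
s1 -30 [-0.06  0.78  1.22 -0.55  1.27  0.33] 0.0
tip -30 [ 0.77  0.47  1.12 -0.52  1.62  0.13] 0.0
tip -13 [ 0.66  0.44  1.11 -0.22  1.6   0.02] 0.0
tip 4 [ 0.54  0.43  1.1   0.07  1.61 -0.09] 0.0
tip 21 [ 0.43  0.45  1.11  0.37  1.65 -0.19] 0.0
tip 39 [ 0.33  0.5   1.13  0.64  1.71 -0.28] 0.0
tip 56 [ 0.26  0.56  1.17  0.91  1.78 -0.35] 0.0
tip 73 [ 0.21  0.63  1.21  1.15  1.87 -0.4 ] 0.0
tip 90 [ 0.2   0.72  1.25  1.39  1.97 -0.43] 0.0
tray- 0 [-0.68  0.7   1.25 -0.    1.19 -0.05] 0.0
tray- -4 [-0.65  0.7   1.25 -0.08  1.19  0.  ] 0.0
tray- -9 [-0.62  0.7   1.25 -0.16  1.19  0.06] 0.0
tray- -13 [-0.59  0.71  1.25 -0.24  1.2   0.12] 0.0
tray- -17 [-0.57  0.72  1.25 -0.32  1.21  0.17] 0.0
tray- -21 [-0.54  0.73  1.24 -0.4   1.23  0.23] 0.0
tray- -26 [-0.51  0.75  1.24 -0.47  1.25  0.28] 0.0
tray- -30 [-0.49  0.76  1.23 -0.55  1.27  0.33] 0.0
```

```bash
cat >> h.py <<'E'
def pose(az,ay): return R.from_euler('xyz',[np.pi,0,np.pi/2+az])*R.from_euler('y',ay,degrees=True)
def gplan(G,az,ay,back=.041,off=(0,0,0),**k):
    "grasp point to G (world), tilt ay; off in tool axes"
    Rt=pose(az,ay); plan(np.array(G)+Rt.apply(np.array([0,0,back])+off),Rt.as_euler('xyz'),**k)
E
python3 - <<'E'
from h import *
gplan([.4624,-.0315,.083],-.068,-30,off=(0,0,-.14))
E
```

```text
17.43 q [0.082 0.018 1.503 0.003 1.597 0.272] p [0.4587 0.0755 0.3341] r [ 3.1203 -0.0089  1.3818] F [-0.2  0.5  0.5] w 0.0938
rows 5
{'x': -0.011, 'y': 0.003, 'z': 0.033, 'ax': -0.1, 'ay': -6.1, 'az': -1.4}
{'x': -0.008, 'y': 0.003, 'z': 0.034, 'ax': -0.1, 'ay': -6.1, 'az': -1.4}
{'x': -0.004, 'y': 0.002, 'z': 0.035, 'ax': -0.1, 'ay': -6.1, 'az': -1.4}
{'x': -0.001, 'y': 0.002, 'z': 0.035, 'ax': -0.1, 'ay': -6.1, 'az': -1.4}
{'x': 0.003, 'y': 0.002, 'z': 0.035, 'ax': -0.1, 'ay': -6.1, 'az': -1.4}
```

Request:
step_arm --steps '[{"x":-0.011,"y":0.002,"z":0.033,"ax":0,"ay":-6.1,"az":-1.4,"claw":0.094},{"x":-0.008,"y":0.002,"z":0.034,"ax":0,"ay":-6.1,"az":-1.4,"claw":0.094},{"x":-0.004,"y":0.002,"z":0.035,"ax":0,"ay":-6.1,"az":-1.4,"claw":0.094},{"x":-0.001,"y":0.002,"z":0.03,"ax":0,"ay":-6.1,"az":-1.4,"claw":0.094},{"x":0.003,"y":0.002,"z":0.02,"ax":0,"ay":-6.1,"az":-1.4,"claw":0.094}]'

```text
time_s: 17.85
ee_pos: [0.4699, 0.0201, 0.1958]
eef_rot: [3.123, 0.537, 1.484]
force: [0.2, -0.2, -0.2]
grip_width: 0.0941
```

```bash
python3 - <<'E'
from h import *
gplan([.4624,-.0315,.083],-.068,-30,off=(0,0,-.10))
o=snap(10); im=o['scene'][0]; cv2.imwrite("pics/s10.png",cv2.resize(im[70:250,160:360,::-1],None,fx=3.3,fy=3.3))
ob=st(); 
Rt=R.from_euler('xyz',ob['eef_rot']); p=ob['ee_pos']; t=Rt.apply([0,0,1]);print('t',t)
for s in(-1,1):
  for b in(0,.022): print(s,b,proj('scene',[p+Rt.apply([0,s*.0535,-b])]).round(1),'worldz',proj('scene',[p+Rt.apply([0,s*.0535,0])+[0,0,b]]).round(1))
E
```

```text
17.85 q [ 0.269  0.23   1.679 -0.512  1.437  0.474] p [0.4699 0.0201 0.1958] r [3.1233 0.5367 1.4839] F [ 0.2 -0.2 -0.2] w 0.0941
rows 2
{'x': 0.006, 'y': -0.002, 'z': 0.032, 'ax': 0.3, 'ay': 0.4, 'az': -0.5}
{'x': 0.006, 'y': -0.002, 'z': 0.032, 'ax': 0.3, 'ay': 0.4, 'az': -0.5}
17.95 q [ 0.271  0.235  1.68  -0.509  1.439  0.472] p [0.4684 0.0215 0.1931] r [3.1328 0.5366 1.49  ] F [0.  0.2 0.5] w 0.0936
t [-0.03244436 -0.51021938 -0.85943211]
-1 0 [[313.6 147.8]] worldz [[313.6 147.8]]
-1 0.022 [[318.2 143.3]] worldz [[314.2 140.3]]
1 0 [[285.5 172. ]] worldz [[285.5 172. ]]
1 0.022 [[289.8 167.6]] worldz [[285.6 164.4]]
```

View pics/s10.png

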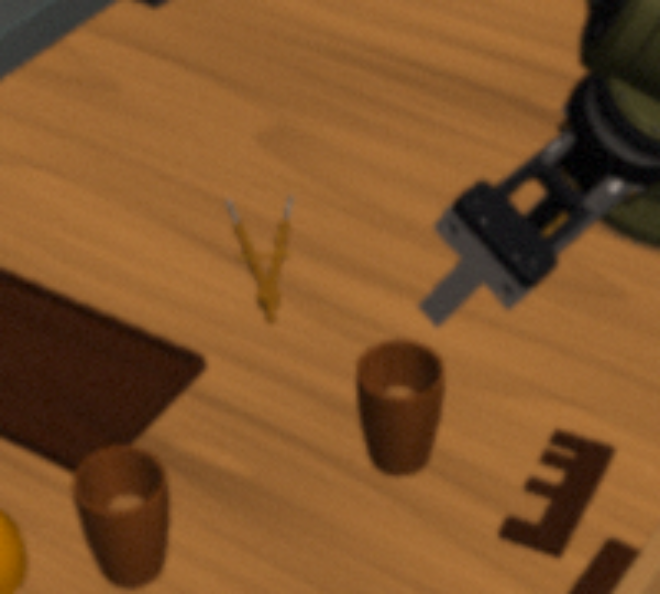

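```bash
python3 - <<'E'
from h import *
d=np.load("pics/scene10.npy");P=pts("scene",d)
ob=st(0); Rt=R.from_euler('xyz',ob['eef_rot']); p=ob['ee_pos']
sub=P[140:175,280:312].reshape(-1,3); 
loc=(sub-p)@Rt.as_matrix()
k=(abs(loc[:,0])<.03)&(abs(loc[:,1])<.08)&(loc[:,2]>-.15)&(loc[:,2]<.03)
l=loc[k]; print(len(l)); 
f=l[l[:,2]>-.07]; print('x',np.percentile(f[:,0],[2,50,98]),'y',np.percentile(f[:,1],[2,50,98]),'z max',np.sort(f[:,2])[-8:])
E
```

```text
17.95 q [ 0.271  0.235  1.68  -0.509  1.439  0.472] p [0.4684 0.0215 0.1931] r [3.1328 0.5366 1.49  ] F [0.  0.2 0.5] w 0.0936
205
x [-0.01351274 -0.00464221  0.00430937] y [0.05764476 0.05967262 0.06249567] z max [-0.0357745  -0.03555685 -0.03543154 -0.03476866 -0.03426722 -0.03387265
 -0.03347153 -0.0330173 ]
```

```bash
python3 - <<'E'
from h import *
find(11)
gplan([.4624,-.0315,.082],-.068,-30,back=.047,off=(.003,0,0),maxmm=30)
E
```

```text
286 px [248. 121.] rect [0.8005 0.1425] [0.092 0.025] 0.2 z90 0.027 sq [0.832  0.1417 0.0283] 
1043 px [298. 123.] rect [0.7977 0.0183] [0.098 0.059] 80.4 z90 0.039 sq [0.7977 0.0205 0.0326] 
677 px [398. 150.] rect [ 0.7279 -0.2182] [0.067 0.066] 88.4 z90 0.058 sq [ 0.7104 -0.2027  0.0309] 
952 px [436. 155.] rect [ 0.7164 -0.3103] [0.081 0.082] 68.2 z90 0.038 sq [ 0.7172 -0.3094  0.0324] 
598 px [365. 174.] rect [ 0.6631 -0.1304] [0.065 0.065] 89.8 z90 0.093 sq [ 0.6715 -0.1466  0.0307] rim [array([ 0.6634, -0.1308]), np.float64(0.0334)][ 0.6631 -0.1306  0.0904]
134 px [223. 203.] rect [0.5974 0.1982] [0.084 0.021] 1.4 z90 0.116 sq [0.6245 0.1948 0.0337] rim [array([0.5847, 0.1987]), np.float64(0.0307)][0.5847 0.1975 0.1074]
755 px [445. 224.] rect [ 0.548  -0.3368] [0.151 0.252] 2.3 z90 0.019 sq  
414 px [323. 264.] rect [ 0.4625 -0.0316] [0.061 0.065] 89.9 z90 0.093 sq [ 0.4536 -0.0375  0.0307] rim [array([ 0.4624, -0.0312]), np.float64(0.0331)][ 0.4625 -0.0316  0.0906]
125 px [321. 262.] rect [ 0.4644 -0.0303] [0.028 0.025] 48.3 z90 0.064 sq [ 0.4741 -0.0237  0.0313] 
18.05 q [ 0.268  0.228  1.675 -0.504  1.439  0.469] p [0.47   0.0216 0.1973] r [3.1242 0.5284 1.4834] F [-0.2  0.   0.1] w 0.0939
rows 6
{'x': 0.003, 'y': -0.001, 'z': 0.029, 'ax': 0.1, 'ay': 0.0, 'az': -0.2}
{'x': 0.002, 'y': -0.001, 'z': 0.029, 'ax': 0.1, 'ay': 0.0, 'az': -0.2}
{'x': 0.002, 'y': -0.001, 'z': 0.029, 'ax': 0.1, 'ay': 0.0, 'az': -0.2}
{'x': 0.002, 'y': -0.001, 'z': 0.029, 'ax': 0.1, 'ay': 0.0, 'az': -0.2}
{'x': 0.002, 'y': -0.001, 'z': 0.029, 'ax': 0.1, 'ay': 0.0, 'az': -0.2}
{'x': 0.002, 'y': -0.001, 'z': 0.029, 'ax': 0.1, 'ay': 0.0, 'az': -0.2}
```

Request:
step_arm --steps '[{"x":0.003,"y":-0.001,"z":0.028,"ax":0,"ay":0,"az":-0.3,"claw":0.094},{"x":0.003,"y":-0.001,"z":0.028,"ax":0,"ay":0,"az":-0.3,"claw":0.094},{"x":0.003,"y":-0.001,"z":0.028,"ax":0,"ay":0,"az":-0.3,"claw":0.094},{"x":0.002,"y":-0.001,"z":0.02,"ax":0,"ay":0,"az":0,"claw":0.094},{"x":0,"y":0,"z":0,"ax":0,"ay":0,"az":0,"claw":0.094}]'

```text
time_s: 18.47
ee_pos: [0.4716, -0.0204, 0.1117]
eef_rot: [3.103, 0.506, 1.478]
force: [0.0, 0.6, -0.0]
grip_width: 0.0939
```

```bash
python3 - <<'E'
from h import *
gplan([.4624,-.0315,.082],-.068,-30,back=.047,off=(.003,0,0),maxmm=25)
E
```

```text
18.47 q [ 0.177  0.29   1.808 -0.537  1.203  0.497] p [ 0.4716 -0.0204  0.1117] r [3.1029 0.5058 1.4778] F [ 0.   0.6 -0. ] w 0.0939
rows 4
{'x': 0.002, 'y': -0.003, 'z': 0.02, 'ax': 0.4, 'ay': -0.2, 'az': -0.3}
{'x': 0.002, 'y': -0.003, 'z': 0.02, 'ax': 0.4, 'ay': -0.2, 'az': -0.3}
{'x': 0.002, 'y': -0.002, 'z': 0.02, 'ax': 0.4, 'ay': -0.2, 'az': -0.3}
{'x': 0.002, 'y': -0.002, 'z': 0.02, 'ax': 0.4, 'ay': -0.2, 'az': -0.3}
```

Request:
step_arm --steps '[{"x":0.002,"y":-0.008,"z":0.002,"ax":1.2,"ay":-0.5,"az":-1,"claw":0.094},{"x":0.002,"y":-0.003,"z":0.012,"ax":0.5,"ay":-0.3,"az":0,"claw":0.094},{"x":0.002,"y":0,"z":0.018,"ax":0,"ay":0,"az":0,"claw":0.094},{"x":0.001,"y":0,"z":0,"ax":0,"ay":0,"az":0,"claw":0.094}]'

```text
time_s: 18.8
ee_pos: [0.4633, -0.0287, 0.0865]
eef_rot: [3.131, 0.514, 1.487]
force: [-0.6, 0.7, -1.4]
grip_width: 0.0943
```

```bash
python3 - <<'E'
from h import *
gplan([.4624,-.0315,.082],-.068,-30,back=.047,off=(.003,0,0),maxmm=25)
E
```

```text
18.8 q [ 0.163  0.323  1.835 -0.548  1.169  0.511] p [ 0.4633 -0.0287  0.0865] r [3.1306 0.5141 1.4867] F [-0.6  0.7 -1.4] w 0.0943
rows 3
{'x': 0.001, 'y': -0.0, 'z': 0.017, 'ax': 0.1, 'ay': -0.2, 'az': -0.3}
{'x': 0.001, 'y': -0.0, 'z': 0.017, 'ax': 0.1, 'ay': -0.2, 'az': -0.3}
{'x': 0.001, 'y': -0.0, 'z': 0.017, 'ax': 0.1, 'ay': -0.2, 'az': -0.3}
```

Request:
step_arm --steps '[{"x":0.001,"y":0,"z":0.017,"ax":0.1,"ay":-0.3,"az":-0.3,"claw":0.094},{"x":0.001,"y":0,"z":0.017,"ax":0.1,"ay":-0.3,"az":-0.3,"claw":0.094},{"x":0.001,"y":0,"z":0.015,"ax":0,"ay":0,"az":0,"claw":0.094},{"x":0,"y":0,"z":0,"ax":0,"ay":0,"az":0,"claw":0.094}]'

```text
time_s: 19.13
ee_pos: [0.4653, -0.0488, 0.0462]
eef_rot: [3.132, 0.522, 1.494]
force: [-0.6, 0.7, -0.5]
grip_width: 0.094
```

```bash
python3 - <<'E'
from h import *
gplan([.4624,-.0315,.082],-.068,-30,back=.047,off=(.003,0,0),maxmm=25)
o=snap(12); im=o['scene'][0]; cv2.imwrite("pics/s12.png",cv2.resize(im[100:250,200:360,::-1],None,fx=4,fy=4))
E
```

```text
19.13 q [ 0.126  0.388  1.865 -0.592  1.074  0.538] p [ 0.4653 -0.0488  0.0462] r [3.1315 0.5224 1.494 ] F [-0.6  0.7 -0.5] w 0.094
rows 1
{'x': -0.0, 'y': -0.004, 'z': 0.007, 'ax': 0.3, 'ay': -0.1, 'az': -0.4}
```

View pics/s12.png

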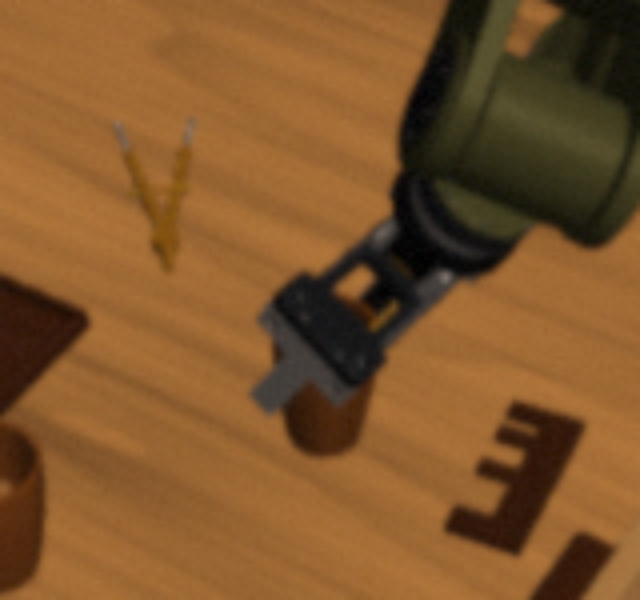

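```bash
python3 - <<'E'
from h import *
d=np.load("pics/scene12.npy");P=pts("scene",d)
ob=st(0); Rt=R.from_euler('xyz',ob['eef_rot']); p=ob['ee_pos']
sub=P[180:206,258:285].reshape(-1,3); loc=(sub-p)@Rt.as_matrix()
k=(abs(loc[:,0])<.03)&(abs(loc[:,1]-.058)<.012)&(loc[:,2]>-.08)&(loc[:,2]<.03)
l=loc[k]; f=l[l[:,2]>-.065]; print(len(f),'x',np.percentile(f[:,0],[2,50,98]),'y',np.percentile(f[:,1],[2,50,98]),'z max',np.sort(f[:,2])[-8:])
w=sub[k][l[:,2]>-.065]; print(w[np.argsort(w[:,2])[:4]].round(3))
G=np.array([.4624,-.0315,.082]); print('G in tool',Rt.inv().apply(G-p), proj('scene',[G+Rt.apply([0,.0595,0]),G+Rt.apply([0,.0595,.019])])) 
E
```

```text
19.23 q [ 0.127  0.386  1.863 -0.591  1.076  0.537] p [ 0.4664 -0.0481  0.048 ] r [3.1285 0.5219 1.493 ] F [-0.7  0.   0.9] w 0.0938
71 x [-0.01091215 -0.00100466  0.00749246] y [0.05525428 0.05789258 0.06051166] z max [-0.03399609 -0.03245331 -0.03210865 -0.03113365 -0.03091409 -0.02965188
 -0.02905988 -0.02732352]
[[ 0.525 -0.03   0.073]
 [ 0.523 -0.037  0.074]
 [ 0.525 -0.033  0.074]
 [ 0.522 -0.041  0.074]]
G in tool [-0.00283157 -0.00474588 -0.03765782] [[265.80364217 198.1776796 ]
 [262.73453911 201.33800154]]
```

Request:
step_arm --grip_force 25 --steps '[{"x":-0.001,"y":-0.004,"z":0.007,"ax":0.3,"ay":0,"az":-0.3,"claw":0.094},{"x":0,"y":0,"z":0.004,"ax":0,"ay":0,"az":0,"claw":0.094},{"x":0,"y":0,"z":0,"ax":0,"ay":0,"az":0,"claw":0.05},{"x":0,"y":0,"z":0,"ax":0,"ay":0,"az":0,"claw":0.05},{"x":0,"y":0,"z":0,"ax":0,"ay":0,"az":0,"claw":0.05}]'

```text
time_s: 19.65
ee_pos: [0.4637, -0.0532, 0.042]
eef_rot: [3.131, 0.521, 1.497]
force: [-0.4, -0.2, 0.1]
grip_width: 0.0774
```

Request:
step_arm --steps '[{"x":0,"y":0,"z":0,"ax":0,"ay":0,"az":0,"claw":0.05},{"x":0,"y":0,"z":0,"ax":0,"ay":0,"az":0,"claw":0.05},{"x":0,"y":0,"z":0,"ax":0,"ay":0,"az":0,"claw":0.05}]'

```text
time_s: 19.9
ee_pos: [0.4639, -0.0529, 0.0424]
eef_rot: [3.131, 0.521, 1.497]
force: [0.3, 0.2, -1.2]
grip_width: 0.065
```

```bash
python3 - <<'E'
from h import *
o=st()
print(R.from_euler('xyz',o['eef_rot']).as_matrix().T[:, 2])
E
```

```text
19.9 q [ 0.117  0.389  1.875 -0.597  1.059  0.535] p [ 0.4639 -0.0529  0.0424] r [3.1306 0.5205 1.4969] F [ 0.3  0.2 -1.2] w 0.065
[-0.49734485  0.00957201 -0.86750013]
```

```bash
cat >> h.py <<'E'
def sp(G,Rt,back=.047,maxmm=36,maxdeg=6.8,show=99):
    "move grasp point (back behind reported TCP) to G with rotation Rt, interpolating grasp point"
    o=st(); r=R.from_euler('xyz',o['eef_rot']); g=o['ee_pos']+r.apply([0,0,-back]); D=np.array(G)-g
    rv=(r.inv()*Rt).as_rotvec()
    n=int(max(np.ceil(np.linalg.norm(D)*1000/maxmm),np.ceil(np.degrees(np.linalg.norm(rv))/maxdeg),1)); print('G now',g.round(4),'rows',n)
    for i in range(min(n,show)):
        a=r*R.from_rotvec(rv*i/n); b=r*R.from_rotvec(rv*(i+1)/n)
        s=a.inv().apply(D/n+b.apply([0,0,back])-a.apply([0,0,back]))
        print([float(v) for v in s.round(3)]+[float(v) for v in np.degrees(rv/n).round(1)])
E
python3 - <<'E'
from h import *
o=st(0); Rg=R.from_euler('xyz',o['eef_rot']); O=np.array([.4624,-.0315,0])
off=Rg.inv().apply(O-o['ee_pos']); zs=Rg.inv().apply([0,0,1])
json.dump({'off':list(off),'zs':list(zs)},open('held.json','w')); print(off,zs)
F=np.array([.5065,.3706,.235])
R1=pose(.63,88); t=R1.apply([0,0,1]); s=R1.apply(zs); print('t',t,'s',s,np.degrees(np.arccos(s[2])))
G=F+.02*t; G[2]=.33; tcp=G+.047*t; foot=tcp+R1.apply(off); print('G',G,'foot',foot,np.linalg.norm(foot[:2]-F[:2]),'rim',foot+.092*s)
sp([.4624,-.0315,.30],Rg)
E
```

```text
19.9 q [ 0.117  0.389  1.875 -0.597  1.059  0.535] p [ 0.4639 -0.0529  0.0424] r [3.1306 0.5205 1.4969] F [ 0.3  0.2 -1.2] w 0.065
[ 0.03949574 -0.00334903  0.0261476 ] [-0.49734485  0.00957201 -0.86750013]
t [-0.58878587  0.80753528 -0.0348995 ] s [ 0.5287321  -0.70892266 -0.46676657] 117.8246112268989
G [0.49472428 0.38675071 0.33      ] foot [0.44813784 0.44496068 0.36691887] 0.09452858513722595 rim [0.49678119 0.3797398  0.32397634]
19.9 q [ 0.117  0.389  1.875 -0.597  1.059  0.535] p [ 0.4639 -0.0529  0.0424] r [3.1306 0.5205 1.4969] F [ 0.3  0.2 -1.2] w 0.065
G now [ 0.4651 -0.0296  0.0831] rows 7
[-0.016, -0.0, -0.027, 0.0, 0.0, 0.0]
[-0.016, -0.0, -0.027, 0.0, 0.0, 0.0]
[-0.016, -0.0, -0.027, 0.0, 0.0, 0.0]
[-0.016, -0.0, -0.027, 0.0, 0.0, 0.0]
[-0.016, -0.0, -0.027, 0.0, 0.0, 0.0]
[-0.016, -0.0, -0.027, 0.0, 0.0, 0.0]
[-0.016, -0.0, -0.027, 0.0, 0.0, 0.0]
```

Request:
step_arm --steps '[{"x":-0.01,"y":0,"z":-0.017,"ax":0,"ay":0,"az":0,"claw":0.05},{"x":-0.016,"y":0,"z":-0.027,"ax":0,"ay":0,"az":0,"claw":0.05},{"x":-0.016,"y":0,"z":-0.027,"ax":0,"ay":0,"az":0,"claw":0.05},{"x":-0.016,"y":0,"z":-0.027,"ax":0,"ay":0,"az":0,"claw":0.05},{"x":-0.016,"y":0,"z":-0.027,"ax":0,"ay":0,"az":0,"claw":0.05}]'

```text
time_s: 20.32
ee_pos: [0.4587, -0.0547, 0.1863]
eef_rot: [-3.135, 0.521, 1.506]
force: [-0.4, 0.4, -1.6]
grip_width: 0.0651
```

Request:
step_arm --steps '[{"x":-0.017,"y":0,"z":-0.029,"ax":0,"ay":0,"az":0,"claw":0.05},{"x":-0.017,"y":0,"z":-0.029,"ax":0,"ay":0,"az":0,"claw":0.05},{"x":-0.017,"y":0,"z":-0.029,"ax":0,"ay":0,"az":0,"claw":0.05},{"x":-0.017,"y":0,"z":-0.029,"ax":0,"ay":0,"az":0,"claw":0.05},{"x":-0.017,"y":0,"z":-0.029,"ax":0,"ay":0,"az":0,"claw":0.05}]'

```text
time_s: 20.73
ee_pos: [0.457, -0.0561, 0.3619]
eef_rot: [-3.132, 0.519, 1.507]
force: [0.1, 0.0, -1.6]
grip_width: 0.0649
```

```bash
python3 - <<'E'
from h import *
sp([.50,.37,.41],pose(.63,-30),maxmm=38)
im,d=vision.camera("scene"); cv2.imwrite("pics/s13.png",im[:,:,::-1])
E
```

```text
20.73 q [ 0.11   0.064  1.479 -0.513  1.69   0.137] p [ 0.457  -0.0561  0.3619] r [-3.1324  0.5189  1.5075] F [ 0.1  0.  -1.6] w 0.0649
G now [ 0.4589 -0.0328  0.4028] rows 11
[0.032, 0.003, -0.019, -1.8, -0.0, -3.1]
[0.031, 0.005, -0.019, -1.8, -0.0, -3.1]
[0.031, 0.007, -0.019, -1.8, -0.0, -3.1]
[0.031, 0.01, -0.018, -1.8, -0.0, -3.1]
[0.03, 0.012, -0.018, -1.8, -0.0, -3.1]
[0.03, 0.014, -0.018, -1.8, -0.0, -3.1]
[0.029, 0.016, -0.017, -1.8, -0.0, -3.1]
[0.028, 0.018, -0.017, -1.8, -0.0, -3.1]
[0.027, 0.02, -0.016, -1.8, -0.0, -3.1]
[0.026, 0.022, -0.016, -1.8, -0.0, -3.1]
[0.025, 0.024, -0.015, -1.8, -0.0, -3.1]
```

View pics/s13.png

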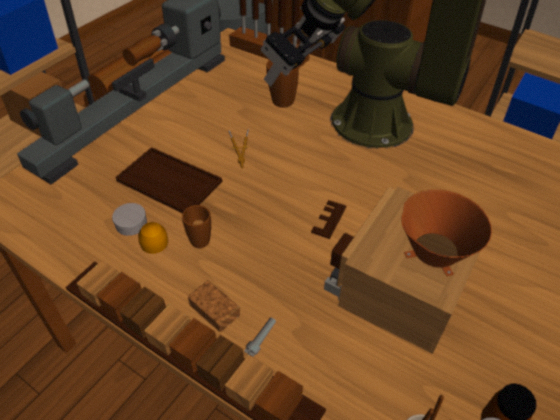

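Request:
step_arm --steps '[{"x":0.032,"y":0.003,"z":-0.019,"ax":-1.8,"ay":0,"az":-3.1,"claw":0.05},{"x":0.031,"y":0.005,"z":-0.019,"ax":-1.8,"ay":0,"az":-3.1,"claw":0.05},{"x":0.031,"y":0.007,"z":-0.019,"ax":-1.8,"ay":0,"az":-3.1,"claw":0.05},{"x":0.031,"y":0.01,"z":-0.018,"ax":-1.8,"ay":0,"az":-3.1,"claw":0.05},{"x":0.03,"y":0.012,"z":-0.018,"ax":-1.8,"ay":0,"az":-3.1,"claw":0.05}]'

```text
time_s: 21.2
ee_pos: [0.4853, 0.1286, 0.3765]
eef_rot: [3.129, 0.519, 1.81]
force: [0.6, 0.3, -1.7]
grip_width: 0.065
```

Request:
step_arm --steps '[{"x":0.03,"y":0.014,"z":-0.018,"ax":-1.8,"ay":0,"az":-3.1,"claw":0.05},{"x":0.029,"y":0.016,"z":-0.017,"ax":-1.8,"ay":0,"az":-3.1,"claw":0.05},{"x":0.028,"y":0.018,"z":-0.017,"ax":-1.8,"ay":0,"az":-3.1,"claw":0.05},{"x":0.027,"y":0.02,"z":-0.016,"ax":-1.8,"ay":0,"az":-3.1,"claw":0.05},{"x":0.026,"y":0.022,"z":-0.016,"ax":-1.8,"ay":0,"az":-3.1,"claw":0.05}]'

```text
time_s: 21.62
ee_pos: [0.5078, 0.3244, 0.3785]
eef_rot: [3.13, 0.523, 2.14]
force: [0.2, -1.3, -1.4]
grip_width: 0.065
```

```bash
python3 - <<'E'
from h import *
sp([.495,.387,.345],pose(.63,86),maxdeg=6.6)
E
```

```text
21.62 q [ 0.748  0.404  1.03  -0.527  1.767  0.086] p [0.5078 0.3244 0.3785] r [3.1297 0.5225 2.14  ] F [ 0.2 -1.3 -1.4] w 0.065
G now [0.4947 0.3439 0.4193] rows 18
[0.009, 0.001, 0.002, 0.1, 6.4, -0.2]
[0.009, 0.001, 0.003, 0.1, 6.4, -0.2]
[0.008, 0.001, 0.003, 0.1, 6.4, -0.2]
[0.008, 0.001, 0.003, 0.1, 6.4, -0.2]
[0.008, 0.001, 0.004, 0.1, 6.4, -0.2]
[0.007, 0.001, 0.004, 0.1, 6.4, -0.2]
[0.007, 0.001, 0.004, 0.1, 6.4, -0.2]
[0.006, 0.001, 0.004, 0.1, 6.4, -0.2]
[0.006, 0.001, 0.004, 0.1, 6.4, -0.2]
[0.005, 0.001, 0.004, 0.1, 6.4, -0.2]
[0.005, 0.001, 0.004, 0.1, 6.4, -0.2]
[0.004, 0.001, 0.004, 0.1, 6.4, -0.2]
[0.004, 0.001, 0.004, 0.1, 6.4, -0.2]
[0.003, 0.001, 0.004, 0.1, 6.4, -0.2]
[0.003, 0.001, 0.003, 0.1, 6.4, -0.2]
[0.002, 0.001, 0.003, 0.1, 6.4, -0.2]
[0.002, 0.001, 0.003, 0.1, 6.4, -0.2]
[0.002, 0.001, 0.002, 0.1, 6.4, -0.2]
```

Request:
step_arm --steps '[{"x":0.011,"y":0.001,"z":-0.003,"ax":0,"ay":6.4,"az":-0.2,"claw":0.05},{"x":0.011,"y":0.001,"z":0,"ax":0,"ay":6.4,"az":-0.2,"claw":0.05},{"x":0.01,"y":0.001,"z":0.002,"ax":0,"ay":6.4,"az":-0.2,"claw":0.05},{"x":0.009,"y":0.001,"z":0.003,"ax":0,"ay":6.4,"az":-0.2,"claw":0.05},{"x":0.008,"y":0.001,"z":0.004,"ax":0,"ay":6.4,"az":-0.2,"claw":0.05}]'

```text
time_s: 22.03
ee_pos: [0.4817, 0.3796, 0.3514]
eef_rot: [3.141, -0.055, 2.184]
force: [-0.2, 0.2, -1.7]
grip_width: 0.0648
```

Request:
step_arm --steps '[{"x":0.007,"y":0.001,"z":0.004,"ax":0,"ay":6.4,"az":-0.2,"claw":0.05},{"x":0.007,"y":0.001,"z":0.004,"ax":0,"ay":6.4,"az":-0.2,"claw":0.05},{"x":0.006,"y":0.001,"z":0.004,"ax":0,"ay":6.4,"az":-0.2,"claw":0.05},{"x":0.006,"y":0.001,"z":0.004,"ax":0,"ay":6.4,"az":-0.2,"claw":0.05},{"x":0.005,"y":0.001,"z":0.004,"ax":0,"ay":6.4,"az":-0.2,"claw":0.05}]'

```text
time_s: 22.45
ee_pos: [0.4655, 0.4131, 0.3417]
eef_rot: [3.127, -0.642, 2.206]
force: [0.0, 1.0, -1.8]
grip_width: 0.0649
```

```bash
python3 - <<'E'
from h import *
sp([.495,.387,.34],pose(.63,86),maxdeg=6.6)
im,d=vision.camera("scene"); cv2.imwrite("pics/s14.png",cv2.resize(im[0:350,280:560,::-1],None,fx=1.7,fy=1.7))
E
```

```text
22.45 q [ 0.386  0.432  1.115  0.631  1.724 -0.186] p [0.4655 0.4131 0.3417] r [ 3.1275 -0.6415  2.206 ] F [ 0.   1.  -1.8] w 0.0649
G now [0.4816 0.39   0.3793] rows 8
[0.001, 0.001, 0.003, 0.1, 6.2, 0.1]
[0.001, 0.001, 0.002, 0.1, 6.2, 0.1]
[0.0, 0.001, 0.002, 0.1, 6.2, 0.1]
[0.0, 0.001, 0.001, 0.1, 6.2, 0.1]
[0.0, 0.001, 0.001, 0.1, 6.2, 0.1]
[-0.0, 0.001, 0.0, 0.1, 6.2, 0.1]
[-0.0, 0.001, -0.0, 0.1, 6.2, 0.1]
[-0.0, 0.001, -0.001, 0.1, 6.2, 0.1]
```

View pics/s14.png

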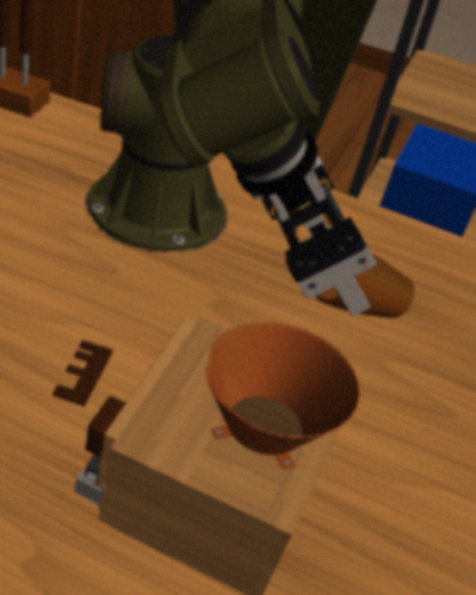

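Request:
step_arm --steps '[{"x":0.002,"y":0.002,"z":0.004,"ax":0,"ay":6.2,"az":0,"claw":0.05},{"x":0.002,"y":0.002,"z":0.003,"ax":0,"ay":6.2,"az":0,"claw":0.05},{"x":0.001,"y":0.002,"z":0.002,"ax":0,"ay":6.2,"az":0,"claw":0.05},{"x":0.001,"y":0.002,"z":0.001,"ax":0,"ay":6.2,"az":0,"claw":0.05},{"x":0.001,"y":0.001,"z":0,"ax":0,"ay":6.2,"az":0,"claw":0.05}]'

```text
time_s: 22.92
ee_pos: [0.4667, 0.427, 0.3374]
eef_rot: [3.12, -1.196, 2.215]
force: [0.1, 1.3, -1.5]
grip_width: 0.065
```

```bash
python3 - <<'E'
from h import *
sp([.495,.387,.34],pose(.63,88),maxdeg=6.6)
E
```

```text
22.92 q [ 0.262  0.568  1.215  1.115  1.816 -0.346] p [0.4667 0.427  0.3374] r [ 3.1201 -1.1957  2.2149] F [ 0.1  1.3 -1.5] w 0.065
G now [0.4921 0.3914 0.3546] rows 3
[0.0, -0.0, -0.0, 0.1, 6.5, 0.1]
[0.0, -0.0, -0.001, 0.1, 6.5, 0.1]
[0.0, -0.0, -0.001, 0.1, 6.5, 0.1]
```

Request:
step_arm --steps '[{"x":0.001,"y":0,"z":0,"ax":0,"ay":6.5,"az":0,"claw":0.05},{"x":0.001,"y":0,"z":-0.001,"ax":0,"ay":6.5,"az":0,"claw":0.05},{"x":0.001,"y":0,"z":-0.001,"ax":0,"ay":6.5,"az":0,"claw":0.05},{"x":0,"y":0,"z":0,"ax":0,"ay":3,"az":0,"claw":0.05},{"x":0,"y":0,"z":0,"ax":0,"ay":0,"az":0,"claw":0.05}]'

```text
time_s: 23.33
ee_pos: [0.4668, 0.4256, 0.3339]
eef_rot: [-0.221, -1.54, -0.723]
force: [-0.6, -0.5, -2.1]
grip_width: 0.0646
```

Request:
step_arm --steps '[{"x":0,"y":0,"z":0,"ax":0,"ay":0,"az":0,"claw":0.05},{"x":0,"y":0,"z":0,"ax":0,"ay":0,"az":0,"claw":0.05},{"x":0,"y":0,"z":0,"ax":0,"ay":0,"az":0,"claw":0.05},{"x":0,"y":0,"z":0,"ax":0,"ay":0,"az":0,"claw":0.05},{"x":0,"y":0,"z":0,"ax":0,"ay":0,"az":0,"claw":0.05}]'

```text
time_s: 23.75
ee_pos: [0.4654, 0.427, 0.3346]
eef_rot: [-0.353, -1.554, -0.586]
force: [0.3, 0.3, -0.2]
grip_width: 0.0648
```

```bash
python3 - <<'E'
from h import *
o=st(); z=json.load(open('held.json'))['zs']; print('tilt',np.degrees(np.arccos(R.from_euler('xyz',o['eef_rot']).apply(z)[2])))
s=snap(15); im=s['scene'][0]; cv2.imwrite("pics/s15.png",cv2.resize(im[0:350,280:560,::-1],None,fx=1.7,fy=1.7))
im=s['top'][0]; cv2.imwrite("pics/t15.png",cv2.resize(im[120:330,30:330,::-1],None,fx=2.5,fy=2.5))
E
```

```text
23.75 q [ 0.236  0.695  1.289  1.42   1.939 -0.432] p [0.4654 0.427  0.3346] r [-0.3533 -1.5542 -0.5858] F [ 0.3  0.3 -0.2] w 0.0648
tilt 120.71986060144648
```

View pics/s15.png

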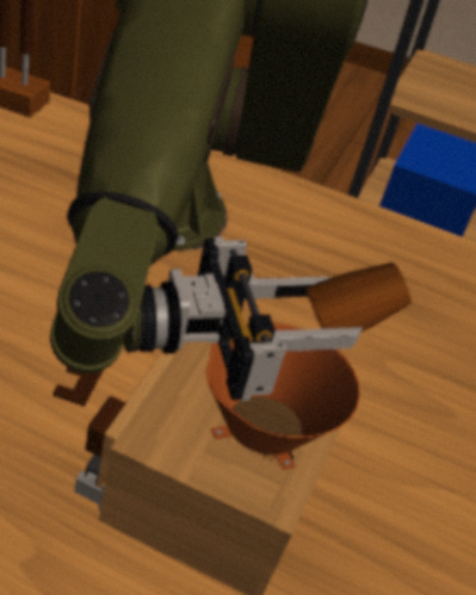

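View pics/t15.png

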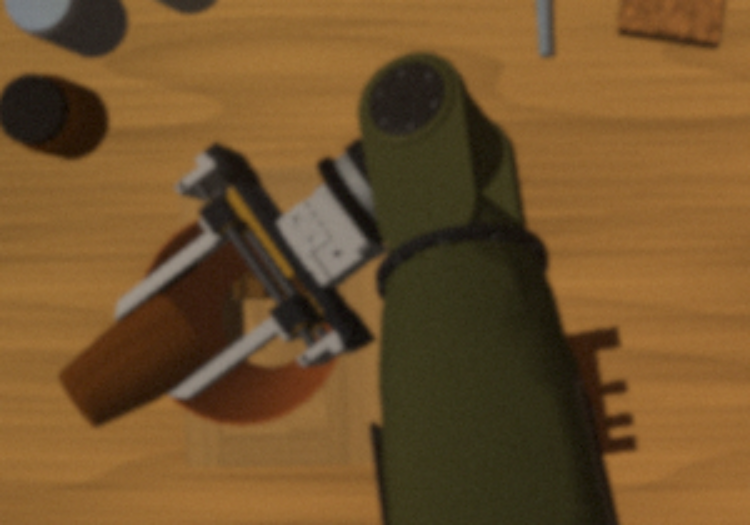

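Request:
step_arm --steps '[{"x":0,"y":0,"z":0,"ax":0,"ay":5,"az":0,"claw":0.05},{"x":0,"y":0,"z":-0.01,"ax":0,"ay":0,"az":0,"claw":0.05},{"x":0,"y":0,"z":0.01,"ax":0,"ay":0,"az":0,"claw":0.05},{"x":0,"y":0,"z":0,"ax":0,"ay":0,"az":0,"claw":0.05},{"x":0,"y":0,"z":0,"ax":0,"ay":-6.5,"az":0,"claw":0.05}]'

```text
time_s: 24.27
ee_pos: [0.4661, 0.4258, 0.332]
eef_rot: [-2.36, -1.555, 1.421]
force: [-0.7, 0.1, -1.8]
grip_width: 0.0647
```

Request:
step_arm --steps '[{"x":0,"y":0,"z":-0.002,"ax":0,"ay":-6.5,"az":0,"claw":0.05},{"x":-0.001,"y":0,"z":-0.003,"ax":0,"ay":-6.5,"az":0,"claw":0.05},{"x":-0.002,"y":0,"z":-0.004,"ax":0,"ay":-6.5,"az":0,"claw":0.05},{"x":-0.003,"y":0,"z":-0.004,"ax":0,"ay":-6.5,"az":0,"claw":0.05},{"x":-0.004,"y":0,"z":-0.004,"ax":0,"ay":-6.5,"az":0,"claw":0.05}]'

```text
time_s: 24.68
ee_pos: [0.4825, 0.405, 0.3282]
eef_rot: [-3.128, -0.953, 2.182]
force: [-0.5, -0.4, -1.8]
grip_width: 0.0645
```

Request:
step_arm --steps '[{"x":-0.004,"y":0,"z":-0.004,"ax":0,"ay":-6.5,"az":0,"claw":0.05},{"x":-0.005,"y":0,"z":-0.004,"ax":0,"ay":-6.5,"az":0,"claw":0.05},{"x":-0.006,"y":0,"z":-0.004,"ax":0,"ay":-6.5,"az":0,"claw":0.05},{"x":-0.007,"y":0,"z":-0.004,"ax":0,"ay":-6.5,"az":0,"claw":0.05},{"x":-0.008,"y":0,"z":-0.004,"ax":0,"ay":-6.5,"az":0,"claw":0.05}]'

```text
time_s: 25.1
ee_pos: [0.5099, 0.3692, 0.333]
eef_rot: [3.133, -0.344, 2.185]
force: [0.3, 0.9, -1.7]
grip_width: 0.0652
```

```bash
python3 - <<'E'
from h import *
z=np.array(json.load(open('held.json'))['zs'])
sp([.50,.34,.41],pose(.63,-30))
s=snap(16); im=s['scene'][0]; cv2.imwrite("pics/s16.png",cv2.resize(im[0:350,280:560,::-1],None,fx=1.7,fy=1.7))
im=s['top'][0]; cv2.imwrite("pics/t16.png",cv2.resize(im[120:330,30:330,::-1],None,fx=2.5,fy=2.5))
E
```

```text
25.1 q [ 0.412  0.446  1.023  0.343  1.725 -0.156] p [0.5099 0.3692 0.333 ] r [ 3.133  -0.3441  2.1846] F [ 0.3  0.9 -1.7] w 0.0652
G now [0.5187 0.356  0.3772] rows 8
[-0.004, -0.003, -0.004, 0.0, -6.2, -0.1]
[-0.004, -0.003, -0.004, 0.0, -6.2, -0.1]
[-0.005, -0.003, -0.004, 0.0, -6.2, -0.1]
[-0.005, -0.003, -0.004, 0.0, -6.2, -0.1]
[-0.006, -0.003, -0.004, 0.0, -6.2, -0.1]
[-0.006, -0.003, -0.004, 0.0, -6.2, -0.1]
[-0.007, -0.003, -0.004, 0.0, -6.2, -0.1]
[-0.007, -0.003, -0.004, 0.0, -6.2, -0.1]
```

View pics/s16.png

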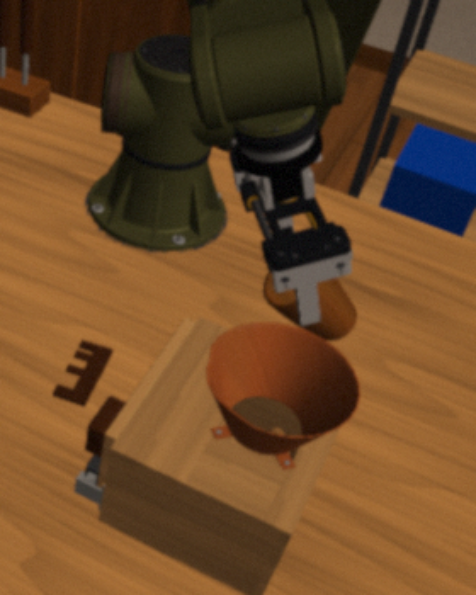

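View pics/t16.png

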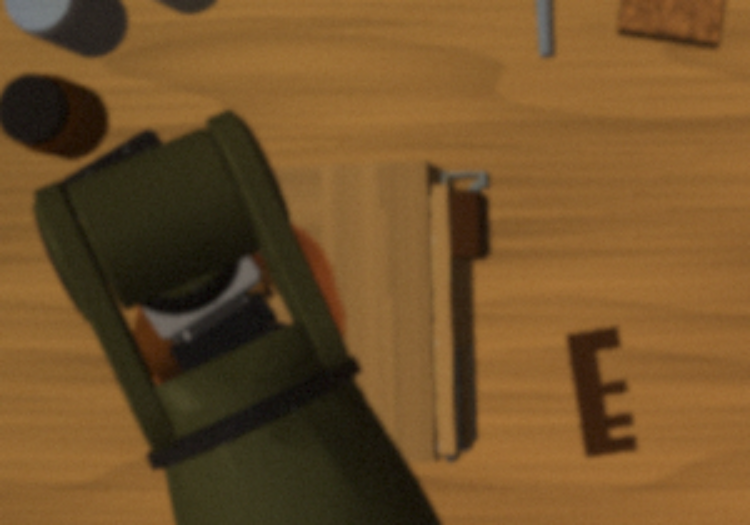

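Request:
step_arm --steps '[{"x":-0.006,"y":-0.004,"z":-0.006,"ax":0,"ay":-6.4,"az":0,"claw":0.05},{"x":-0.006,"y":-0.004,"z":-0.006,"ax":0,"ay":-6.4,"az":0,"claw":0.05},{"x":-0.007,"y":-0.003,"z":-0.006,"ax":0,"ay":-6.4,"az":0,"claw":0.05},{"x":-0.007,"y":-0.003,"z":-0.006,"ax":0,"ay":-6.4,"az":0,"claw":0.05},{"x":-0.007,"y":-0.003,"z":-0.006,"ax":0,"ay":-6.4,"az":0,"claw":0.05}]'

```text
time_s: 25.62
ee_pos: [0.5171, 0.327, 0.3578]
eef_rot: [3.136, 0.211, 2.175]
force: [0.2, 0.1, -1.9]
grip_width: 0.0648
```

```bash
python3 - <<'E'
from h import *
az=np.arctan2(-.395,.548); print(az)
sp([.548,-.10,.36],pose(-.1,-30),maxmm=38)
E
```

```text
-0.6245516449505915
25.62 q [ 0.604  0.39   1.022 -0.213  1.721 -0.034] p [0.5171 0.327  0.3578] r [3.1363 0.2109 2.1751] F [ 0.2  0.1 -1.9] w 0.0648
G now [0.5113 0.3349 0.4037] rows 12
[-0.031, -0.019, 0.01, 1.2, -1.4, 3.1]
[-0.032, -0.017, 0.011, 1.2, -1.4, 3.1]
[-0.032, -0.015, 0.012, 1.2, -1.4, 3.1]
[-0.033, -0.013, 0.013, 1.2, -1.4, 3.1]
[-0.033, -0.011, 0.014, 1.2, -1.4, 3.1]
[-0.033, -0.009, 0.015, 1.2, -1.4, 3.1]
[-0.033, -0.007, 0.016, 1.2, -1.4, 3.1]
[-0.033, -0.005, 0.017, 1.2, -1.4, 3.1]
[-0.033, -0.003, 0.018, 1.2, -1.4, 3.1]
[-0.032, -0.001, 0.019, 1.2, -1.4, 3.1]
[-0.032, 0.001, 0.02, 1.2, -1.4, 3.1]
[-0.031, 0.004, 0.02, 1.2, -1.4, 3.1]
```

Request:
step_arm --steps '[{"x":-0.031,"y":-0.019,"z":0.008,"ax":1.2,"ay":-1.5,"az":3.1,"claw":0.05},{"x":-0.032,"y":-0.017,"z":0.009,"ax":1.2,"ay":-1.5,"az":3.1,"claw":0.05},{"x":-0.032,"y":-0.015,"z":0.012,"ax":1.2,"ay":-1.5,"az":3.1,"claw":0.05},{"x":-0.033,"y":-0.013,"z":0.013,"ax":1.2,"ay":-1.5,"az":3.1,"claw":0.05},{"x":-0.033,"y":-0.011,"z":0.014,"ax":1.2,"ay":-1.5,"az":3.1,"claw":0.05}]'

```text
time_s: 26.03
ee_pos: [0.5271, 0.1412, 0.3416]
eef_rot: [-3.108, 0.337, 1.898]
force: [0.2, 0.1, -1.1]
grip_width: 0.0642
```

Request:
step_arm --steps '[{"x":-0.033,"y":-0.009,"z":0.015,"ax":1.2,"ay":-1.4,"az":3.1,"claw":0.05},{"x":-0.033,"y":-0.007,"z":0.016,"ax":1.2,"ay":-1.4,"az":3.1,"claw":0.05},{"x":-0.033,"y":-0.005,"z":0.017,"ax":1.2,"ay":-1.4,"az":3.1,"claw":0.05},{"x":-0.033,"y":-0.003,"z":0.018,"ax":1.2,"ay":-1.4,"az":3.1,"claw":0.05},{"x":-0.032,"y":-0.001,"z":0.019,"ax":1.2,"ay":-1.4,"az":3.1,"claw":0.05}]'

```text
time_s: 26.45
ee_pos: [0.5334, -0.0545, 0.319]
eef_rot: [-3.103, 0.455, 1.593]
force: [1.4, 0.2, -1.0]
grip_width: 0.0643
```

```bash
python3 - <<'E'
from h import *
find(17)
# tray orientation & slots
ty=np.radians(2.2); c=np.array([.548,-.337]); e=np.array([-np.sin(ty),np.cos(ty)])
print('slots',c-.056*e,c+.056*e)
h=json.load(open('held.json')); 
az=-.62; zs=np.array(h['zs'])
s=c-.056*e
# exact upright rot near pose
Rt=pose(az,-30); v=Rt.apply(zs); Rt=R.align_vectors([[0,0,1]],[v])[0]*Rt; print('chk',Rt.apply(zs))
O=np.r_[s,.006+.06]; tcp=O-Rt.apply(h['off']); G=tcp-Rt.apply([0,0,.047]); print('G',G,'rot',Rt.as_euler('xyz'))
sp(G,Rt,maxmm=38)
im=np.load("pics/top17_im.npy"); cv2.imwrite("pics/t17.png",cv2.resize(im[150:330,70:450,::-1],None,fx=2,fy=2))
E
```

```text
288 px [248. 121.] rect [0.8005 0.1432] [0.025 0.092] 89.0 z90 0.026 sq [0.8294 0.1418 0.0288] 
1042 px [298. 123.] rect [0.7974 0.0182] [0.098 0.059] 81.0 z90 0.039 sq [0.7983 0.0214 0.0327] 
673 px [398. 150.] rect [ 0.7277 -0.2188] [0.067 0.066] 88.8 z90 0.058 sq [ 0.7136 -0.1989  0.0305] 
950 px [436. 155.] rect [ 0.717  -0.3099] [0.081 0.082] 75.0 z90 0.038 sq [ 0.713  -0.3088  0.0327] 
594 px [365. 174.] rect [ 0.6635 -0.1308] [0.064 0.065] 43.3 z90 0.093 sq [ 0.6765 -0.1465  0.0304] rim [array([ 0.6634, -0.1312]), np.float64(0.0337)][ 0.6633 -0.131   0.0898]
745 px [445. 224.] rect [ 0.5479 -0.3365] [0.151 0.252] 2.2 z90 0.019 sq  
slots [ 0.55014972 -0.39295872] [ 0.54585028 -0.28104128]
chk [9.12050272e-18 5.44424560e-17 1.00000000e+00]
G [ 0.55345801 -0.39271932  0.14913061] rot [3.13055908 0.52053558 0.94529413]
26.55 q [ 0.065  0.238  1.36  -0.453  1.608  0.053] p [ 0.5332 -0.0567  0.3179] r [-3.1006  0.4555  1.5903] F [-0.1  0.  -1. ] w 0.0639
G now [ 0.5347 -0.036   0.3601] rows 11
[-0.021, 0.001, 0.031, 1.3, -0.3, 3.0]
[-0.021, 0.003, 0.031, 1.3, -0.3, 3.0]
[-0.02, 0.005, 0.031, 1.3, -0.3, 3.0]
[-0.02, 0.007, 0.031, 1.3, -0.3, 3.0]
[-0.019, 0.008, 0.031, 1.3, -0.3, 3.0]
[-0.018, 0.01, 0.031, 1.3, -0.3, 3.0]
[-0.018, 0.012, 0.031, 1.3, -0.3, 3.0]
[-0.017, 0.013, 0.031, 1.3, -0.3, 3.0]
[-0.016, 0.015, 0.03, 1.3, -0.3, 3.0]
[-0.015, 0.016, 0.03, 1.3, -0.3, 3.0]
[-0.014, 0.018, 0.03, 1.3, -0.3, 3.0]
```

View pics/t17.png

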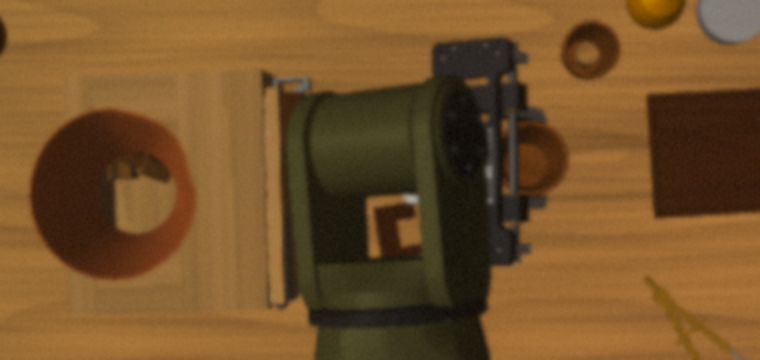

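Request:
step_arm --steps '[{"x":-0.029,"y":0.001,"z":0.018,"ax":1.3,"ay":-0.4,"az":3,"claw":0.05},{"x":-0.029,"y":0.003,"z":0.018,"ax":1.3,"ay":-0.4,"az":3,"claw":0.05},{"x":-0.028,"y":0.005,"z":0.018,"ax":1.3,"ay":-0.4,"az":3,"claw":0.05},{"x":-0.028,"y":0.007,"z":0.018,"ax":1.3,"ay":-0.4,"az":3,"claw":0.05},{"x":-0.027,"y":0.008,"z":0.018,"ax":1.3,"ay":-0.4,"az":3,"claw":0.05}]'

```text
time_s: 26.97
ee_pos: [0.5354, -0.2262, 0.2952]
eef_rot: [-3.112, 0.48, 1.292]
force: [0.8, -0.1, -2.0]
grip_width: 0.0648
```

Request:
step_arm --steps '[{"x":-0.027,"y":0.01,"z":0.018,"ax":1.3,"ay":-0.4,"az":3,"claw":0.05},{"x":-0.027,"y":0.012,"z":0.018,"ax":1.3,"ay":-0.4,"az":3,"claw":0.05},{"x":-0.026,"y":0.013,"z":0.018,"ax":1.3,"ay":-0.4,"az":3,"claw":0.05},{"x":-0.025,"y":0.015,"z":0.018,"ax":1.3,"ay":-0.3,"az":3,"claw":0.05},{"x":-0.01,"y":0.008,"z":0.01,"ax":1,"ay":0,"az":2,"claw":0.05}]'

```text
time_s: 27.38
ee_pos: [0.5306, -0.3857, 0.2682]
eef_rot: [-3.123, 0.493, 1.0]
force: [0.2, -0.5, -1.2]
grip_width: 0.0642
```

```bash
cat >> h.py <<'E'
def place(slot,zoff,az=-.62,floor=.006,**k):
    h=json.load(open('held.json')); zs=np.array(h['zs']); Rt=pose(az,-30); v=Rt.apply(zs); Rt=R.align_vectors([[0,0,1]],[v])[0]*Rt
    O=np.r_[slot,floor+zoff]; tcp=O-Rt.apply(h['off']); sp(tcp-Rt.apply([0,0,.047]),Rt,**k)
    o=ctrl.get_obs(); r=R.from_euler('xyz',o['eef_rot']); print('est shell origin',(o['ee_pos']+r.apply(h['off'])).round(4),'tilt deg',np.degrees(np.arccos(r.apply(zs)[2])).round(2))
E
python3 - <<'E'
from h import *
place([.550,-.393],.06)
E
```

```text
27.38 q [-0.474  0.549  1.058 -0.489  1.603  0.103] p [ 0.5306 -0.3857  0.2682] r [-3.1229  0.4934  0.9995] F [ 0.2 -0.5 -1.2] w 0.0642
G now [ 0.5434 -0.3674  0.3096] rows 5
[0.012, 0.005, 0.03, -0.0, -0.3, 0.5]
[0.012, 0.005, 0.03, -0.0, -0.3, 0.5]
[0.013, 0.005, 0.03, -0.0, -0.3, 0.5]
[0.013, 0.005, 0.029, -0.0, -0.3, 0.5]
[0.013, 0.004, 0.029, -0.0, -0.3, 0.5]
est shell origin [ 0.5395 -0.3647  0.2265] tilt deg 2.15
```

Now verify by camera the shell's pose while held, before lowering.

Request:
step_arm --steps '[{"x":0.012,"y":0.005,"z":0.03,"ax":0,"ay":-0.5,"az":0.7,"claw":0.05},{"x":0.012,"y":0.005,"z":0.03,"ax":0,"ay":-0.5,"az":0.7,"claw":0.05},{"x":0.013,"y":0.005,"z":0.03,"ax":0,"ay":-0.5,"az":0.7,"claw":0.05},{"x":0.01,"y":0.004,"z":0.02,"ax":0,"ay":-0.3,"az":0.5,"claw":0.05},{"x":0,"y":0,"z":0,"ax":0,"ay":0,"az":0,"claw":0.05}]'

```text
time_s: 27.8
ee_pos: [0.535, -0.4094, 0.1373]
eef_rot: [-3.137, 0.508, 0.934]
force: [0.4, -0.1, -2.2]
grip_width: 0.0637
```

```bash
python3 - <<'E'
from h import *
place([.550,-.393],.02)
s=snap(18); im=s['scene'][0]; cv2.imwrite("pics/s18.png",cv2.resize(im[90:260,60:260,::-1],None,fx=3.4,fy=3.4))
im=s['top'][0]; cv2.imwrite("pics/t18.png",cv2.resize(im[120:330,320:560,::-1],None,fx=2.8,fy=2.8))
E
```

```text
27.8 q [-0.498  0.678  1.162 -0.509  1.407  0.253] p [ 0.535  -0.4094  0.1373] r [-3.1374  0.508   0.9336] F [ 0.4 -0.1 -2.2] w 0.0637
G now [ 0.5487 -0.3911  0.1783] rows 2
[0.017, 0.003, 0.03, -0.6, -0.4, -0.3]
[0.017, 0.003, 0.03, -0.6, -0.4, -0.3]
est shell origin [ 0.5452 -0.3898  0.0952] tilt deg 1.05
```

View pics/s18.png

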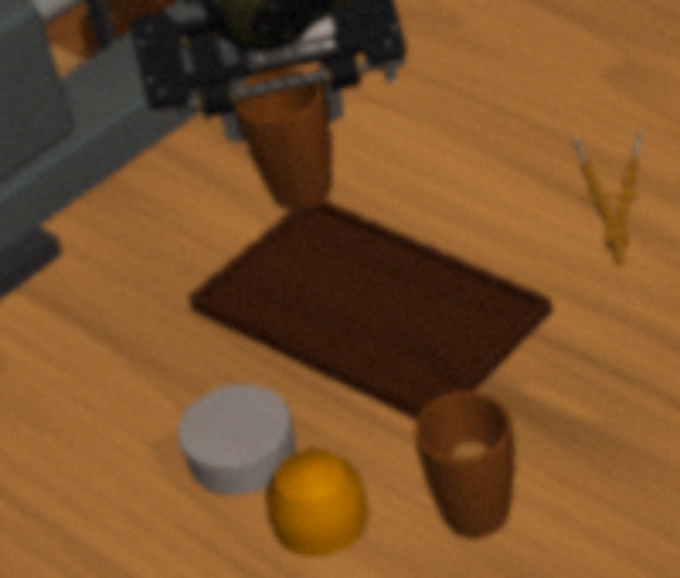

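View pics/t18.png

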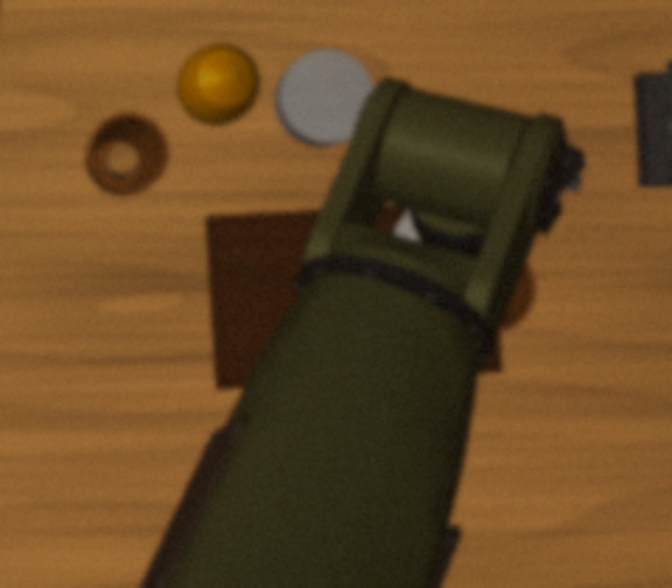

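```bash
cat >> h.py <<'E'
from scipy.optimize import least_squares
def shellfit(tag,O0,n='scene',full=True):
    d=np.load(f"pics/{n}{tag}.npy");P=pts(n,d); im=np.load(f"pics/{n}{tag}_im.npy").astype(int)
    P=P.reshape(-1,3); c=im.reshape(-1,3); O0=np.array(O0)
    k=(np.linalg.norm(P[:,:2]-O0[:2],axis=1)<.042)&(P[:,2]>O0[2]+.006)&(P[:,2]<O0[2]+.072)&(c[:,0]>c[:,2]+35)
    Q=P[k]
    def f(x):
        ax=np.array([x[2],x[3],1]);ax/=np.linalg.norm(ax); o=np.array([x[0],x[1],O0[2]])
        v=Q-o; h=v@ax; r=np.linalg.norm(v-h[:,None]*ax,axis=1); rad=.023+.010*np.clip(h,0,.075)/.075
        return r-rad
    s=least_squares(f,[O0[0],O0[1],0,0],loss='soft_l1',f_scale=.003); print('n',k.sum(),'foot xy',s.x[:2].round(4),'tilt x,y deg',np.degrees(np.arctan(s.x[2:])).round(1),'rms',np.sqrt(np.mean(s.fun**2)).round(4))
E
python3 - <<'E'
from h import *
shellfit(18,[.545,-.39,.095]); shellfit(18,[.6634,-.131,0])
d=np.load("pics/scene18.npy");P=pts("scene",d)
for v in(140,143,146,148,150,151,152): print(v,P[v,147].round(3))
E
```

```text
n 507 foot xy [ 0.5462 -0.3925] tilt x,y deg [ 1.2 -0.3] rms 0.002
n 570 foot xy [ 0.6631 -0.1327] tilt x,y deg [1.9 1.2] rms 0.0056
140 [ 0.565 -0.369  0.14 ]
143 [ 0.567 -0.369  0.131]
146 [ 0.563 -0.377  0.116]
148 [ 0.565 -0.376  0.111]
150 [ 0.564 -0.379  0.102]
151 [ 0.564 -0.381  0.097]
152 [ 0.502 -0.46   0.014]
```

Request:
step_arm --steps '[{"x":0.012,"y":0.002,"z":0.021,"ax":-0.4,"ay":-0.3,"az":0,"claw":0.05},{"x":0.012,"y":0.001,"z":0.021,"ax":-0.3,"ay":-0.3,"az":0,"claw":0.05},{"x":0.01,"y":0.001,"z":0.015,"ax":0,"ay":-0.3,"az":0,"claw":0.05},{"x":0,"y":0,"z":0,"ax":0,"ay":0,"az":0,"claw":0.05}]'

```text
time_s: 28.23
ee_pos: [0.5445, -0.4119, 0.0841]
eef_rot: [3.113, 0.518, 0.924]
force: [1.1, 1.3, -2.3]
grip_width: 0.0642
```

```bash
python3 - <<'E'
from h import *
place([.550,-.393],.0,maxmm=8)
s=snap(19); shellfit(19,[.548,-.392,.02])
E
```

```text
28.23 q [-0.489  0.736  1.198 -0.537  1.305  0.32 ] p [ 0.5445 -0.4119  0.0841] r [3.1128 0.5179 0.9239] F [ 1.1  1.3 -2.3] w 0.0642
G now [ 0.5574 -0.3925  0.1249] rows 5
[0.003, -0.001, 0.006, 0.1, -0.0, -0.2]
[0.003, -0.001, 0.006, 0.1, -0.0, -0.2]
[0.003, -0.001, 0.006, 0.1, -0.0, -0.2]
[0.003, -0.001, 0.006, 0.1, -0.0, -0.2]
[0.003, -0.001, 0.006, 0.1, -0.0, -0.2]
est shell origin [ 0.5552 -0.3933  0.0417] tilt deg 0.9
n 248 foot xy [ 0.5521 -0.4   ] tilt x,y deg [2.6 2.5] rms 0.0015
```

Request:
step_arm --steps '[{"x":0.004,"y":-0.002,"z":0.008,"ax":0.3,"ay":0,"az":-0.2,"claw":0.05},{"x":0.004,"y":-0.002,"z":0.008,"ax":0.3,"ay":0,"az":-0.2,"claw":0.05},{"x":0.004,"y":-0.001,"z":0.007,"ax":0.2,"ay":0,"az":0,"claw":0.05},{"x":0,"y":0,"z":0,"ax":0,"ay":0,"az":0,"claw":0.05}]'

```text
time_s: 28.67
ee_pos: [0.5427, -0.4117, 0.065]
eef_rot: [3.12, 0.516, 0.926]
force: [0.2, 0.4, -2.5]
grip_width: 0.0637
```

Request:
step_arm --steps '[{"x":0.001,"y":0,"z":0.002,"ax":0,"ay":0,"az":0,"claw":0.05},{"x":0,"y":0,"z":0,"ax":0,"ay":0,"az":0,"claw":0.05}]'

```text
time_s: 28.83
ee_pos: [0.5426, -0.4119, 0.0625]
eef_rot: [3.12, 0.516, 0.926]
force: [-0.2, 0.3, -1.2]
grip_width: 0.0639
```

```bash
python3 - <<'E'
from h import *
place([.550,-.393],.0,maxmm=8)
s=snap(20); shellfit(20,[.55,-.392,.012])
E
```

```text
28.83 q [-0.491  0.76   1.211 -0.538  1.278  0.334] p [ 0.5426 -0.4119  0.0625] r [3.1199 0.516  0.9262] F [-0.2  0.3 -1.2] w 0.0639
G now [ 0.5557 -0.3927  0.1033] rows 2
[0.003, -0.001, 0.007, 0.0, -0.1, -0.5]
[0.003, -0.001, 0.007, 0.0, -0.1, -0.5]
est shell origin [ 0.5533 -0.3931  0.0202] tilt deg 0.59
n 391 foot xy [ 0.5531 -0.3972] tilt x,y deg [1.2 2.1] rms 0.0021
```

Request:
step_arm --steps '[{"x":0.003,"y":0,"z":0.005,"ax":0,"ay":0,"az":0,"claw":0.05},{"x":0.003,"y":0,"z":0.005,"ax":0,"ay":0,"az":0,"claw":0.05},{"x":0,"y":0,"z":0,"ax":0,"ay":0,"az":0,"claw":0.05}]'

```text
time_s: 29.18
ee_pos: [0.5437, -0.4121, 0.0513]
eef_rot: [3.117, 0.516, 0.925]
force: [0.2, -0.4, -1.4]
grip_width: 0.0637
```

Request:
step_arm --steps '[{"x":0.0015,"y":0,"z":0.0025,"ax":0,"ay":0,"az":0,"claw":0.05}]'

```text
time_s: 29.27
ee_pos: [0.544, -0.4122, 0.0485]
eef_rot: [3.116, 0.516, 0.925]
force: [-0.5, 0.7, -1.1]
grip_width: 0.064
```

Request:
step_arm --steps '[{"x":0.0015,"y":0,"z":0.0025,"ax":0,"ay":0,"az":0,"claw":0.05}]'

```text
time_s: 29.35
ee_pos: [0.5443, -0.4127, 0.0471]
eef_rot: [3.115, 0.517, 0.924]
force: [-4.7, 7.5, 23.5]
grip_width: 0.0637
```

Request:
step_arm --steps '[{"x":-0.0005,"y":0,"z":-0.001,"ax":0,"ay":0,"az":0,"claw":0.05},{"x":0,"y":0,"z":0,"ax":0,"ay":0,"az":0,"claw":0.094},{"x":0,"y":0,"z":0,"ax":0,"ay":0,"az":0,"claw":0.094},{"x":0,"y":0,"z":0,"ax":0,"ay":0,"az":0,"claw":0.094},{"x":0,"y":0,"z":0,"ax":0,"ay":0,"az":0,"claw":0.094}]'

```text
time_s: 29.77
ee_pos: [0.5447, -0.4129, 0.0487]
eef_rot: [3.113, 0.518, 0.923]
force: [0.5, -0.6, 0.4]
grip_width: 0.0869
```

Request:
step_arm --steps '[{"x":0,"y":0,"z":0,"ax":0,"ay":0,"az":0,"claw":0.094},{"x":0,"y":0,"z":-0.02,"ax":0,"ay":0,"az":0,"claw":0.094},{"x":0,"y":0,"z":-0.035,"ax":0,"ay":0,"az":0,"claw":0.094},{"x":0,"y":0,"z":-0.035,"ax":0,"ay":0,"az":0,"claw":0.094},{"x":0,"y":0,"z":-0.035,"ax":0,"ay":0,"az":0,"claw":0.094}]'

```text
time_s: 30.18
ee_pos: [0.5752, -0.3612, 0.152]
eef_rot: [3.13, 0.52, 0.927]
force: [-0.5, -0.3, -0.8]
grip_width: 0.0939
```

Request:
step_arm --steps '[{"x":0.02,"y":0,"z":-0.03,"ax":0,"ay":0,"az":0,"claw":0.094},{"x":0.03,"y":0,"z":-0.02,"ax":0,"ay":0,"az":0,"claw":0.094},{"x":0.03,"y":0,"z":-0.02,"ax":0,"ay":0,"az":0,"claw":0.094},{"x":0.03,"y":0,"z":-0.02,"ax":0,"ay":0,"az":0,"claw":0.094}]'

```text
time_s: 30.52
ee_pos: [0.6609, -0.2478, 0.1865]
eef_rot: [3.117, 0.516, 0.915]
force: [-0.5, -0.4, 0.5]
grip_width: 0.0945
```

```bash
python3 - <<'E'
from h import *
st(); find(21); shellfit(21,[.55,-.392,.006])
im=np.load("pics/top21_im.npy"); cv2.imwrite("pics/t21.png",cv2.resize(im[120:330,70:520,::-1],None,fx=1.75,fy=1.75))
E
```

```text
30.52 q [-0.22   0.818  0.818 -0.48   1.7    0.414] p [ 0.6609 -0.2478  0.1865] r [3.1171 0.5163 0.9146] F [-0.5 -0.4  0.5] w 0.0945
285 px [248. 121.] rect [0.8002 0.1419] [0.091 0.025] 1.3 z90 0.027 sq [0.829  0.1439 0.03  ] 
1041 px [298. 123.] rect [0.7975 0.0183] [0.098 0.059] 80.5 z90 0.039 sq [0.7949 0.0195 0.0328] 
876 px [436. 156.] rect [ 0.7146 -0.3104] [0.078 0.082] 6.6 z90 0.038 sq [ 0.7144 -0.3082  0.0324] 
131 px [223. 203.] rect [0.5974 0.1978] [0.084 0.02 ] 2.5 z90 0.115 sq  rim [array([0.5846, 0.1977]), np.float64(0.0304)][0.5846 0.1967 0.1079]
1296 px [473. 222.] rect [ 0.5487 -0.3532] [0.152 0.221] 2.5 z90 0.096 sq [ 0.5575 -0.4139  0.0308] rim [array([ 0.5549, -0.3963]), np.float64(0.0339)][ 0.5553 -0.3963  0.0934]
n 395 foot xy [ 0.5559 -0.3949] tilt x,y deg [ 0.7 -0.9] rms 0.0018
```

View pics/t21.png

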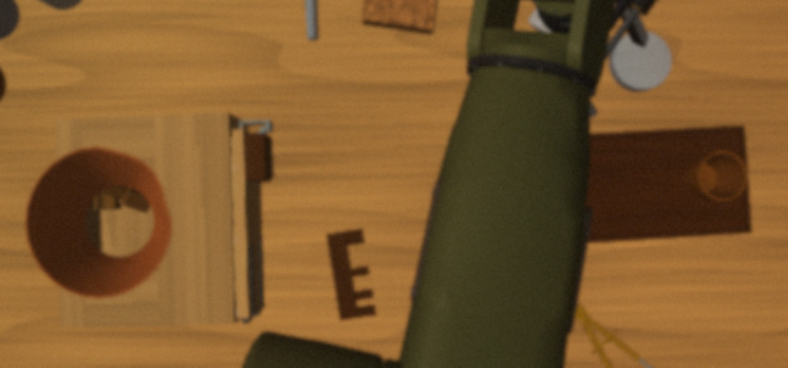

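View pics/scene21.png

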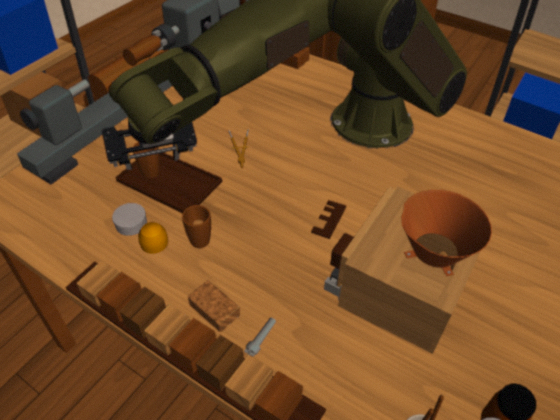

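```bash
python3 - <<'E'
from h import *
d=np.load("pics/top21.npy");P=pts("top",d).reshape(-1,3)
k=np.linalg.norm(P[:,:2]-[.555,-.396],axis=1)<.022
print(k.sum(),np.percentile(P[k,2],[5,25,50,75,95]).round(3))
d=np.load("pics/top9.npy");P=pts("top",d).reshape(-1,3)
k=np.linalg.norm(P[:,:2]-[.4624,-.0315],axis=1)<.022;print('full',np.percentile(P[k,2],[5,25,50,75,95]).round(3))
E
```

```text
131 [0.009 0.012 0.014 0.016 0.025]
full [0.003 0.008 0.02  0.061 0.065]
```

```bash
python3 - <<'E'
from h import *
Rt=pose(-.195,-30); G=np.array([.6636,-.1308,.082])-Rt.apply([0,0,1])*.14; print(G)
sp(G,Rt)
E
```

```text
[ 0.67716366 -0.06212666  0.20324356]
30.62 q [-0.215  0.821  0.816 -0.479  1.7    0.413] p [ 0.6629 -0.2443  0.1853] r [3.118  0.5159 0.9208] F [-0.4 -0.1 -0.2] w 0.0943
G now [ 0.676  -0.2251  0.2262] rows 5
[0.025, -0.017, -0.009, -2.3, -0.0, -4.5]
[0.026, -0.015, -0.01, -2.3, -0.0, -4.5]
[0.028, -0.012, -0.011, -2.3, -0.0, -4.5]
[0.029, -0.01, -0.011, -2.3, -0.0, -4.5]
[0.029, -0.007, -0.012, -2.3, -0.0, -4.5]
```

Request:
step_arm --steps '[{"x":0.025,"y":-0.017,"z":-0.012,"ax":-2.3,"ay":0,"az":-4.5,"claw":0.094},{"x":0.026,"y":-0.015,"z":-0.012,"ax":-2.3,"ay":0,"az":-4.5,"claw":0.094},{"x":0.028,"y":-0.012,"z":-0.012,"ax":-2.3,"ay":0,"az":-4.5,"claw":0.094},{"x":0.029,"y":-0.01,"z":-0.012,"ax":-2.3,"ay":0,"az":-4.5,"claw":0.094},{"x":0.029,"y":-0.007,"z":-0.012,"ax":-2.3,"ay":0,"az":-4.5,"claw":0.094}]'

```text
time_s: 31.03
ee_pos: [0.6739, -0.0849, 0.1656]
eef_rot: [-3.139, 0.522, 1.381]
force: [0.7, 0.0, -0.3]
grip_width: 0.094
```

```bash
python3 - <<'E'
from h import *
find(22)
Rt=pose(-.195,-30); sp(np.array([.6636,-.1308,.082])-Rt.apply([-.003,0,1])*.07,Rt,maxmm=28)
E
```

```text
84 px [247. 109.] rect [0.8344 0.1425] [0.025 0.023] 88.7 z90 0.03 sq [0.8313 0.144  0.0301] 
675 px [398. 150.] rect [ 0.7279 -0.2185] [0.067 0.066] 88.4 z90 0.058 sq [ 0.7063 -0.1976  0.0315] 
958 px [436. 155.] rect [ 0.7161 -0.3105] [0.082 0.082] 26.1 z90 0.037 sq [ 0.715  -0.3074  0.0324] 
598 px [365. 174.] rect [ 0.6632 -0.1305] [0.065 0.064] 89.4 z90 0.093 sq [ 0.679  -0.1455  0.0303] rim [array([ 0.6635, -0.131 ]), np.float64(0.0335)][ 0.6632 -0.1308  0.0902]
131 px [223. 203.] rect [0.5973 0.1977] [0.083 0.02 ] 2.6 z90 0.115 sq [0.6079 0.1949 0.0331] rim [array([0.5846, 0.1975]), np.float64(0.0304)][0.5846 0.1965 0.1047]
1499 px [462. 223.] rect [ 0.5481 -0.3373] [0.152 0.253] 2.2 z90 0.096 sq [ 0.5574 -0.4158  0.0308] rim [array([ 0.5545, -0.3964]), np.float64(0.034)][ 0.5554 -0.3964  0.0933]
31.13 q [ 0.036  0.698  1.069 -0.508  1.512  0.287] p [ 0.6739 -0.0815  0.1653] r [-3.1381  0.5217  1.3861] F [-1.  -0.4 -0.3] w 0.0939
G now [ 0.6783 -0.0585  0.206 ] rows 3
[-0.001, -0.0, 0.025, 0.0, -0.0, 0.2]
[-0.001, -0.0, 0.025, 0.0, -0.0, 0.2]
[-0.001, -0.0, 0.025, 0.0, -0.0, 0.2]
```

Request:
step_arm --steps '[{"x":0,"y":0,"z":0.025,"ax":0,"ay":0,"az":0.2,"claw":0.094},{"x":0,"y":0,"z":0.025,"ax":0,"ay":0,"az":0.2,"claw":0.094},{"x":0,"y":0,"z":0.015,"ax":0,"ay":0,"az":0,"claw":0.094},{"x":0,"y":0,"z":0,"ax":0,"ay":0,"az":0,"claw":0.094}]'

```text
time_s: 31.47
ee_pos: [0.6674, -0.1153, 0.1082]
eef_rot: [3.138, 0.521, 1.375]
force: [0.3, 0.5, 0.3]
grip_width: 0.094
```

```bash
python3 - <<'E'
from h import *
Rt=pose(-.195,-30); sp(np.array([.6636,-.1308,.082])+Rt.apply([.003,0,0]),Rt,maxmm=18)
E
```

```text
31.47 q [-0.013  0.725  1.16  -0.523  1.385  0.314] p [ 0.6674 -0.1153  0.1082] r [3.1378 0.5215 1.3752] F [0.3 0.5 0.3] w 0.094
G now [ 0.6718 -0.0923  0.149 ] rows 5
[0.0, -0.0, 0.016, 0.0, -0.0, -0.0]
[0.0, -0.0, 0.016, 0.0, -0.0, -0.0]
[0.0, -0.0, 0.016, 0.0, -0.0, -0.0]
[0.0, -0.0, 0.016, 0.0, -0.0, -0.0]
[0.0, -0.0, 0.016, 0.0, -0.0, -0.0]
```

Request:
step_arm --steps '[{"x":0,"y":0,"z":0.016,"ax":0,"ay":0,"az":0,"claw":0.094},{"x":0,"y":0,"z":0.016,"ax":0,"ay":0,"az":0,"claw":0.094},{"x":0,"y":0,"z":0.016,"ax":0,"ay":0,"az":0,"claw":0.094},{"x":0,"y":0,"z":0.012,"ax":0,"ay":0,"az":0,"claw":0.094},{"x":0,"y":0,"z":0,"ax":0,"ay":0,"az":0,"claw":0.094}]'

```text
time_s: 31.88
ee_pos: [0.6621, -0.1496, 0.0575]
eef_rot: [3.134, 0.522, 1.366]
force: [-0.2, -1.0, -1.0]
grip_width: 0.0939
```

```bash
python3 - <<'E'
from h import *
Rt=pose(-.195,-30); sp(np.array([.6636,-.1308,.082])+Rt.apply([.003,0,0]),Rt,maxmm=18)
s=snap(23); im=s['scene'][0]; cv2.imwrite("pics/s23.png",cv2.resize(im[130:300,120:320,::-1],None,fx=3.4,fy=3.4))
E
```

```text
31.88 q [-0.062  0.767  1.213 -0.542  1.28   0.331] p [ 0.6621 -0.1496  0.0575] r [3.1341 0.5216 1.3662] F [-0.2 -1.  -1. ] w 0.0939
G now [ 0.6665 -0.1266  0.0983] rows 2
[0.003, -0.001, 0.008, 0.1, -0.1, -0.2]
[0.003, -0.001, 0.008, 0.1, -0.1, -0.2]
```

View pics/s23.png

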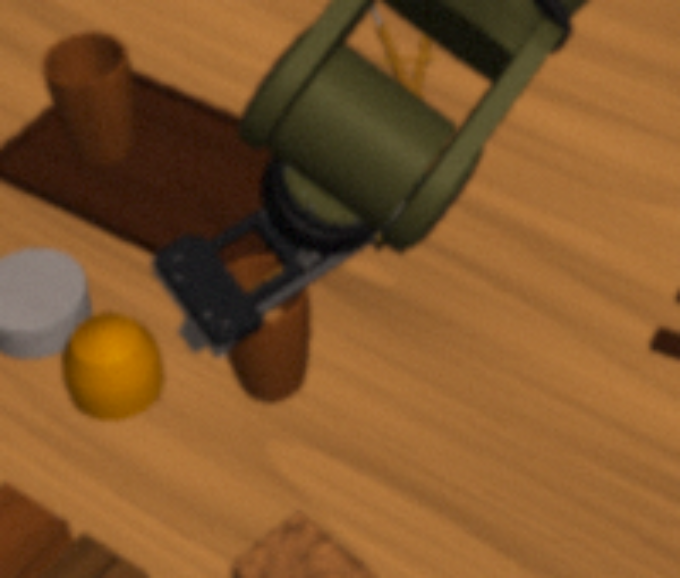

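Request:
step_arm --steps '[{"x":0.003,"y":-0.001,"z":0.008,"ax":0,"ay":0,"az":-0.2,"claw":0.094},{"x":0.002,"y":-0.001,"z":0.008,"ax":0,"ay":0,"az":-0.2,"claw":0.094},{"x":0,"y":0,"z":0,"ax":0,"ay":0,"az":0,"claw":0.05},{"x":0,"y":0,"z":0,"ax":0,"ay":0,"az":0,"claw":0.05},{"x":0,"y":0,"z":0,"ax":0,"ay":0,"az":0,"claw":0.05}]'

```text
time_s: 32.4
ee_pos: [0.6621, -0.1508, 0.0448]
eef_rot: [3.131, 0.521, 1.373]
force: [0.0, 0.1, -1.3]
grip_width: 0.0777
```

Request:
step_arm --steps '[{"x":0,"y":0,"z":0,"ax":0,"ay":0,"az":0,"claw":0.05},{"x":0,"y":0,"z":0,"ax":0,"ay":0,"az":0,"claw":0.05},{"x":0,"y":0,"z":0,"ax":0,"ay":0,"az":0,"claw":0.05}]'

```text
time_s: 32.65
ee_pos: [0.6624, -0.1503, 0.0453]
eef_rot: [3.13, 0.521, 1.373]
force: [-0.4, 0.8, -1.5]
grip_width: 0.0651
```

```bash
python3 - <<'E'
from h import *
o=st(0); Rg=R.from_euler('xyz',o['eef_rot']); O=np.array([.6634,-.1308,0])
off=Rg.inv().apply(O-o['ee_pos']); zs=Rg.inv().apply([0,0,1])
json.dump({'off':list(off),'zs':list(zs)},open('held.json','w')); print(off,zs)
g=o['ee_pos']+Rg.apply([0,0,-.047]); print(g)
E
```

```text
32.65 q [-0.063  0.777  1.226 -0.548  1.252  0.337] p [ 0.6624 -0.1503  0.0453] r [3.13   0.5206 1.3734] F [-0.4  0.8 -1.5] w 0.0651
[ 0.03931867 -0.00315396  0.02969637] [-0.49739615  0.01008106 -0.86746495]
[ 0.66641361 -0.12726813  0.08612017]
```

Lift.

Request:
step_arm --steps '[{"x":-0.01,"y":0,"z":-0.017,"ax":0,"ay":0,"az":0,"claw":0.05},{"x":-0.016,"y":0,"z":-0.027,"ax":0,"ay":0,"az":0,"claw":0.05},{"x":-0.016,"y":0,"z":-0.027,"ax":0,"ay":0,"az":0,"claw":0.05},{"x":-0.016,"y":0,"z":-0.027,"ax":0,"ay":0,"az":0,"claw":0.05},{"x":-0.016,"y":0,"z":-0.027,"ax":0,"ay":0,"az":0,"claw":0.05}]'

```text
time_s: 33.07
ee_pos: [0.6574, -0.1512, 0.1866]
eef_rot: [-3.135, 0.521, 1.383]
force: [-0.2, -1.2, -1.6]
grip_width: 0.0651
```

Request:
step_arm --steps '[{"x":-0.017,"y":-0.008,"z":-0.029,"ax":0,"ay":0,"az":0,"claw":0.05},{"x":-0.017,"y":-0.008,"z":-0.029,"ax":0,"ay":0,"az":0,"claw":0.05},{"x":-0.017,"y":-0.008,"z":-0.029,"ax":0,"ay":0,"az":0,"claw":0.05},{"x":-0.017,"y":-0.008,"z":-0.029,"ax":0,"ay":0,"az":0,"claw":0.05},{"x":-0.017,"y":-0.008,"z":-0.029,"ax":0,"ay":0,"az":0,"claw":0.05}]'

```text
time_s: 33.48
ee_pos: [0.6164, -0.1449, 0.3618]
eef_rot: [-3.132, 0.519, 1.384]
force: [0.1, 0.8, -1.6]
grip_width: 0.0653
```

```bash
python3 - <<'E'
from h import *
sp([.50,.36,.41],pose(.63,-30),maxmm=37)
im,d=vision.camera("scene"); cv2.imwrite("pics/s24.png",im[:,:,::-1])
E
```

```text
33.48 q [-0.061  0.48   0.958 -0.524  1.758  0.043] p [ 0.6164 -0.1449  0.3618] r [-3.1319  0.5194  1.3842] F [ 0.1  0.8 -1.6] w 0.0653
G now [ 0.6211 -0.1221  0.4026] rows 14
[0.028, -0.014, -0.016, -1.7, -0.0, -2.9]
[0.028, -0.012, -0.017, -1.7, -0.0, -2.9]
[0.029, -0.01, -0.017, -1.7, -0.0, -2.9]
[0.03, -0.008, -0.017, -1.7, -0.0, -2.9]
[0.03, -0.006, -0.018, -1.7, -0.0, -2.9]
[0.03, -0.004, -0.018, -1.7, -0.0, -2.9]
[0.03, -0.002, -0.018, -1.7, -0.0, -2.9]
[0.031, 0.0, -0.018, -1.7, -0.0, -2.9]
[0.031, 0.003, -0.018, -1.7, -0.0, -2.9]
[0.03, 0.005, -0.018, -1.7, -0.0, -2.9]
[0.03, 0.007, -0.018, -1.7, -0.0, -2.9]
[0.03, 0.009, -0.018, -1.7, -0.0, -2.9]
[0.029, 0.011, -0.018, -1.7, -0.0, -2.9]
[0.029, 0.013, -0.017, -1.7, -0.0, -2.9]
```

View pics/s24.png

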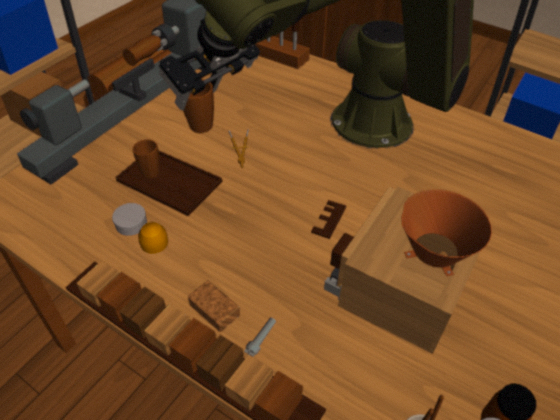

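Request:
step_arm --steps '[{"x":0.028,"y":-0.014,"z":-0.017,"ax":-1.7,"ay":0,"az":-2.9,"claw":0.05},{"x":0.028,"y":-0.012,"z":-0.017,"ax":-1.7,"ay":0,"az":-2.9,"claw":0.05},{"x":0.029,"y":-0.01,"z":-0.017,"ax":-1.7,"ay":0,"az":-2.9,"claw":0.05},{"x":0.03,"y":-0.008,"z":-0.018,"ax":-1.7,"ay":0,"az":-2.9,"claw":0.05},{"x":0.03,"y":-0.006,"z":-0.018,"ax":-1.7,"ay":0,"az":-2.9,"claw":0.05}]'

```text
time_s: 33.95
ee_pos: [0.5773, 0.0278, 0.3766]
eef_rot: [3.128, 0.52, 1.666]
force: [0.7, 0.4, -1.3]
grip_width: 0.0652
```

Request:
step_arm --steps '[{"x":0.03,"y":-0.004,"z":-0.018,"ax":-1.7,"ay":0,"az":-2.9,"claw":0.05},{"x":0.03,"y":-0.002,"z":-0.018,"ax":-1.7,"ay":0,"az":-2.9,"claw":0.05},{"x":0.031,"y":0,"z":-0.018,"ax":-1.7,"ay":0,"az":-2.9,"claw":0.05},{"x":0.031,"y":0.003,"z":-0.018,"ax":-1.7,"ay":0,"az":-2.9,"claw":0.05},{"x":0.03,"y":0.005,"z":-0.018,"ax":-1.7,"ay":0,"az":-2.9,"claw":0.05}]'

```text
time_s: 34.37
ee_pos: [0.5355, 0.2096, 0.3789]
eef_rot: [3.123, 0.524, 1.973]
force: [0.6, -0.5, -0.6]
grip_width: 0.0652
```

```bash
python3 - <<'E'
from h import *
sp([.50,.35,.41],pose(.63,-30),maxmm=37)
E
```

```text
34.37 q [ 0.563  0.32   1.14  -0.527  1.728  0.084] p [0.5355 0.2096 0.3789] r [3.1234 0.5236 1.9729] F [ 0.6 -0.5 -0.6] w 0.0652
G now [0.5255 0.2309 0.4196] rows 4
[0.027, 0.007, -0.013, -1.4, 0.0, -2.8]
[0.027, 0.009, -0.013, -1.4, 0.0, -2.8]
[0.026, 0.01, -0.012, -1.4, 0.0, -2.8]
[0.026, 0.012, -0.012, -1.4, 0.0, -2.8]
```

Request:
step_arm --steps '[{"x":0.027,"y":0.007,"z":-0.014,"ax":-1.4,"ay":0,"az":-2.8,"claw":0.05},{"x":0.027,"y":0.009,"z":-0.014,"ax":-1.4,"ay":0,"az":-2.8,"claw":0.05},{"x":0.026,"y":0.01,"z":-0.013,"ax":-1.4,"ay":0,"az":-2.8,"claw":0.05},{"x":0.026,"y":0.012,"z":-0.012,"ax":-1.4,"ay":0,"az":-2.8,"claw":0.05}]'

```text
time_s: 34.7
ee_pos: [0.5092, 0.3395, 0.3723]
eef_rot: [3.137, 0.525, 2.212]
force: [-0.3, 0.3, -0.9]
grip_width: 0.0653
```

```bash
python3 - <<'E'
from h import *
sp([.495,.387,.345],pose(.63,88),maxdeg=6.6)
E
```

```text
34.7 q [ 0.767  0.413  1.031 -0.529  1.739  0.046] p [0.5092 0.3395 0.3723] r [3.1373 0.5251 2.2118] F [-0.3  0.3 -0.9] w 0.0653
G now [0.495  0.3583 0.413 ] rows 18
[0.008, 0.001, 0.002, -0.0, 6.6, 0.1]
[0.008, 0.001, 0.003, -0.0, 6.6, 0.1]
[0.008, 0.001, 0.003, -0.0, 6.6, 0.1]
[0.007, 0.001, 0.003, -0.0, 6.6, 0.1]
[0.007, 0.001, 0.003, -0.0, 6.6, 0.1]
[0.006, 0.001, 0.004, -0.0, 6.6, 0.1]
[0.006, 0.001, 0.004, -0.0, 6.6, 0.1]
[0.006, 0.001, 0.004, -0.0, 6.6, 0.1]
[0.005, 0.001, 0.004, -0.0, 6.6, 0.1]
[0.005, 0.001, 0.004, -0.0, 6.6, 0.1]
[0.004, 0.001, 0.004, -0.0, 6.6, 0.1]
[0.004, 0.001, 0.003, -0.0, 6.6, 0.1]
[0.003, 0.001, 0.003, -0.0, 6.6, 0.1]
[0.003, 0.001, 0.003, -0.0, 6.6, 0.1]
[0.003, 0.001, 0.003, -0.0, 6.6, 0.1]
[0.002, 0.001, 0.002, -0.0, 6.6, 0.1]
[0.002, 0.001, 0.002, -0.0, 6.6, 0.1]
[0.002, 0.001, 0.002, -0.0, 6.6, 0.1]
```

Request:
step_arm --steps '[{"x":0.009,"y":0.001,"z":0.0,"ax":0,"ay":6.5,"az":0,"claw":0.05},{"x":0.009,"y":0.001,"z":0.001,"ax":0,"ay":6.5,"az":0,"claw":0.05},{"x":0.009,"y":0.001,"z":0.002,"ax":0,"ay":6.5,"az":0,"claw":0.05},{"x":0.008,"y":0.001,"z":0.003,"ax":0,"ay":6.5,"az":0,"claw":0.05},{"x":0.007,"y":0.001,"z":0.003,"ax":0,"ay":6.5,"az":0,"claw":0.05}]'

```text
time_s: 35.12
ee_pos: [0.4835, 0.3856, 0.3482]
eef_rot: [3.139, -0.063, 2.235]
force: [-0.5, -0.2, -1.7]
grip_width: 0.0651
```

Request:
step_arm --steps '[{"x":0.006,"y":0.001,"z":0.004,"ax":0,"ay":6.5,"az":0,"claw":0.05},{"x":0.006,"y":0.001,"z":0.004,"ax":0,"ay":6.5,"az":0,"claw":0.05},{"x":0.006,"y":0.001,"z":0.004,"ax":0,"ay":6.5,"az":0,"claw":0.05},{"x":0.005,"y":0.001,"z":0.004,"ax":0,"ay":6.5,"az":0,"claw":0.05},{"x":0.005,"y":0.001,"z":0.004,"ax":0,"ay":6.5,"az":0,"claw":0.05}]'

```text
time_s: 35.53
ee_pos: [0.468, 0.4158, 0.3407]
eef_rot: [3.127, -0.657, 2.241]
force: [-1.3, 0.1, -1.1]
grip_width: 0.0653
```

```bash
python3 - <<'E'
from h import *
sp([.495,.387,.34],pose(.63,90),maxdeg=6.6)
E
```

```text
35.53 q [ 0.385  0.458  1.087  0.643  1.75  -0.211] p [0.468  0.4158 0.3407] r [ 3.1269 -0.6569  2.2409] F [-1.3  0.1 -1.1] w 0.0653
G now [0.4853 0.3929 0.3779] rows 8
[0.001, 0.001, 0.003, -0.2, 6.5, 0.2]
[0.001, 0.001, 0.002, -0.2, 6.5, 0.2]
[0.001, 0.001, 0.002, -0.2, 6.5, 0.2]
[0.001, 0.001, 0.001, -0.2, 6.5, 0.2]
[0.001, 0.001, 0.001, -0.2, 6.5, 0.2]
[0.0, 0.001, 0.0, -0.2, 6.5, 0.2]
[0.0, 0.001, -0.001, -0.2, 6.5, 0.2]
[0.001, 0.001, -0.001, -0.2, 6.5, 0.2]
```

Request:
step_arm --steps '[{"x":0.002,"y":0.001,"z":0.003,"ax":0,"ay":6.5,"az":0,"claw":0.05},{"x":0.002,"y":0.001,"z":0.002,"ax":0,"ay":6.5,"az":0,"claw":0.05},{"x":0.001,"y":0.001,"z":0.001,"ax":0,"ay":6.5,"az":0,"claw":0.05},{"x":0.001,"y":0.001,"z":0,"ax":0,"ay":6.5,"az":0,"claw":0.05},{"x":0.001,"y":0.001,"z":0,"ax":0,"ay":6.5,"az":0,"claw":0.05}]'

```text
time_s: 35.95
ee_pos: [0.4688, 0.4247, 0.3437]
eef_rot: [3.086, -1.25, 2.277]
force: [-0.6, 0.7, -0.4]
grip_width: 0.0655
```

Request:
step_arm --steps '[{"x":0.001,"y":0,"z":-0.001,"ax":0,"ay":6.5,"az":0,"claw":0.05},{"x":0.001,"y":0,"z":-0.001,"ax":0,"ay":6.5,"az":0,"claw":0.05},{"x":0.001,"y":0,"z":-0.001,"ax":0,"ay":6,"az":0,"claw":0.05},{"x":0,"y":0,"z":0,"ax":0,"ay":0,"az":0,"claw":0.05},{"x":0,"y":0,"z":0,"ax":0,"ay":0,"az":0,"claw":0.05}]'

```text
time_s: 36.37
ee_pos: [0.4727, 0.4207, 0.3422]
eef_rot: [0.252, -1.538, -1.176]
force: [-0.1, 0.7, -1.5]
grip_width: 0.0648
```

Request:
step_arm --steps '[{"x":0,"y":0,"z":0,"ax":0,"ay":0,"az":0,"claw":0.05},{"x":0,"y":0,"z":-0.01,"ax":0,"ay":0,"az":0,"claw":0.05},{"x":0,"y":0,"z":0.01,"ax":0,"ay":0,"az":0,"claw":0.05},{"x":0,"y":0,"z":0,"ax":0,"ay":0,"az":0,"claw":0.05},{"x":0,"y":0,"z":0,"ax":0,"ay":0,"az":0,"claw":0.05}]'

```text
time_s: 36.78
ee_pos: [0.4729, 0.4205, 0.3458]
eef_rot: [0.745, -1.548, -1.667]
force: [-0.6, 0.5, -1.0]
grip_width: 0.065
```

```bash
python3 - <<'E'
from h import *
o=st(); z=json.load(open('held.json'))['zs']; print('tilt',np.degrees(np.arccos(R.from_euler('xyz',o['eef_rot']).apply(z)[2])))
s=snap(25); im=s['scene'][0]; cv2.imwrite("pics/s25.png",cv2.resize(im[0:350,280:560,::-1],None,fx=1.7,fy=1.7))
E
```

```text
36.78 q [ 0.227  0.704  1.246  1.423  1.968 -0.421] p [0.4729 0.4205 0.3458] r [ 0.7446 -1.5481 -1.6668] F [-0.6  0.5 -1. ] w 0.065
tilt 120.76778276686113
```

View pics/s25.png

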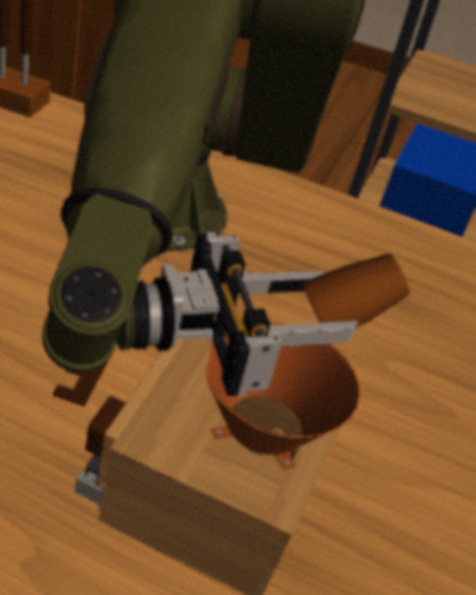

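Return upright and go to the tray.

Request:
step_arm --steps '[{"x":0,"y":0,"z":0,"ax":0,"ay":-6.5,"az":0,"claw":0.05},{"x":0,"y":0,"z":-0.002,"ax":0,"ay":-6.5,"az":0,"claw":0.05},{"x":-0.001,"y":0,"z":-0.003,"ax":0,"ay":-6.5,"az":0,"claw":0.05},{"x":-0.002,"y":0,"z":-0.004,"ax":0,"ay":-6.5,"az":0,"claw":0.05},{"x":-0.003,"y":0,"z":-0.004,"ax":0,"ay":-6.5,"az":0,"claw":0.05}]'

```text
time_s: 37.3
ee_pos: [0.4839, 0.4063, 0.3391]
eef_rot: [3.13, -1.003, 2.224]
force: [-0.6, -0.3, -1.4]
grip_width: 0.0654
```

Request:
step_arm --steps '[{"x":-0.004,"y":0,"z":-0.004,"ax":0,"ay":-6.5,"az":0,"claw":0.05},{"x":-0.004,"y":0,"z":-0.004,"ax":0,"ay":-6.5,"az":0,"claw":0.05},{"x":-0.005,"y":0,"z":-0.004,"ax":0,"ay":-6.5,"az":0,"claw":0.05},{"x":-0.006,"y":0,"z":-0.004,"ax":0,"ay":-6.5,"az":0,"claw":0.05},{"x":-0.007,"y":0,"z":-0.005,"ax":0,"ay":-6.5,"az":0,"claw":0.05}]'

```text
time_s: 37.72
ee_pos: [0.5076, 0.3754, 0.342]
eef_rot: [3.126, -0.403, 2.214]
force: [0.9, -0.2, -2.1]
grip_width: 0.0654
```

Request:
step_arm --steps '[{"x":-0.006,"y":-0.004,"z":-0.006,"ax":0,"ay":-6.4,"az":0,"claw":0.05},{"x":-0.006,"y":-0.004,"z":-0.006,"ax":0,"ay":-6.4,"az":0,"claw":0.05},{"x":-0.007,"y":-0.003,"z":-0.006,"ax":0,"ay":-6.4,"az":0,"claw":0.05},{"x":-0.007,"y":-0.003,"z":-0.006,"ax":0,"ay":-6.4,"az":0,"claw":0.05},{"x":-0.007,"y":-0.003,"z":-0.006,"ax":0,"ay":-6.4,"az":0,"claw":0.05}]'

```text
time_s: 38.13
ee_pos: [0.518, 0.3318, 0.3724]
eef_rot: [3.117, 0.185, 2.199]
force: [0.3, 0.1, -2.1]
grip_width: 0.0654
```

```bash
python3 - <<'E'
from h import *
sp([.545,-.10,.36],pose(-.1,-30),maxmm=38)
E
```

```text
38.13 q [ 0.597  0.384  0.994 -0.186  1.729 -0.066] p [0.518  0.3318 0.3724] r [3.1168 0.1849 2.1991] F [ 0.3  0.1 -2.1] w 0.0654
G now [0.5119 0.3381 0.4186] rows 12
[-0.031, -0.021, 0.01, 1.3, -1.6, 3.3]
[-0.032, -0.019, 0.011, 1.3, -1.6, 3.3]
[-0.032, -0.017, 0.013, 1.3, -1.6, 3.3]
[-0.033, -0.015, 0.014, 1.3, -1.6, 3.3]
[-0.033, -0.012, 0.015, 1.3, -1.6, 3.3]
[-0.033, -0.01, 0.016, 1.3, -1.6, 3.3]
[-0.033, -0.008, 0.017, 1.3, -1.6, 3.3]
[-0.033, -0.006, 0.018, 1.3, -1.6, 3.3]
[-0.033, -0.004, 0.019, 1.3, -1.6, 3.3]
[-0.032, -0.001, 0.02, 1.3, -1.6, 3.3]
[-0.032, 0.001, 0.021, 1.3, -1.6, 3.3]
[-0.031, 0.003, 0.022, 1.3, -1.6, 3.3]
```

Request:
step_arm --steps '[{"x":-0.031,"y":-0.021,"z":0.009,"ax":1.3,"ay":-1.7,"az":3.3,"claw":0.05},{"x":-0.032,"y":-0.019,"z":0.01,"ax":1.3,"ay":-1.7,"az":3.3,"claw":0.05},{"x":-0.032,"y":-0.017,"z":0.012,"ax":1.3,"ay":-1.7,"az":3.3,"claw":0.05},{"x":-0.033,"y":-0.015,"z":0.013,"ax":1.3,"ay":-1.7,"az":3.3,"claw":0.05},{"x":-0.033,"y":-0.012,"z":0.014,"ax":1.3,"ay":-1.7,"az":3.3,"claw":0.05}]'

```text
time_s: 38.55
ee_pos: [0.5256, 0.1424, 0.3583]
eef_rot: [-3.137, 0.344, 1.901]
force: [1.0, 0.6, -1.0]
grip_width: 0.065
```

Request:
step_arm --steps '[{"x":-0.033,"y":-0.01,"z":0.016,"ax":1.3,"ay":-1.7,"az":3.3,"claw":0.05},{"x":-0.033,"y":-0.008,"z":0.017,"ax":1.3,"ay":-1.7,"az":3.3,"claw":0.05},{"x":-0.033,"y":-0.006,"z":0.018,"ax":1.3,"ay":-1.7,"az":3.3,"claw":0.05},{"x":-0.033,"y":-0.004,"z":0.019,"ax":1.3,"ay":-1.7,"az":3.3,"claw":0.05},{"x":-0.032,"y":-0.001,"z":0.02,"ax":1.3,"ay":-1.7,"az":3.3,"claw":0.05}]'

```text
time_s: 38.97
ee_pos: [0.5321, -0.0558, 0.3424]
eef_rot: [3.126, 0.498, 1.567]
force: [1.6, 0.6, -1.5]
grip_width: 0.0653
```

```bash
python3 - <<'E'
from h import *
place([.546,-.283],.08,az=-.45,maxmm=36)
s=snap(26)
im=s['top'][0]; cv2.imwrite("pics/t26.png",cv2.resize(im[150:330,70:500,::-1],None,fx=1.8,fy=1.8))
E
```

```text
38.97 q [ 0.089  0.203  1.36  -0.498  1.607  0.078] p [ 0.5321 -0.0558  0.3424] r [3.1259 0.4985 1.5674] F [ 1.6  0.6 -1.5] w 0.0653
G now [ 0.5314 -0.0333  0.3836] rows 10
[-0.012, 0.0, 0.03, 1.3, -0.2, 2.3]
[-0.012, 0.002, 0.03, 1.3, -0.2, 2.3]
[-0.011, 0.003, 0.03, 1.3, -0.2, 2.3]
[-0.011, 0.004, 0.03, 1.3, -0.2, 2.3]
[-0.011, 0.005, 0.03, 1.3, -0.2, 2.3]
[-0.01, 0.006, 0.03, 1.3, -0.2, 2.3]
[-0.01, 0.007, 0.03, 1.3, -0.2, 2.3]
[-0.01, 0.008, 0.03, 1.3, -0.2, 2.3]
[-0.009, 0.009, 0.03, 1.3, -0.2, 2.3]
[-0.009, 0.01, 0.029, 1.3, -0.2, 2.3]
est shell origin [ 0.5295 -0.0355  0.2974] tilt deg 1.28
```

View pics/t26.png

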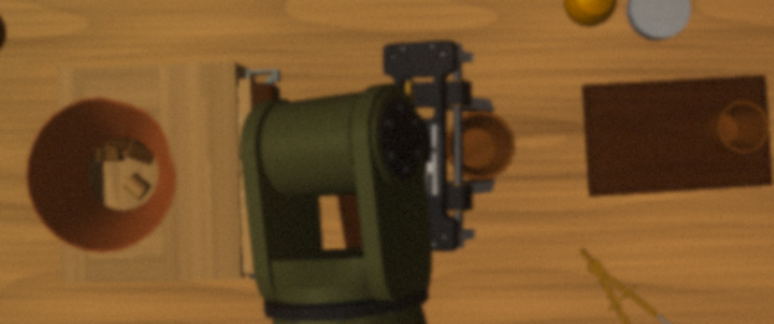

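Request:
step_arm --steps '[{"x":-0.018,"y":0,"z":0.022,"ax":1.3,"ay":-0.4,"az":2.3,"claw":0.05},{"x":-0.018,"y":0.002,"z":0.022,"ax":1.3,"ay":-0.4,"az":2.3,"claw":0.05},{"x":-0.018,"y":0.003,"z":0.022,"ax":1.3,"ay":-0.4,"az":2.3,"claw":0.05},{"x":-0.018,"y":0.004,"z":0.022,"ax":1.3,"ay":-0.4,"az":2.3,"claw":0.05},{"x":-0.017,"y":0.005,"z":0.024,"ax":1.3,"ay":-0.4,"az":2.3,"claw":0.05}]'

```text
time_s: 39.48
ee_pos: [0.535, -0.1922, 0.2899]
eef_rot: [3.119, 0.528, 1.326]
force: [0.6, 0.9, -1.3]
grip_width: 0.0652
```

Request:
step_arm --steps '[{"x":-0.015,"y":0.006,"z":0.025,"ax":1.3,"ay":-0.4,"az":2.3,"claw":0.05},{"x":-0.014,"y":0.007,"z":0.026,"ax":1.3,"ay":-0.4,"az":2.3,"claw":0.05},{"x":-0.013,"y":0.008,"z":0.026,"ax":1.3,"ay":-0.3,"az":2.3,"claw":0.05},{"x":-0.006,"y":0.006,"z":0.02,"ax":1,"ay":-0.2,"az":2,"claw":0.05},{"x":0,"y":0,"z":0,"ax":0,"ay":0,"az":0,"claw":0.05}]'

```text
time_s: 39.9
ee_pos: [0.5344, -0.2937, 0.2277]
eef_rot: [3.112, 0.545, 1.131]
force: [-0.8, -0.6, -1.6]
grip_width: 0.0652
```

```bash
python3 - <<'E'
from h import *
place([.546,-.283],.035,az=-.45,maxmm=36)
E
```

```text
39.9 q [-0.313  0.435  1.334 -0.55   1.438  0.211] p [ 0.5344 -0.2937  0.2277] r [3.1119 0.545  1.1311] F [-0.8 -0.6 -1.6] w 0.0652
G now [ 0.5435 -0.2711  0.2679] rows 4
[0.017, 0.001, 0.031, 0.4, 0.3, 0.2]
[0.017, 0.001, 0.031, 0.4, 0.3, 0.2]
[0.017, 0.001, 0.031, 0.4, 0.3, 0.2]
[0.017, 0.002, 0.031, 0.4, 0.3, 0.2]
est shell origin [ 0.5401 -0.2763  0.1818] tilt deg 1.66
```

Request:
step_arm --steps '[{"x":0.017,"y":0.001,"z":0.031,"ax":0.4,"ay":0.3,"az":0.2,"claw":0.05},{"x":0.017,"y":0.001,"z":0.031,"ax":0.4,"ay":0.3,"az":0.2,"claw":0.05},{"x":0.017,"y":0.001,"z":0.031,"ax":0.4,"ay":0.3,"az":0.2,"claw":0.05},{"x":0.006,"y":0,"z":0.01,"ax":0.2,"ay":0.2,"az":0,"claw":0.05},{"x":0,"y":0,"z":0,"ax":0,"ay":0,"az":0,"claw":0.05}]'

```text
time_s: 40.32
ee_pos: [0.5407, -0.2974, 0.1107]
eef_rot: [3.124, 0.521, 1.119]
force: [-0.4, 0.2, -1.5]
grip_width: 0.065
```

```bash
python3 - <<'E'
from h import *
place([.546,-.283],.0,az=-.45,maxmm=8)
snap(27); shellfit(27,[.546,-.283,.072])
E
```

```text
40.32 q [-0.326  0.563  1.417 -0.548  1.262  0.319] p [ 0.5407 -0.2974  0.1107] r [3.1236 0.5215 1.1185] F [-0.4  0.2 -1.5] w 0.065
G now [ 0.5502 -0.276   0.1514] rows 8
[0.003, 0.0, 0.007, 0.1, 0.0, 0.0]
[0.003, 0.0, 0.007, 0.1, 0.0, 0.0]
[0.003, 0.0, 0.007, 0.1, 0.0, 0.0]
[0.003, 0.0, 0.007, 0.1, 0.0, 0.0]
[0.003, 0.0, 0.007, 0.1, 0.0, 0.0]
[0.003, 0.0, 0.007, 0.1, 0.0, 0.0]
[0.003, 0.0, 0.007, 0.1, 0.0, 0.0]
[0.003, 0.0, 0.007, 0.1, 0.0, 0.0]
est shell origin [ 0.5468 -0.279   0.0653] tilt deg 0.32
n 473 foot xy [ 0.5505 -0.2799] tilt x,y deg [-0.  -0.2] rms 0.0019
```

Upright and over the slot; 59 mm to go. Lower.

Request:
step_arm --steps '[{"x":0.006,"y":0,"z":0.011,"ax":0.1,"ay":0,"az":0,"claw":0.05},{"x":0.006,"y":0,"z":0.011,"ax":0.1,"ay":0,"az":0,"claw":0.05},{"x":0.006,"y":0,"z":0.011,"ax":0,"ay":0,"az":0,"claw":0.05},{"x":0.003,"y":0,"z":0.006,"ax":0,"ay":0,"az":0,"claw":0.05},{"x":0,"y":0,"z":0,"ax":0,"ay":0,"az":0,"claw":0.05}]'

```text
time_s: 40.83
ee_pos: [0.545, -0.2993, 0.0721]
eef_rot: [3.111, 0.521, 1.113]
force: [0.7, -0.5, 0.1]
grip_width: 0.0649
```

```bash
python3 - <<'E'
from h import *
place([.546,-.283],.0,az=-.45,maxmm=8)
E
```

```text
40.83 q [-0.326  0.613  1.436 -0.564  1.194  0.363] p [ 0.545  -0.2993  0.0721] r [3.1111 0.5208 1.1129] F [ 0.7 -0.5  0.1] w 0.0649
G now [ 0.5541 -0.2777  0.1128] rows 3
[0.002, -0.001, 0.007, 0.3, 0.0, -0.0]
[0.002, -0.001, 0.007, 0.3, 0.0, -0.0]
[0.002, -0.001, 0.007, 0.3, 0.0, -0.0]
est shell origin [ 0.5515 -0.281   0.0267] tilt deg 0.94
```

Request:
step_arm --steps '[{"x":0.003,"y":-0.001,"z":0.006,"ax":0.4,"ay":0,"az":0,"claw":0.05},{"x":0.003,"y":-0.001,"z":0.006,"ax":0.4,"ay":0,"az":0,"claw":0.05},{"x":0,"y":0,"z":0,"ax":0,"ay":0,"az":0,"claw":0.05}]'

```text
time_s: 41.08
ee_pos: [0.543, -0.2994, 0.0574]
eef_rot: [3.127, 0.521, 1.113]
force: [-0.1, -0.9, -1.8]
grip_width: 0.065
```

Request:
step_arm --steps '[{"x":0.0015,"y":0,"z":0.0025,"ax":0,"ay":0,"az":0,"claw":0.05}]'

```text
time_s: 41.17
ee_pos: [0.5433, -0.2995, 0.0547]
eef_rot: [3.126, 0.521, 1.112]
force: [0.3, 0.2, -1.2]
grip_width: 0.0653
```

Request:
step_arm --steps '[{"x":0.0015,"y":0,"z":0.0025,"ax":0,"ay":0,"az":0,"claw":0.05}]'

```text
time_s: 41.25
ee_pos: [0.5434, -0.2995, 0.0515]
eef_rot: [3.126, 0.521, 1.112]
force: [-0.5, 0.3, -1.4]
grip_width: 0.0651
```

Request:
step_arm --steps '[{"x":0.0008,"y":0,"z":0.0013,"ax":0,"ay":0,"az":0,"claw":0.05}]'

```text
time_s: 41.33
ee_pos: [0.5433, -0.2999, 0.0508]
eef_rot: [3.126, 0.522, 1.112]
force: [-8.3, 2.7, 19.2]
grip_width: 0.065
```

Request:
step_arm --steps '[{"x":0.0008,"y":0,"z":0.0013,"ax":0,"ay":0,"az":0,"claw":0.05}]'

```text
time_s: 41.42
ee_pos: [0.5432, -0.3003, 0.0508]
eef_rot: [3.125, 0.524, 1.111]
force: [-7.9, 3.7, 17.5]
grip_width: 0.0652
```

Contact. Release and retreat.

Request:
step_arm --steps '[{"x":-0.0005,"y":0,"z":-0.001,"ax":0,"ay":0,"az":0,"claw":0.05},{"x":0,"y":0,"z":0,"ax":0,"ay":0,"az":0,"claw":0.094},{"x":0,"y":0,"z":0,"ax":0,"ay":0,"az":0,"claw":0.094},{"x":0,"y":0,"z":0,"ax":0,"ay":0,"az":0,"claw":0.094},{"x":0,"y":0,"z":0,"ax":0,"ay":0,"az":0,"claw":0.094}]'

```text
time_s: 41.83
ee_pos: [0.5439, -0.3006, 0.0531]
eef_rot: [3.122, 0.524, 1.11]
force: [-0.8, -0.1, 0.2]
grip_width: 0.0883
```

Request:
step_arm --steps '[{"x":0,"y":0,"z":0,"ax":0,"ay":0,"az":0,"claw":0.094},{"x":0,"y":0,"z":-0.02,"ax":0,"ay":0,"az":0,"claw":0.094},{"x":0,"y":0,"z":-0.035,"ax":0,"ay":0,"az":0,"claw":0.094},{"x":0,"y":0,"z":-0.035,"ax":0,"ay":0,"az":0,"claw":0.094},{"x":0,"y":0,"z":-0.035,"ax":0,"ay":0,"az":0,"claw":0.094}]'

```text
time_s: 42.25
ee_pos: [0.5659, -0.2434, 0.1571]
eef_rot: [3.138, 0.526, 1.113]
force: [0.6, 0.4, 0.7]
grip_width: 0.0938
```

Request:
step_arm --steps '[{"x":0,"y":0,"z":-0.038,"ax":0,"ay":0,"az":0,"claw":0.094},{"x":0.03,"y":0,"z":-0.03,"ax":0,"ay":0,"az":0,"claw":0.094},{"x":0.03,"y":0,"z":-0.02,"ax":0,"ay":0,"az":0,"claw":0.094},{"x":0.03,"y":0,"z":-0.02,"ax":0,"ay":0,"az":0,"claw":0.094},{"x":0.03,"y":0,"z":-0.02,"ax":0,"ay":0,"az":0,"claw":0.094}]'

```text
time_s: 42.67
ee_pos: [0.6417, -0.0905, 0.219]
eef_rot: [3.125, 0.522, 1.102]
force: [1.3, -0.9, 0.1]
grip_width: 0.0944
```

```bash
python3 - <<'E'
from h import *
st(); find(28)
for c in([.5515,-.281,.006],[.5555,-.395,.006]): shellfit(28,c)
d=np.load("pics/top28.npy");P=pts("top",d).reshape(-1,3)
for c in([.552,-.281],[.555,-.396]):
  k=np.linalg.norm(P[:,:2]-c,axis=1)<.022; print(np.percentile(P[k,2],[5,25,50,75,95]).round(3))
im=np.load("pics/top28_im.npy"); cv2.imwrite("pics/t28.png",cv2.resize(im[120:330,70:520,::-1],None,fx=1.75,fy=1.75))
E
```

```text
42.67 q [ 0.007  0.665  0.998 -0.472  1.704  0.462] p [ 0.6417 -0.0905  0.219 ] r [3.1255 0.5218 1.1019] F [ 1.3 -0.9  0.1] w 0.0944
674 px [398. 150.] rect [ 0.7271 -0.2189] [0.067 0.067] 87.7 z90 0.058 sq [ 0.7104 -0.2013  0.032 ] 
953 px [436. 155.] rect [ 0.7159 -0.3105] [0.081 0.082] 27.0 z90 0.038 sq [ 0.7146 -0.3101  0.0324] 
130 px [223. 203.] rect [0.5975 0.1978] [0.084 0.02 ] 2.3 z90 0.115 sq [0.6199 0.195  0.0323] rim [array([0.5847, 0.1978]), np.float64(0.0304)][0.5847 0.1966 0.1063]
1493 px [462. 222.] rect [ 0.548  -0.3366] [0.152 0.253] 2.1 z90 0.096 sq [ 0.5578 -0.4134  0.0307] rim [array([ 0.5541, -0.3963]), np.float64(0.0342)][ 0.5553 -0.3958  0.0933]
674 px [433. 223.] rect [ 0.5459 -0.2859] [0.076 0.065] 25.6 z90 0.099 sq [ 0.5543 -0.2998  0.0307] rim [array([ 0.5497, -0.2837]), np.float64(0.0339)][ 0.5505 -0.2845  0.0928]
n 349 foot xy [ 0.5507 -0.287 ] tilt x,y deg [-0.5  3.5] rms 0.0021
n 465 foot xy [ 0.556  -0.3956] tilt x,y deg [ 0.9 -0.1] rms 0.002
[0.007 0.011 0.012 0.015 0.019]
[0.008 0.011 0.013 0.015 0.02 ]
```

View pics/t28.png

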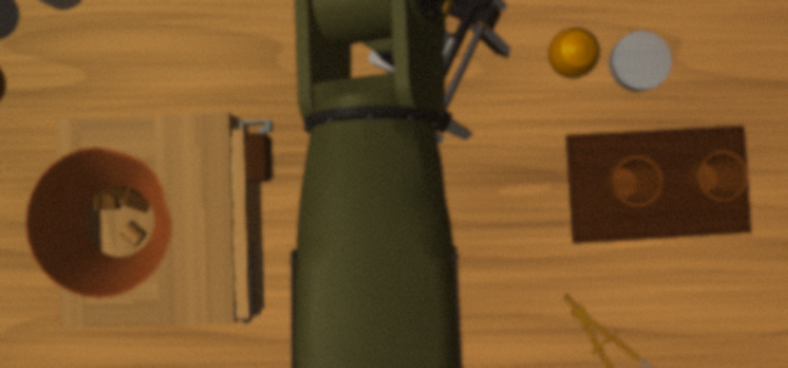

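View pics/scene28.png

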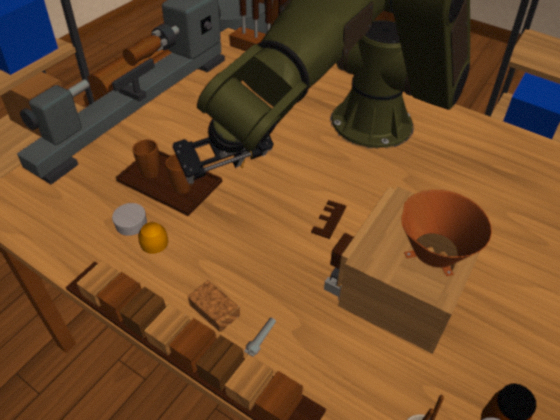

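Request:
step_arm --steps '[{"x":0.02,"y":-0.02,"z":-0.03,"ax":0,"ay":0,"az":0,"claw":0.094},{"x":0.02,"y":-0.02,"z":-0.03,"ax":0,"ay":0,"az":0,"claw":0.094},{"x":0.02,"y":-0.02,"z":-0.03,"ax":0,"ay":0,"az":0,"claw":0.094},{"x":0.02,"y":-0.02,"z":-0.03,"ax":0,"ay":0,"az":0,"claw":0.094},{"x":0.01,"y":-0.03,"z":-0.02,"ax":0,"ay":0,"az":0,"claw":0.094}]'

```text
time_s: 43.18
ee_pos: [0.6078, 0.0904, 0.2885]
eef_rot: [3.135, 0.528, 1.104]
force: [-0.6, 0.4, -0.3]
grip_width: 0.0943
```

```bash
python3 - <<'E'
from h import *
st(); snap(29)
for c in([.5515,-.283,.006],[.5555,-.395,.006]): shellfit(29,c)
for a,k in(("scene",(0,420,60,560)),("top",(0,420,0,560))):
  im=np.load(f"pics/{a}29_im.npy"); cv2.imwrite(f"pics/{a[0]}29.png",cv2.resize(im[k[0]:k[1],k[2]:k[3],::-1],None,fx=1.4,fy=1.4))
E
```

```text
43.18 q [ 0.268  0.655  0.861 -0.421  1.96   0.638] p [0.6078 0.0904 0.2885] r [3.135  0.5278 1.1037] F [-0.6  0.4 -0.3] w 0.0943
n 472 foot xy [ 0.5496 -0.2855] tilt x,y deg [2.1 1. ] rms 0.0022
n 469 foot xy [ 0.5561 -0.3958] tilt x,y deg [0.7 0.1] rms 0.002
```

View pics/s29.png

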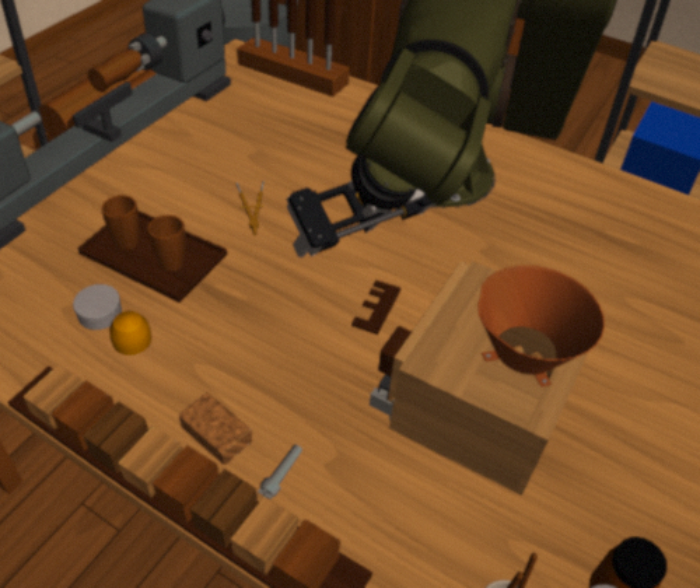

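View pics/t29.png

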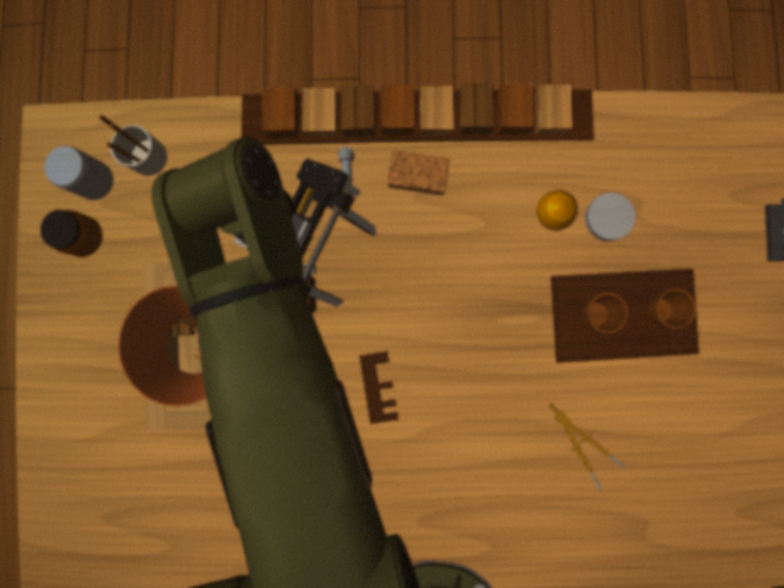

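```bash
python3 - <<'E'
from h import *
d=np.load("pics/scene28.npy");P=pts("scene",d); im=np.load("pics/scene28_im.npy")
b=P[...,:2]-[.5065,.3706]; k=(np.hypot(b[...,0],b[...,1])<.13)&(P[...,2]<.14)&(P[...,2]>-.02)
print(k.sum(),np.histogram(P[k][:,2],np.arange(-.02,.15,.02)))
cv2.imwrite("pics/f28.png",cv2.resize(im[185:290,380:500,::-1],None,fx=5,fy=5,interpolation=cv2.INTER_CUBIC))
im=np.load("pics/top28_im.npy");cv2.imwrite("pics/ft28.png",cv2.resize(im[190:300,75:185,::-1],None,fx=5,fy=5,interpolation=cv2.INTER_CUBIC))
d=np.load("pics/top28.npy");P=pts("top",d)
for v in range(222,266,4): print(v,P[v,118:166:6,2].round(2))
E
```

```text
2405 (array([ 455, 1012,  326,  272,  121,   69,   65,   85]), array([-0.02,  0.  ,  0.02,  0.04,  0.06,  0.08,  0.1 ,  0.12,  0.14]))
222 [0.18 0.17 0.17 0.17 0.17 0.18 0.21 0.23]
226 [0.17 0.17 0.15 0.05 0.15 0.16 0.19 0.23]
230 [0.17 0.15 0.06 0.05 0.05 0.04 0.17 0.21]
234 [0.16 0.04 0.04 0.03 0.05 0.04 0.04 0.21]
238 [0.15 0.03 0.03 0.03 0.   0.04 0.03 0.2 ]
242 [0.15 0.04 0.   0.   0.01 0.01 0.   0.18]
246 [0.15 0.03 0.01 0.   0.   0.   0.01 0.17]
250 [ 0.15  0.04  0.01  0.01  0.03  0.02 -0.    0.18]
254 [0.15 0.03 0.01 0.01 0.03 0.03 0.01 0.18]
258 [0.16 0.04 0.01 0.01 0.   0.03 0.   0.19]
262 [0.17 0.15 0.01 0.   0.   0.01 0.17 0.21]
```

View pics/f28.png

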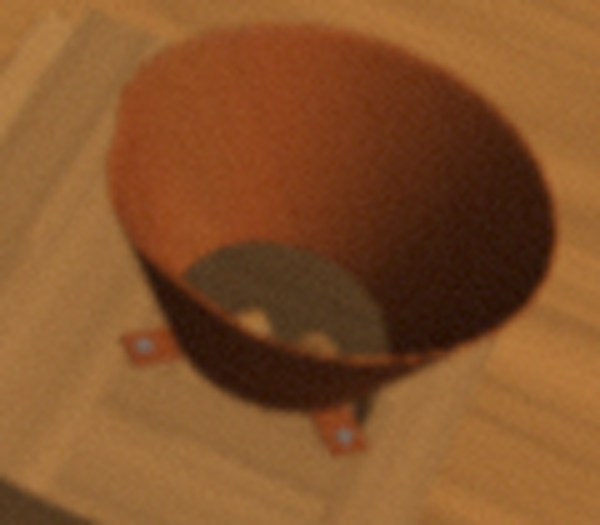

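View pics/ft28.png

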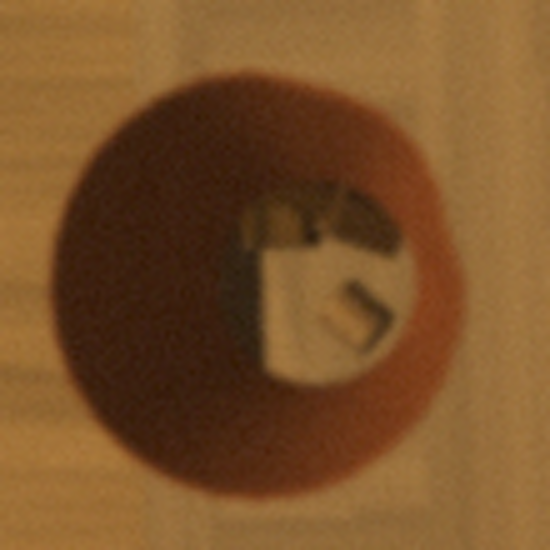

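Request:
step_arm --steps '[{"x":0,"y":0,"z":0,"ax":0,"ay":0,"az":0,"claw":0.094},{"x":0,"y":0,"z":0,"ax":0,"ay":0,"az":0,"claw":0.094}]'

```text
time_s: 43.45
ee_pos: [0.6065, 0.0922, 0.2904]
eef_rot: [3.132, 0.525, 1.108]
force: [-0.3, -0.6, -0.4]
grip_width: 0.0941
```

```bash
python3 -c "
from station import ticket
print(ticket.hand_in())"
```

```text
the job is handed in; nothing more can be done
None
```

I finished the job and handed it in at about 43.5 s; the station gives no verdict. I pushed the door shut, dropped both offcuts through the funnel, tipped each shell over it at about 120°, and stood both shells on the tray.

**What the last checks showed**
- **Door:** it lies parallel to the box front with its free edge at the keeper. The resistance dropped to zero and then met a hard stop, which fits the latch snapping in. I could not read the joint values themselves.
- **Shells:** both stand on the tray floor and the depth images show them empty, with the floor visible at about 12 mm. Fitted tilt is about 1° for one and 1–2° for the other. An earlier fit gave 3.5° for the second shell, but the gripper was partly in the way.
- **Waste:** the bench is clear of offcuts and cores, and nothing is lodged in the funnel. Both offcuts and some of the cores are visible on the box floor. I did not count all four cores; the rest I infer from the empty shells and clear bench.
- **Other things:** the cap and tin read at their starting positions in the last measurement. The block and drive center last did so part-way through; the rest I only checked by eye.

**What disagreed or failed:** the reported tool tip was about 25–30 mm beyond the real fingertips along the tool axis. My first two tries at an offcut therefore closed above it without moving it. I corrected for this using the depth images and a careful lowering until the fingers straddled the offcut.

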